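# Put the baked rolls away in the bread crock

### The arm

A 7-joint arm with a two-finger parallel gripper is mounted at the origin on the work surface. World frame = base frame: x ahead of the robot, y to its left, z up, the work surface at z = 0. Lengths are in m, angles in rad, forces in N, time in s.
With the tool pointing down it reaches from about 0.425 to 0.875 m from the base axis. Payload 4.7 kg.
Tool frame: the origin (TCP) lies on the centre line of the jaws, within the pads' length; the fingertips stand 8 mm ahead of it and the grasp point (between the pads) lies 11 mm behind it; x points along the fingers, y is the direction in which the jaws open and shut, and the axes are right-handed (so a half turn about x gives the same grasp; the last joint's range is limited). The gripper opens to 87 mm and grips with 3 to 60 N. Pads are 19 mm wide; open, the fingers measure 117 mm over their backs; the gripper's body (75 mm by 190 mm) begins 51 mm behind the grasp point.
Start: joints at [-1.279, 0.321, -0.07, 1.45, 0.023, 1.371, -0.057], TCP at [0.178, 0.625, 0.231] pointing down, gripper open.
Joint ranges: [-2.86, 2.86], [-0.3, 2.09], [-1.38, 1.24], [0.06, 2.45], [-1.56, 4.7], [0.09, 2.05], [-2.69, 2.69]. Speed limits (rad/s): [2.57, 2.57, 3.14, 3.14, 3.14, 3.14, 3.14].

### API

Orientations are given as a unit quaternion [x, y, z, w].
In Python, from station import arm, viewer gives the robot as it stands.
- The arm moves only by the tool carry_out, never from a script. Its argument "commands" is a list of rows, each an object of numbers: "ax", "ay", "az": the turn, a rotation vector about the tool's x, y, z in units of 5 degrees (1.0 is 5 degrees); "dx", "dy", "dz": the shift along the tool's x, y, z in units of 25 mm (1.0 is 25 mm); "fingers": the closure, from 0 (fully open) to 1 (shut). In form: [{"ax": .., "ay": .., "az": .., "dx": .., "dy": .., "dz": .., "fingers": ..}, ...]. A call has 1 to 10 rows; each row shifts and turns the pose as measured when the row begins, along the tool's axes as they then stand; what a row does not reach is not made up. A row lasts 1/8 s, in which the tool goes at most 62.5 mm and 10.7 degrees, less where a joint would pass 70% of its speed; a pose out of reach is approached as far as the arm can. A call is refused whole if a number of a shift passes 1 or a number of a turn 1, either way. A call with a gripper value outside its range is refused whole. The fingers move at their own pace and stop on an object; "squeeze" is the grip in N (left out, the last holds). Time passes only in rows, so rows that do not move let the fingers close. It gives the time, the measured TCP pose, the force and the opening at its end, in the units of the state.
- arm.get_state(): the state, without advancing time (a new reading comes with each control period).
- viewer.camera(name): name is "side" or "top" or "wrist"; returns a dict with "frame" (400x640x3 uint8, red, green, blue), "range_z" (400x640 float32, m along the optical axis (not along the pixel's ray), 0 where there is no reading), "vfov" (degrees; the focal length in pixels is half the picture's height over the tangent of half this angle, whatever the lens; pixels are square), "cx", "cy" (the principal point, pixels), "dist_coeffs" ([k1, k2, p1, p2, k3] as OpenCV has them; the pictures are not rectified), "world_to_cam" (4x4, takes a point from world to camera coordinates). Camera axes: x right, y down, z forward; pixel columns grow to the right and rows downward; lengths in m; the calibration is good to about 2 mm. A picture is of the moment at which its call begins.
- arm.job_done(): hands the job in, once; it reports no verdict.
The state is a dict: "t": time; "joints": joint angles; "qd": joint speeds; "tau": joint torques, N m; "tool_pos": TCP position; "eef_rot": TCP orientation; "wrist_force": force on the tool from outside, world axes, zero at the start; "ft_torque": the same for the moment, N m; "finger_gap": finger opening in m.
Only numpy, scipy, OpenCV 4.12 (cv2) and the standard library are available. Lean on these libraries where they do the work, as an engineer would, in place of code of your own. Each camera call takes 0.05 s, during which the arm holds its last target.

### The job

Put all the rolls away in the bread crock: first lay its lid on the trivet, then, keeping the sheet flat on the block, edge the baking sheet out until its whole lip sticks well out past the side of the block, pinch it by the lip and tip its rolls off the rimless end into the crock. Any rolls astray on the worktop, or that miss, go in too, whenever suits once the lid is off. Finish with the empty sheet lying flat on the middle of the block, nothing of it sticking out past the block, the lid properly seated on the crock, and the mill, bottle and mug left alone.

Things in the scene. Friction and masses are not known exactly. Their poses are not given: they have to be found in the camera images.
- block: Thick light-wood butcher's block lying on the worktop, 250 (x) x 240 (y) x 55 mm high, fixed. Origin: centre of its underside; its top is 55 mm above. It lies turned, so that its own x axis points mostly to the left and a little ahead; its lip-side face, which the lip of the sheet looks to, is the one at its own x = -125 mm (on the right as the robot sees it).
- sheet: Bare aluminium baking sheet, loose on the block, 0.2 kg. Flat floor 160 (x) x 170 (y) x 3 mm; origin: centre of the floor's underside. Upright rims 14 mm high, 3 mm thick along both sides (y = +-83.5 mm). It lies turned like the block (within 0.1 rad). The end at x = -80 mm has a sloping lip (see lip), the other end (x = +80 mm) is rimless. Rolls start over 30 mm from the lip.
- lip (a point): Middle of the free end of the sheet's lip, in the sheet's frame (-98, 0, 21) mm; axes as the sheet's. The lip runs along the whole end, 4 mm thick, 26 mm long, sloping up and outwards (to -x) at 45 degrees from the floor's end. When the sheet lies wholly on the block there is no room for a finger under it.
- pour_edge (a point): Middle of the sheet's rimless edge, in the sheet's frame (80, 0, 3) mm; axes as the sheet's. Rolls slide off here once the sheet is tipped by about 40 degrees.
- pot: Round orange enamelled bread crock standing firm (does not move) on the worktop, left, outer diameter at the mouth about 230 mm, 115 mm high, wall 6 mm, open at the top, no handles. Origin: centre of its underside.
- lid: Flat round lid of the crock, loose, 0.4 kg: disc 236 mm wide, 10 mm thick; under it a plug 184 mm wide, 8 mm deep that drops loosely into the crock; on it a round black knob 36 mm wide, from 10 to 42 mm above the origin. Origin: centre of the disc's underside (115 mm up when seated on the crock, 16 mm up when lying on the trivet).
- trivet: Round cork trivet, 180 mm in diameter, 8 mm thick, fixed flat on the worktop on the other side of the block from the crock. Origin: centre of its underside.
- mill: Bystander: dark wooden pepper mill, 56 mm wide, 178 mm tall. Origin: centre of its underside.
- oil: Bystander: amber oil bottle, 64 mm wide, 210 mm tall. Origin: centre of its underside.
- mug: Bystander: white mug, 80 mm wide, 90 mm tall. Origin: centre of its underside.
- roll0: Bread roll, loose, may be absent: 62 (x) x 44 (y) x 36 mm, rounded, firm, 35 g. Origin: centre of its underside. At the start on the baking sheet, its long side across the sheet.
- roll1: Bread roll, loose, may be absent: 62 (x) x 44 (y) x 36 mm, rounded, firm, 35 g. Origin: centre of its underside. At the start on the baking sheet, its long side across the sheet.
- roll2: Bread roll, loose, may be absent: 62 (x) x 44 (y) x 36 mm, rounded, firm, 35 g. Origin: centre of its underside. At the start on the baking sheet, its long side across the sheet.
- roll3: Bread roll, loose, may be absent: 62 (x) x 44 (y) x 36 mm, rounded, firm, 35 g. Origin: centre of its underside. At the start on the baking sheet, its long side across the sheet.
- roll4: Bread roll, loose, may be absent: 62 (x) x 44 (y) x 36 mm, rounded, firm, 35 g. Origin: centre of its underside. At the start astray on the worktop between robot and block, long side pointing roughly away from the robot.
- roll5: Bread roll, loose, may be absent: 62 (x) x 44 (y) x 36 mm, rounded, firm, 35 g. Origin: centre of its underside. At the start astray on the worktop between robot and block, long side pointing roughly away from the robot.
- roll6: Bread roll, loose, may be absent: 62 (x) x 44 (y) x 36 mm, rounded, firm, 35 g. Origin: centre of its underside. At the start astray on the worktop between robot and block, long side pointing roughly away from the robot.

How it is judged:
By the outcome, as a careful person would: the job done as asked, in the order asked, and still so for the second after the job is handed in, with the robot touching nothing.
Of roll0, roll1, roll2, roll3 only 2 to 4 are there at a start; the rules pass over those that are not, and their reading is None.
Of roll4, roll5, roll6 only 1 to 3 are there at a start; the rules pass over those that are not, and their reading is None.
At some moment in a run one of roll0, roll1, roll2, roll3, roll4, roll5, roll6 may be knocked a few centimetres aside while the robot is not near it.
It also fails if it takes over 210 s, if anything falls off the work surface, if the arm or the gripper's body presses on something with over 40 N, if the wrist force passes 120 N, or if a joint passes its speed limit or range.

## Working session

There is one attempt and no reset: what is moved stays moved. The work goes in short steps, Python scripts to look and compute and a tool call to move; the robot and the scene stay as the last step left them, time stands still between calls to the robot, and variables do not carry over. Pictures are saved under pics/ and viewed, and the job is handed in when it is done.

Besides the shell and the picture viewer there is one more tool, called in YAML: its name, and indented under it one key for each argument. carry_out: Moves the arm, as the interface text tells. Its arguments: {"type":"object","properties":{"commands":{"type":"array","items":{"type":"object","properties":{"ax":{"type":"number"},"ay":{"type":"number"},"az":{"type":"number"},"dx":{"type":"number"},"dy":{"type":"number"},"dz":{"type":"number"},"fingers":{"type":"number"}}}},"squeeze":{"type":"number"}},"required":["commands"]}

```bash
ls; mkdir -p pics; cat > h.py <<'E'
import numpy as np, cv2
from scipy.spatial.transform import Rotation as R
from station import arm, viewer
def cam(n):
    c=viewer.camera(n); h=c["frame"].shape[0]
    f=h/2/np.tan(np.radians(c["vfov"])/2)
    c["K"]=np.array([[f,0,c["cx"]],[0,f,c["cy"]],[0,0,1]]); c["D"]=np.array(c["dist_coeffs"],float)
    c["T"]=np.array(c["world_to_cam"]); return c
def save(c,name): cv2.imwrite("pics/"+name,cv2.cvtColor(c["frame"],cv2.COLOR_RGB2BGR))
def rays(c,uv):
    p=cv2.undistortPoints(np.array(uv,float).reshape(-1,1,2),c["K"],c["D"]).reshape(-1,2)
    return np.c_[p,np.ones(len(p))]
def plane(c,uv,z):
    d=rays(c,uv)@c["T"][:3,:3]; o=-c["T"][:3,:3].T@c["T"][:3,3]
    return o+d*((z-o[2])/d[:,2])[:,None]
def deproj(c,uv):
    uv=np.array(uv).reshape(-1,2); z=c["range_z"][uv[:,1].astype(int),uv[:,0].astype(int)]
    p=rays(c,uv)*z[:,None]; return (p-c["T"][:3,3])@c["T"][:3,:3]
def cloud(c):
    v,u=np.mgrid[0:400,0:640]; uv=np.c_[u.ravel(),v.ravel()]
    return deproj(c,uv).reshape(400,640,3)
def st():
    s=arm.get_state(); print("t",s["t"],"pos",np.round(s["tool_pos"],4),"gap",s["finger_gap"],"F",np.round(s["wrist_force"],1))
    M=R.from_quat(s["eef_rot"]).as_matrix(); print(np.round(M,3)); print("j",np.round(s["joints"],2)); return s,M
E
python3 - <<'E'
from h import *
st()
for n in ["side","top","wrist"]:
    c=cam(n); save(c,n+"0.png"); T=c["T"]; print(n,np.round(-T[:3,:3].T@T[:3,3],3),np.round(T[2,:3],2),c["vfov"],c["D"])
E
```

```text
pics
t 0.0 pos [0.1781 0.6246 0.2295] gap 0.08688250918709206 F [-0.5  0.2  0.6]
[[-0.     0.274  0.962]
 [-0.002  0.962 -0.274]
 [-1.    -0.002  0.   ]]
j [-1.28  0.32 -0.07  1.45  0.02  1.37 -0.06]
side [ 0.039 -1.197  0.854] [ 0.36  0.79 -0.5 ] 43.10798665653902 [0.00611032 0.         0.         0.         0.        ]
top [ 0.361 -0.003  1.167] [ 0.19  0.01 -0.98] 52.87769182302262 [0.02464655 0.         0.         0.         0.        ]
wrist [0.112 0.644 0.384] [ 0.25 -0.07 -0.97] 63.34861685608963 [-0.04676008  0.          0.          0.          0.        ]
```

View pics/top0.png

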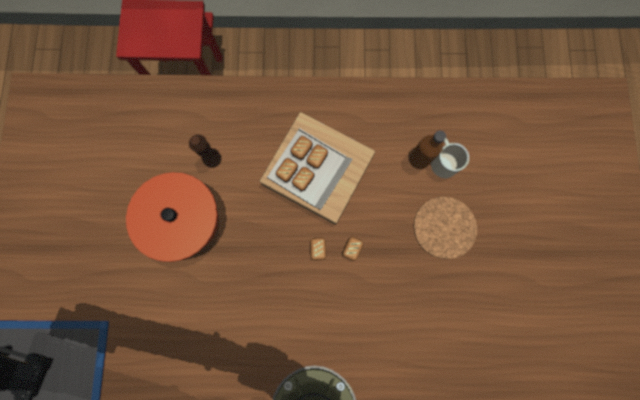

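View pics/side0.png

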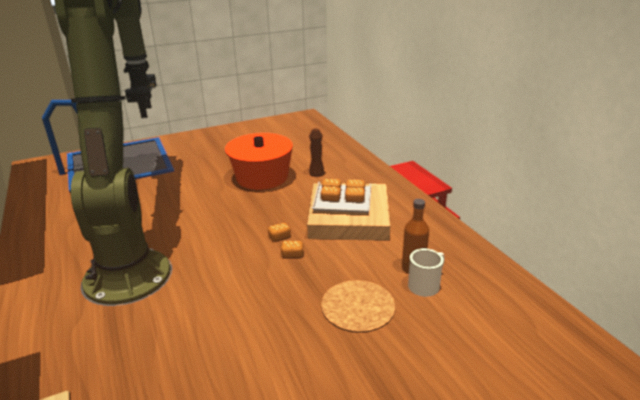

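View pics/wrist0.png

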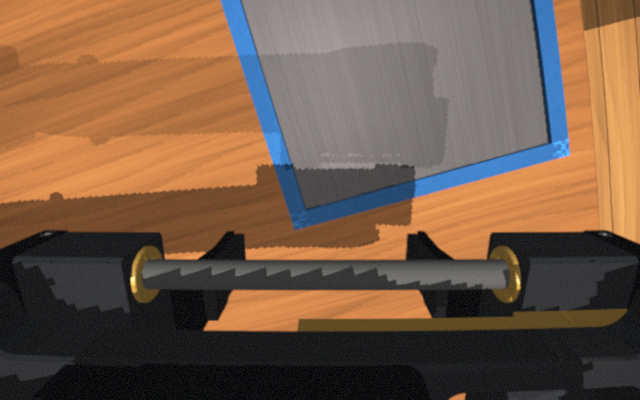

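Top view: lid knob at about (169,214), four rolls on the sheet around (302,165), the block centre near (318,167), strays at (318,249) and (353,248), trivet at (446,228), bottle and mug near (430,155), mill near (205,150). Next I measure them.

```bash
cat > m.py <<'E'
from h import *
c=cam("top"); P=cloud(c); hsv=cv2.cvtColor(c["frame"],cv2.COLOR_RGB2HSV)
v,u=np.mgrid[0:400,0:640]
Z=P[...,2]
def blob(m,name,minA=40):
    n,l,s,ce=cv2.connectedComponentsWithStats(m.astype(np.uint8))
    for i in range(1,n):
        if s[i,4]>=minA:
            q=P[l==i]; print(name,s[i,4],"px",ce[i].round(1),"med",np.median(q,0).round(4),"zr",np.percentile(q[:,2],[5,95]).round(3))
roi=(u>100)&(u<520)&(v>80)&(v<290)
blob(roi&(Z>0.02),"z>20")
blob(roi&(Z>0.047)&(Z<0.064)&(u>240)&(u<390),"blocktop")
blob(roi&(Z>0.07)&(u>240)&(u<390),"rolls",20)
blob(roi&(Z>0.015)&(Z<0.05)&(v>230)&(u>280)&(u<390),"strays",20)
blob(roi&(Z>0.13)&(u<230),"knob",10)
m=roi&(Z>0.10)&(Z<0.135)&(u<230)
q=P[m]; (cx,cy),r=cv2.minEnclosingCircle(q[:,:2].astype(np.float32)); print("lid",cx,cy,r,np.median(q[:,2]))
# block, from mask z>0.045
m=((Z>0.045)&(u>240)&(u<390)&(v>100)&(v<235))
q=P[m]; print("block rect",cv2.minAreaRect((q[:,:2]*1000).astype(np.float32)))
# trivet
H,S,V=[hsv[...,i].astype(int) for i in range(3)]
print("trivet hsv",hsv[228,446],"wood",hsv[228,380],"sheet",hsv[180,335],hsv[165,297],"block",hsv[120,300])
save(c,"t.png")
cv2.imwrite("pics/crop.png",cv2.resize(cv2.cvtColor(c["frame"],cv2.COLOR_RGB2BGR)[100:270,250:510],None,fx=3,fy=3,interpolation=cv2.INTER_CUBIC))
E
python3 m.py
```

```text
z>20 7205 px [317.2 167.5] med [ 0.6562 -0.0016  0.0578] zr [0.052 0.095]
z>20 1493 px [438.2 153.8] med [ 0.69   -0.3157  0.0879] zr [0.029 0.209]
z>20 581 px [204.1 150.1] med [0.6864 0.3045 0.1221] zr [0.027 0.177]
z>20 6420 px [171.5 216.6] med [0.5032 0.3754 0.1259] zr [0.123 0.13 ]
z>20 335 px [352.6 248.3] med [ 0.4341 -0.103   0.0351] zr [0.028 0.039]
z>20 329 px [317.8 248.3] med [ 0.4329 -0.0055  0.0354] zr [0.029 0.039]
blocktop 5120 px [321.  167.1] med [ 0.6607 -0.0208  0.0565] zr [0.052 0.061]
rolls 350 px [301.2 147.3] med [0.7079 0.0445 0.0932] zr [0.08  0.097]
rolls 350 px [316.8 156.2] med [ 0.6823 -0.      0.0931] zr [0.08  0.097]
rolls 354 px [286.4 169.5] med [0.6438 0.0841 0.0932] zr [0.081 0.097]
rolls 231 px [334.8 182.7] med [ 0.6103 -0.0484  0.0751] zr [0.07 0.08]
rolls 357 px [302.7 178.3] med [0.619  0.0379 0.0932] zr [0.08  0.097]
strays 336 px [352.6 248.3] med [ 0.4341 -0.1029  0.035 ] zr [0.028 0.039]
strays 328 px [317.8 248.3] med [ 0.4329 -0.0055  0.0353] zr [0.029 0.039]
knob 276 px [198.1 143.4] med [0.6907 0.3084 0.1647] zr [0.146 0.179]
knob 212 px [168.3 214.4] med [0.5067 0.3743 0.1569] zr [0.136 0.161]
lid 0.5574859380722046 0.3628108501434326 0.16896529495716095 0.12583714559658812
block rect ((597.0966796875, 30.389007568359375), (260.32452392578125, 400.2301025390625), 64.94090270996094)
trivet hsv [ 15 119 180] wood [ 12 129 127] sheet [ 25  21 135] [ 14  73 140] block [ 19  97 192]
```

View pics/crop.png

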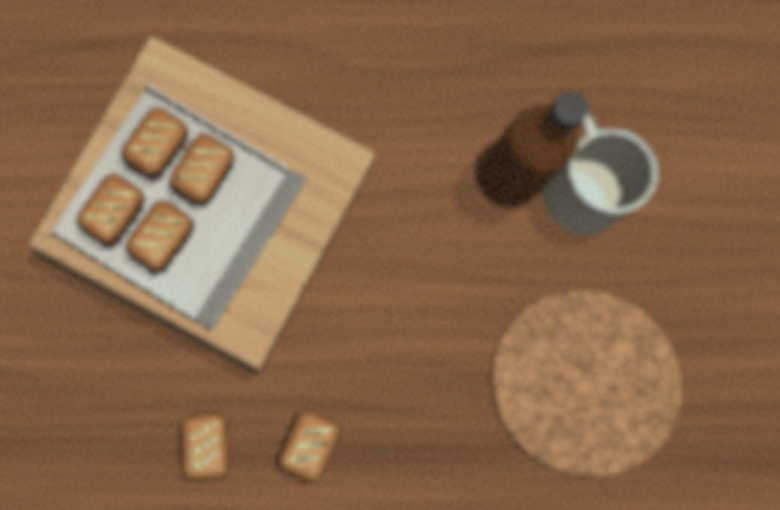

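```bash
cat > m2.py <<'E'
from h import *
from scipy.optimize import least_squares
def fitc(p):
    A=np.c_[2*p,np.ones(len(p))]; b=(p**2).sum(1); s=np.linalg.lstsq(A,b,rcond=None)[0]
    r=np.sqrt(s[2]+s[:2]@s[:2]); 
    return s[:2],r
def circ(c,m,z):
    cs,_=cv2.findContours(m.astype(np.uint8),cv2.RETR_EXTERNAL,cv2.CHAIN_APPROX_NONE)
    k=max(cs,key=cv2.contourArea).reshape(-1,2); p=plane(c,k,z)[:,:2]
    ce,r=fitc(p)
    for _ in range(3):
        e=abs(np.hypot(*(p-ce).T)-r); p2=p[e<0.006]; ce,r=fitc(p2)
    return ce.round(4),r.round(4)
if __name__=="__main__":
    v,u=np.mgrid[0:400,0:640]
    for n in ["top","side"]:
        c=cam(n); P=cloud(c); Z=P[...,2]; hsv=cv2.cvtColor(c["frame"],cv2.COLOR_RGB2HSV).astype(int)
        H,S,V=hsv[...,0],hsv[...,1],hsv[...,2]
        near=(np.abs(P[...,0]-.5)<.4)&(np.abs(P[...,1])<.55)
        red=((H<10)&(S>190)&near&(Z>.11)&(P[...,0]<.68))
        red=cv2.morphologyEx(red.astype(np.uint8),cv2.MORPH_CLOSE,np.ones((9,9)))
        print(n,"lid",circ(c,red,.125))
        k=(Z>.14)&(V<60)&(np.hypot(P[...,0]-.505,P[...,1]-.375)<.05)
        q=P[k&(Z>.15)]; print("knob top",q.mean(0).round(4) if len(q) else None, (Z>.14).sum())
        if n=="top":
            tr=((Z<.02)&(u>400)&(u<490)&(v>185)&(v<270)&(V>145)); tr=cv2.morphologyEx(tr.astype(np.uint8),cv2.MORPH_CLOSE,np.ones((7,7)))
            print("trivet",circ(c,tr,.008))
            px=[(152,38),(375,153),(258,371),(31,250)]
            B=plane(c,[(a/3+250,b/3+100) for a,b in px],.055)[:,:2]; print("block corners\n",B.round(4),"ctr",B.mean(0).round(4),[np.linalg.norm(B[i]-B[i-1]).round(4) for i in range(4)])
            e=(B[0]-B[1]+B[3]-B[2])/2; print("block yaw (x axis)",np.arctan2(e[1],e[0]))
            for nm,m in [("mug",(u>435)&(u<475)&(Z>.08)&(Z<.1)&(S<90)),("oiltop",(u>400)&(u<450)&(Z>.19)),("mill",(u>180)&(u<225)&(v<165)&(Z>.17))]:
                q=P[m]; print(nm,len(q),q.mean(0).round(3))
E
python3 m2.py
```

```text
top lid (array([0.157 , 0.1124]), np.float64(0.4366))
knob top [0.5064 0.375  0.1574] 3861
trivet (array([ 0.5005, -0.372 ]), np.float64(0.0872))
block corners
 [[ 0.8257  0.0491]
 [ 0.7108 -0.1666]
 [ 0.4995 -0.0548]
 [ 0.6122  0.1597]] ctr [ 0.662  -0.0031] [np.float64(0.2404), np.float64(0.2444), np.float64(0.239), np.float64(0.2424)]
block yaw (x axis) 1.0842879979458406
mug 191 [ 0.684 -0.38   0.088]
oiltop 205 [ 0.572 -0.189  0.573]
mill 140 [0.6   0.223 0.458]
side lid (array([0.5052, 0.3632]), np.float64(0.1239))
knob top [0.499  0.3625 0.1532] 56270
```

```bash
cat > plan.py <<'E'
from h import *
def plan(pos,Rt=None,frame=None):
    s=arm.get_state(); M=R.from_quat(s["eef_rot"]).as_matrix()
    d=M.T@(np.array(pos)-s["tool_pos"])/.025
    rv=np.zeros(3) if Rt is None else R.from_matrix(M.T@Rt).as_rotvec()/np.radians(5)
    print("d units",d.round(2),"a units",rv.round(2)); return d,rv
E
python3 - <<'E'
from plan import *
plan([.5064,.375,.24]); plan([.5064,.375,.138])
E
```

```text
d units [-0.39 -6.01 15.36] a units [0. 0. 0.]
d units [ 3.69 -6.01 15.36] a units [0. 0. 0.]
```

carry_out:
  commands:
    - {"dz":1,"dy":-0.4,"dx":-0.1}
    - {"dz":1,"dy":-0.4,"dx":-0.1}
    - {"dz":1,"dy":-0.4,"dx":-0.1}
    - {"dz":1,"dy":-0.4,"dx":-0.1}
    - {"dz":1,"dy":-0.4}
    - {"dz":1,"dy":-0.4}
    - {"dz":1,"dy":-0.4}
    - {"dz":1,"dy":-0.4}
    - {"dz":1,"dy":-0.4}
    - {"dz":1,"dy":-0.4}

```text
invalid input
```

```bash
python3 - <<'E'
from plan import *
st();plan([.5064,.375,.24])
E
```

```text
t 0.3 pos [0.1782 0.6249 0.2302] gap 0.087320471636779 F [-0.6 -0.2 -0.1]
[[-0.     0.274  0.962]
 [-0.001  0.962 -0.274]
 [-1.    -0.001  0.   ]]
j [-1.28  0.32 -0.07  1.45  0.02  1.37 -0.06]
d units [-0.39 -6.01 15.36] a units [0. 0. 0.]
```

carry_out:
  commands:
    - {"ax":0,"ay":0,"az":0,"dx":-0.1,"dy":-0.4,"dz":1,"fingers":0}
    - {"ax":0,"ay":0,"az":0,"dx":-0.1,"dy":-0.4,"dz":1,"fingers":0}
    - {"ax":0,"ay":0,"az":0,"dx":-0.1,"dy":-0.4,"dz":1,"fingers":0}
    - {"ax":0,"ay":0,"az":0,"dx":-0.1,"dy":-0.4,"dz":1,"fingers":0}
    - {"ax":0,"ay":0,"az":0,"dx":0,"dy":-0.4,"dz":1,"fingers":0}
    - {"ax":0,"ay":0,"az":0,"dx":0,"dy":-0.4,"dz":1,"fingers":0}
    - {"ax":0,"ay":0,"az":0,"dx":0,"dy":-0.4,"dz":1,"fingers":0}
    - {"ax":0,"ay":0,"az":0,"dx":0,"dy":-0.4,"dz":1,"fingers":0}
    - {"ax":0,"ay":0,"az":0,"dx":0,"dy":-0.4,"dz":1,"fingers":0}
    - {"ax":0,"ay":0,"az":0,"dx":0,"dy":-0.4,"dz":1,"fingers":0}
  squeeze: 30

```text
t: 1.55
tool_pos: [0.3947, 0.4571, 0.2395]
eef_rot: [0.095, 0.701, -0.096, 0.7]
wrist_force: [0.6, 0.7, -0.1]
finger_gap: 0.087
```

```bash
python3 - <<'E'
from plan import *
st();plan([.5064,.375,.24])
E
```

```text
t 1.55 pos [0.3947 0.4571 0.2395] gap 0.08701398364131638 F [ 0.6  0.7 -0.1]
[[-0.002  0.268  0.963]
 [-0.001  0.963 -0.268]
 [-1.    -0.001 -0.002]]
j [-0.97  0.22  0.08  1.56 -0.02  1.36  0.41]
d units [-0.03 -1.97  5.19] a units [0. 0. 0.]
```

carry_out:
  commands:
    - {"ax":0,"ay":0,"az":0,"dx":0,"dy":-0.38,"dz":1,"fingers":0}
    - {"ax":0,"ay":0,"az":0,"dx":0,"dy":-0.38,"dz":1,"fingers":0}
    - {"ax":0,"ay":0,"az":0,"dx":0,"dy":-0.38,"dz":1,"fingers":0}
    - {"ax":0,"ay":0,"az":0,"dx":0,"dy":-0.38,"dz":1,"fingers":0}
    - {"ax":0,"ay":0,"az":0,"dx":0,"dy":-0.38,"dz":1,"fingers":0}
    - {"ax":0,"ay":0,"az":0,"dx":0,"dy":-0.07,"dz":0.19,"fingers":0}
    - {"ax":0,"ay":0,"az":0,"dx":0,"dy":0,"dz":0,"fingers":0}

```text
t: 2.42
tool_pos: [0.5107, 0.3706, 0.2391]
eef_rot: [0.096, 0.701, -0.097, 0.7]
wrist_force: [-0.1, 0.7, -0.5]
finger_gap: 0.0872
```

```bash
python3 - <<'E'
from plan import *
st();plan([.5064,.375,.24]);plan([.5064,.375,.138])
E
```

```text
t 2.425 pos [0.5107 0.3706 0.2391] gap 0.0872131081322259 F [-0.1  0.7 -0.5]
[[-0.002  0.271  0.963]
 [-0.001  0.963 -0.271]
 [-1.    -0.001 -0.002]]
j [-0.8   0.28  0.17  1.49 -0.05  1.38  0.66]
d units [-0.04  0.12 -0.21] a units [0. 0. 0.]
d units [ 4.04  0.13 -0.21] a units [0. 0. 0.]
```

carry_out:
  commands:
    - {"ax":0,"ay":0,"az":0,"dx":0.8,"dy":0.13,"dz":-0.21,"fingers":0}
    - {"ax":0,"ay":0,"az":0,"dx":0.8,"dy":0,"dz":0,"fingers":0}
    - {"ax":0,"ay":0,"az":0,"dx":0.8,"dy":0,"dz":0,"fingers":0}
    - {"ax":0,"ay":0,"az":0,"dx":0.8,"dy":0,"dz":0,"fingers":0}
    - {"ax":0,"ay":0,"az":0,"dx":0.6,"dy":0,"dz":0,"fingers":0}
    - {"ax":0,"ay":0,"az":0,"dx":0.2,"dy":0,"dz":0,"fingers":0}

```text
t: 3.18
tool_pos: [0.4988, 0.3843, 0.1374]
eef_rot: [0.094, 0.703, -0.091, 0.699]
wrist_force: [-0.5, -0.1, 0.5]
finger_gap: 0.0869
```

```bash
python3 - <<'E'
from plan import *
st();plan([.5064,.375,.138])
c=cam("wrist");save(c,"w1.png")
E
```

```text
t 3.175 pos [0.4988 0.3843 0.1374] gap 0.08690000830622241 F [-0.5 -0.1  0.5]
[[-0.004  0.259  0.966]
 [ 0.005  0.966 -0.259]
 [-1.     0.004 -0.005]]
j [-0.82  0.34  0.15  1.63 -0.06  1.18  0.66]
d units [-0.03 -0.28  0.39] a units [0. 0. 0.]
```

View pics/w1.png

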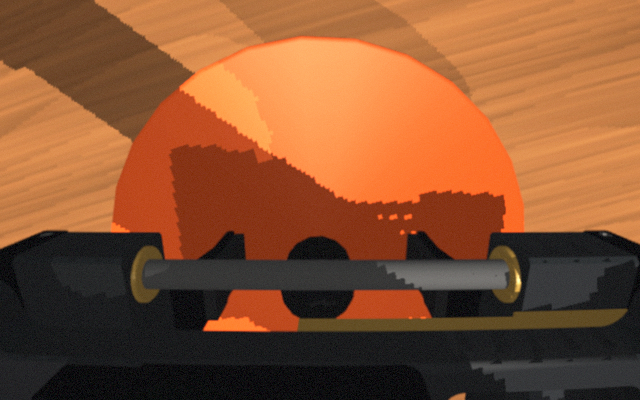

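Wrist view: the knob lies between the fingers at (318,275), and it needs a small centring move.

carry_out:
  commands:
    - {"ax":0,"ay":0,"az":0,"dx":0,"dy":-0.28,"dz":0.39,"fingers":0}
    - {"ax":0,"ay":0,"az":0,"dx":0,"dy":0,"dz":0,"fingers":0}
    - {"ax":0,"ay":0,"az":0,"dx":0,"dy":0,"dz":0,"fingers":0}

```text
t: 3.6
tool_pos: [0.5081, 0.3747, 0.1392]
eef_rot: [0.095, 0.702, -0.09, 0.7]
wrist_force: [-0.4, -0.5, 0.2]
finger_gap: 0.0868
```

```bash
python3 - <<'E'
from plan import *
st();plan([.5064,.375,.138])
E
```

```text
t 3.6 pos [0.5081 0.3747 0.1392] gap 0.08679742456886827 F [-0.4 -0.5  0.2]
[[-0.002  0.26   0.966]
 [ 0.007  0.966 -0.26 ]
 [-1.     0.006 -0.003]]
j [-0.8   0.34  0.15  1.62 -0.06  1.18  0.68]
d units [ 0.05 -0.01 -0.07] a units [0. 0. 0.]
```

carry_out:
  commands:
    - {"ax":0,"ay":0,"az":0,"dx":0.05,"dy":0,"dz":-0.05,"fingers":1}
    - {"ax":0,"ay":0,"az":0,"dx":0,"dy":0,"dz":0,"fingers":1}
    - {"ax":0,"ay":0,"az":0,"dx":0,"dy":0,"dz":0,"fingers":1}
    - {"ax":0,"ay":0,"az":0,"dx":0,"dy":0,"dz":0,"fingers":1}
    - {"ax":0,"ay":0,"az":0,"dx":0,"dy":0,"dz":0,"fingers":1}
    - {"ax":0,"ay":0,"az":0,"dx":0,"dy":0,"dz":0,"fingers":1}
    - {"ax":0,"ay":0,"az":0,"dx":0,"dy":0,"dz":0,"fingers":1}
  squeeze: 40

```text
t: 4.47
tool_pos: [0.5069, 0.3761, 0.1385]
eef_rot: [0.095, 0.702, -0.089, 0.7]
wrist_force: [-0.4, 0.9, 1.2]
finger_gap: 0.0352
```

carry_out:
  commands:
    - {"ax":0,"ay":0,"az":0,"dx":-0.3,"dy":0,"dz":0,"fingers":1}
    - {"ax":0,"ay":0,"az":0,"dx":-0.5,"dy":0,"dz":0,"fingers":1}
    - {"ax":0,"ay":0,"az":0,"dx":-0.8,"dy":0,"dz":0,"fingers":1}
    - {"ax":0,"ay":0,"az":0,"dx":-0.8,"dy":0,"dz":0,"fingers":1}
    - {"ax":0,"ay":0,"az":0,"dx":-0.5,"dy":0,"dz":0,"fingers":1}

```text
t: 5.1
tool_pos: [0.5048, 0.3732, 0.2109]
eef_rot: [0.093, 0.704, -0.092, 0.698]
wrist_force: [-0.0, 0.1, -4.9]
finger_gap: 0.0349
```

```bash
python3 - <<'E'
from plan import *
st();plan([.5005,-.372,.205])
c=cam("side");save(c,"s1.png")
E
```

```text
t 5.1 pos [0.5048 0.3732 0.2109] gap 0.03491105663269007 F [-0.   0.1 -4.9]
[[-0.007  0.26   0.966]
 [ 0.002  0.966 -0.26 ]
 [-1.     0.    -0.008]]
j [-0.81  0.28  0.16  1.54 -0.05  1.32  0.67]
d units [  0.18 -28.83   7.57] a units [0. 0. 0.]
```

View pics/s1.png

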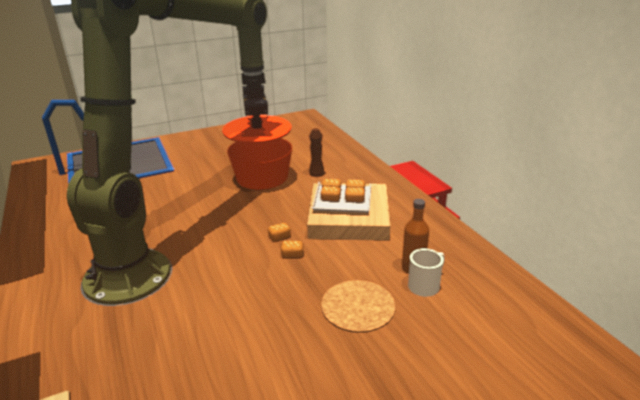

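carry_out:
  commands:
    - {"ax":0,"ay":0,"az":0,"dx":0,"dy":-0.5,"dz":0.13,"fingers":1}
    - {"ax":0,"ay":0,"az":0,"dx":0,"dy":-0.9,"dz":0.24,"fingers":1}
    - {"ax":0,"ay":0,"az":0,"dx":0,"dy":-1,"dz":0.26,"fingers":1}
    - {"ax":0,"ay":0,"az":0,"dx":0,"dy":-1,"dz":0.26,"fingers":1}
    - {"ax":0,"ay":0,"az":0,"dx":0,"dy":-1,"dz":0.26,"fingers":1}
    - {"ax":0,"ay":0,"az":0,"dx":0,"dy":-1,"dz":0.26,"fingers":1}
    - {"ax":0,"ay":0,"az":0,"dx":0,"dy":-1,"dz":0.26,"fingers":1}
    - {"ax":0,"ay":0,"az":0,"dx":0,"dy":-1,"dz":0.26,"fingers":1}
    - {"ax":0,"ay":0,"az":0,"dx":0,"dy":-1,"dz":0.26,"fingers":1}
    - {"ax":0,"ay":0,"az":0,"dx":0,"dy":-1,"dz":0.26,"fingers":1}

```text
t: 6.4
tool_pos: [0.4964, 0.104, 0.2051]
eef_rot: [0.093, 0.707, -0.1, 0.694]
wrist_force: [-0.2, 0.8, -4.4]
finger_gap: 0.0351
```

carry_out:
  commands:
    - {"ax":0,"ay":0,"az":0,"dx":0,"dy":-1,"dz":0.26,"fingers":1}
    - {"ax":0,"ay":0,"az":0,"dx":0,"dy":-1,"dz":0.26,"fingers":1}
    - {"ax":0,"ay":0,"az":0,"dx":0,"dy":-1,"dz":0.26,"fingers":1}
    - {"ax":0,"ay":0,"az":0,"dx":0,"dy":-1,"dz":0.26,"fingers":1}
    - {"ax":0,"ay":0,"az":0,"dx":0,"dy":-1,"dz":0.26,"fingers":1}
    - {"ax":0,"ay":0,"az":0,"dx":0,"dy":-1,"dz":0.26,"fingers":1}
    - {"ax":0,"ay":0,"az":0,"dx":0,"dy":-1,"dz":0.26,"fingers":1}
    - {"ax":0,"ay":0,"az":0,"dx":0,"dy":-1,"dz":0.26,"fingers":1}
    - {"ax":0,"ay":0,"az":0,"dx":0,"dy":-1,"dz":0.26,"fingers":1}
    - {"ax":0,"ay":0,"az":0,"dx":0,"dy":-1,"dz":0.26,"fingers":1}

```text
t: 7.65
tool_pos: [0.4711, -0.1806, 0.1991]
eef_rot: [0.101, 0.711, -0.106, 0.688]
wrist_force: [-0.3, -0.4, -5.3]
finger_gap: 0.0351
```

```bash
python3 - <<'E'
from plan import *
st();plan([.5005,-.372,.205])
E
```

```text
t 7.65 pos [ 0.4711 -0.1806  0.1991] gap 0.035143928412149236 F [-0.3 -0.4 -5.3]
[[-0.033  0.29   0.957]
 [-0.003  0.957 -0.29 ]
 [-0.999 -0.012 -0.03 ]]
j [-0.27  0.05  0.6   1.84 -0.01  1.29  1.61]
d units [-0.25 -6.99  3.34] a units [0. 0. 0.]
```

carry_out:
  commands:
    - {"ax":0,"ay":0,"az":0,"dx":-0.03,"dy":-0.9,"dz":0.43,"fingers":1}
    - {"ax":0,"ay":0,"az":0,"dx":-0.03,"dy":-0.9,"dz":0.43,"fingers":1}
    - {"ax":0,"ay":0,"az":0,"dx":-0.03,"dy":-0.9,"dz":0.43,"fingers":1}
    - {"ax":0,"ay":0,"az":0,"dx":-0.03,"dy":-0.9,"dz":0.43,"fingers":1}
    - {"ax":0,"ay":0,"az":0,"dx":-0.03,"dy":-0.9,"dz":0.43,"fingers":1}
    - {"ax":0,"ay":0,"az":0,"dx":-0.03,"dy":-0.9,"dz":0.43,"fingers":1}
    - {"ax":0,"ay":0,"az":0,"dx":0,"dy":-0.9,"dz":0.43,"fingers":1}
    - {"ax":0,"ay":0,"az":0,"dx":0,"dy":-0.3,"dz":0.1,"fingers":1}
    - {"ax":0,"ay":0,"az":0,"dx":0,"dy":0,"dz":0,"fingers":1}

```text
t: 8.78
tool_pos: [0.476, -0.3766, 0.1967]
eef_rot: [0.111, 0.714, -0.111, 0.683]
wrist_force: [1.0, 1.0, -4.6]
finger_gap: 0.035
```

```bash
cat >> plan.py <<'E'
def down(yv):
    x=np.array([0,0,-1.]); y=np.array([yv[0],yv[1],0.]); y/=np.linalg.norm(y); return np.c_[x,y,np.cross(x,y)]
def lev():
    M=R.from_quat(arm.get_state()["eef_rot"]).as_matrix(); return down(M[:2,1])
E
python3 - <<'E'
from plan import *
st();plan([.5005,-.372,.1],lev());plan([.5005,-.372,.04],lev())
c=cam("top");save(c,"t2.png")
E
```

```text
t 8.775 pos [ 0.476  -0.3766  0.1967] gap 0.035029431634089975 F [ 1.   1.  -4.6]
[[-0.043  0.31   0.95 ]
 [ 0.007  0.951 -0.31 ]
 [-0.999 -0.006 -0.044]]
j [ 0.03  0.33  0.73  1.6  -0.2   1.34  2.04]
d units [3.82 0.5  1.04] a units [-0.   -0.5   0.07]
d units [6.22 0.52 1.15] a units [-0.   -0.5   0.07]
```

View pics/t2.png

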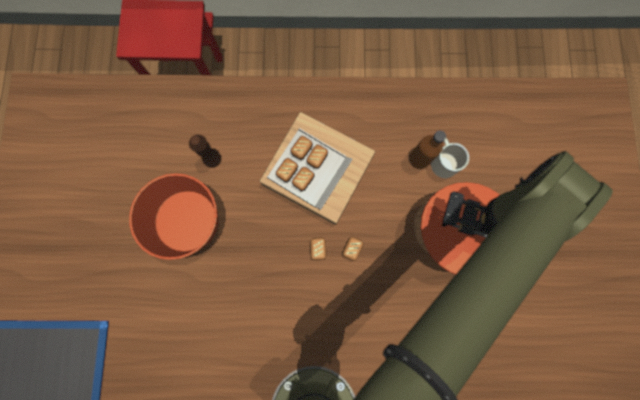

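Top view: the crock is open at (174,217), the lid is over the trivet, and all the rolls are in place.

carry_out:
  commands:
    - {"ax":0,"ay":-0.5,"az":0,"dx":0.4,"dy":0.25,"dz":0.5,"fingers":1}
    - {"ax":0,"ay":0,"az":0,"dx":0.8,"dy":0.25,"dz":0.5,"fingers":1}
    - {"ax":0,"ay":0,"az":0,"dx":0.8,"dy":0,"dz":0,"fingers":1}
    - {"ax":0,"ay":0,"az":0,"dx":0.8,"dy":0,"dz":0,"fingers":1}
    - {"ax":0,"ay":0,"az":0,"dx":0.8,"dy":0,"dz":0,"fingers":1}
    - {"ax":0,"ay":0,"az":0,"dx":0.4,"dy":0,"dz":0,"fingers":1}
    - {"ax":0,"ay":0,"az":0,"dx":0,"dy":0,"dz":0,"fingers":1}

```text
t: 9.7
tool_pos: [0.5029, -0.3676, 0.0878]
eef_rot: [0.109, 0.701, -0.11, 0.696]
wrist_force: [-0.7, 0.1, -4.5]
finger_gap: 0.0349
```

```bash

python3 - <<'E'
from plan import *
st();plan([.5005,-.372,.055],lev());plan([.5005,-.372,.041],lev())
E
```

```text
t 9.7 pos [ 0.5029 -0.3676  0.0878] gap 0.03491576640323152 F [-0.7  0.1 -4.5]
[[-0.006  0.305  0.952]
 [-0.001  0.952 -0.305]
 [-1.    -0.003 -0.006]]
j [ 0.05  0.44  0.68  1.7  -0.29  1.11  2.07]
d units [ 1.31 -0.19 -0.03] a units [-0.   -0.06  0.03]
d units [ 1.87 -0.19 -0.03] a units [-0.   -0.06  0.03]
```

carry_out:
  commands:
    - {"ax":0,"ay":-0.06,"az":0,"dx":0.5,"dy":-0.19,"dz":-0.03,"fingers":1}
    - {"ax":0,"ay":0,"az":0,"dx":0.5,"dy":0,"dz":0,"fingers":1}
    - {"ax":0,"ay":0,"az":0,"dx":0.4,"dy":0,"dz":0,"fingers":1}
    - {"ax":0,"ay":0,"az":0,"dx":0.2,"dy":0,"dz":0,"fingers":1}
    - {"ax":0,"ay":0,"az":0,"dx":0.1,"dy":0,"dz":0,"fingers":1}
    - {"ax":0,"ay":0,"az":0,"dx":0.1,"dy":0,"dz":0,"fingers":1}

```text
t: 10.45
tool_pos: [0.5016, -0.3736, 0.0416]
eef_rot: [0.108, 0.698, -0.111, 0.7]
wrist_force: [-0.2, 0.2, -4.0]
finger_gap: 0.0355
```

```bash

python3 - <<'E'
from plan import *
st();plan([.5005,-.372,.041],lev())
E
```

```text
t 10.45 pos [ 0.5016 -0.3736  0.0416] gap 0.035463565749278114 F [-0.2  0.2 -4. ]
[[ 0.002  0.306  0.952]
 [-0.004  0.952 -0.306]
 [-1.    -0.004  0.003]]
j [ 0.08  0.49  0.66  1.74 -0.34  1.03  2.11]
d units [ 0.02  0.05 -0.06] a units [0.   0.04 0.04]
```

carry_out:
  commands:
    - {"ax":0,"ay":0,"az":0,"dx":0.08,"dy":0,"dz":0,"fingers":1}
    - {"ax":0,"ay":0,"az":0,"dx":0.06,"dy":0,"dz":0,"fingers":1}
    - {"ax":0,"ay":0,"az":0,"dx":0,"dy":0,"dz":0,"fingers":1}

```text
t: 10.82
tool_pos: [0.5022, -0.3739, 0.04]
eef_rot: [0.108, 0.697, -0.11, 0.7]
wrist_force: [-1.6, 0.6, -1.3]
finger_gap: 0.0353
```

carry_out:
  commands:
    - {"ax":0,"ay":0,"az":0,"dx":0,"dy":0,"dz":0,"fingers":0}
    - {"ax":0,"ay":0,"az":0,"dx":0,"dy":0,"dz":0,"fingers":0}
    - {"ax":0,"ay":0,"az":0,"dx":0,"dy":0,"dz":0,"fingers":0}
    - {"ax":0,"ay":0,"az":0,"dx":0,"dy":0,"dz":0,"fingers":0}
    - {"ax":0,"ay":0,"az":0,"dx":0,"dy":0,"dz":0,"fingers":0}
    - {"ax":0,"ay":0,"az":0,"dx":-1,"dy":0,"dz":0,"fingers":0}
    - {"ax":0,"ay":0,"az":0,"dx":-1,"dy":0,"dz":0,"fingers":0}
    - {"ax":0,"ay":0,"az":0,"dx":-1,"dy":0,"dz":0,"fingers":0}
    - {"ax":0,"ay":0,"az":0,"dx":-1,"dy":0,"dz":0,"fingers":0}

```text
t: 11.95
tool_pos: [0.5019, -0.3736, 0.1413]
eef_rot: [0.108, 0.697, -0.111, 0.7]
wrist_force: [-0.0, 0.0, -0.2]
finger_gap: 0.0868
```

```bash

python3 - <<'E'
from plan import *
st()
for n in ["top","side"]:
  c=cam(n);save(c,n+"3.png")
E
```

```text
t 11.95 pos [ 0.5019 -0.3736  0.1413] gap 0.0868329253987381 F [-0.   0.  -0.2]
[[ 0.003  0.306  0.952]
 [-0.006  0.952 -0.306]
 [-1.    -0.004  0.005]]
j [ 0.03  0.38  0.7   1.66 -0.26  1.2   2.06]
```

View pics/top3.png

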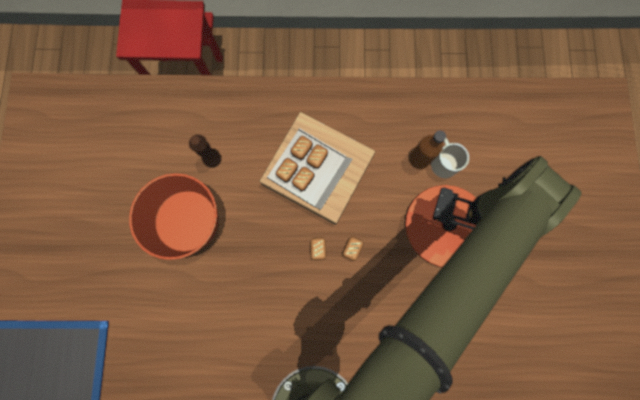

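View pics/side3.png

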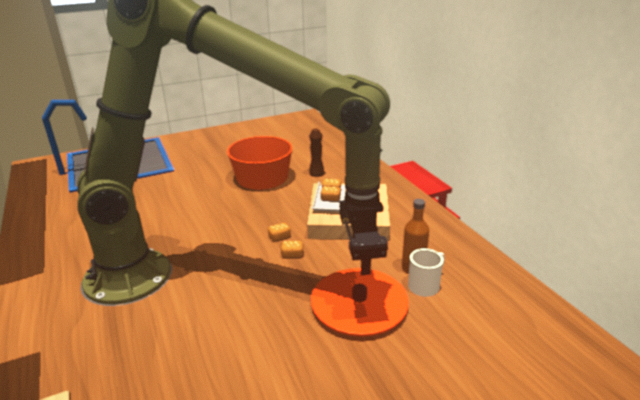

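The lid lies flat on the trivet, seen at (360,300) in the side view and (445,225) in the top view. Next is the sheet pose.

```bash
cat > sheet.py <<'E'
from h import *
def orig(a): return [(x/3+250,y/3+100) for x,y in a]
if __name__=="__main__":
    c=cam("top"); img=cv2.cvtColor(c["frame"],cv2.COLOR_RGB2BGR)
    far=plane(c,orig([(145,88)]),.071)[0]; near=plane(c,orig([(52,230)]),.071)[0]
    lf=plane(c,orig([(303,180)]),.075)[0]; ln=plane(c,orig([(210,327)]),.075)[0]
    for n,p in zip(["pour far","pour near","lip far","lip near"],[far,near,lf,ln]): print(n,p.round(4))
    print("len pour",np.linalg.norm(far-near),"lip",np.linalg.norm(lf-ln),"sides",np.linalg.norm((far-lf)[:2]),np.linalg.norm((near-ln)[:2]))
    P=cloud(c);Z=P[...,2];v,u=np.mgrid[0:400,0:640]
    hsv=cv2.cvtColor(c["frame"],cv2.COLOR_RGB2HSV).astype(int)
    m=(u>250)&(u<390)&(v>105)&(v<230)&(hsv[...,1]<55)&(Z>.05)
    roll=(u>250)&(u<390)&(v>105)&(v<230)&(Z>.082)
    m2=m|roll
    m2=cv2.morphologyEx(m2.astype(np.uint8),cv2.MORPH_OPEN,np.ones((3,3)))
    k=np.argwhere(m2)[:,::-1]
    xy=plane(c,k,.06)[:,:2]; 
    r=cv2.minAreaRect((xy*1000).astype(np.float32)); print(r)
    lip=m&(Z>.064)&(hsv[...,2]<150); q=P[lip]; print("lip pts",len(q),q.mean(0).round(4)); 
    d=q[:,:2]-q[:,:2].mean(0); w,V=np.linalg.eigh(d.T@d); print("lip dir",V[:,1], "yaw x",np.arctan2(V[1,1],V[0,1]))
    z=cv2.resize(img[100:235,240:390],None,fx=5,fy=5,interpolation=cv2.INTER_CUBIC); cv2.imwrite("pics/z.png",z)
E
python3 sheet.py
```

```text
pour far [0.7683 0.0542 0.071 ]
pour near [0.6279 0.1385 0.071 ]
lip far [ 0.6775 -0.0958  0.075 ]
lip near [ 0.5371 -0.0099  0.075 ]
len pour 0.16371709172210194 lip 0.16463560060279903 sides 0.17538104454592596 0.17398974248269225
((656.8033447265625, 21.601150512695312), (177.9029083251953, 172.6923370361328), 58.914390563964844)
lip pts 264 [ 0.6262 -0.0246  0.0715]
lip dir [-0.93893993  0.34408112] yaw x 2.79033268137547
```

View pics/z.png

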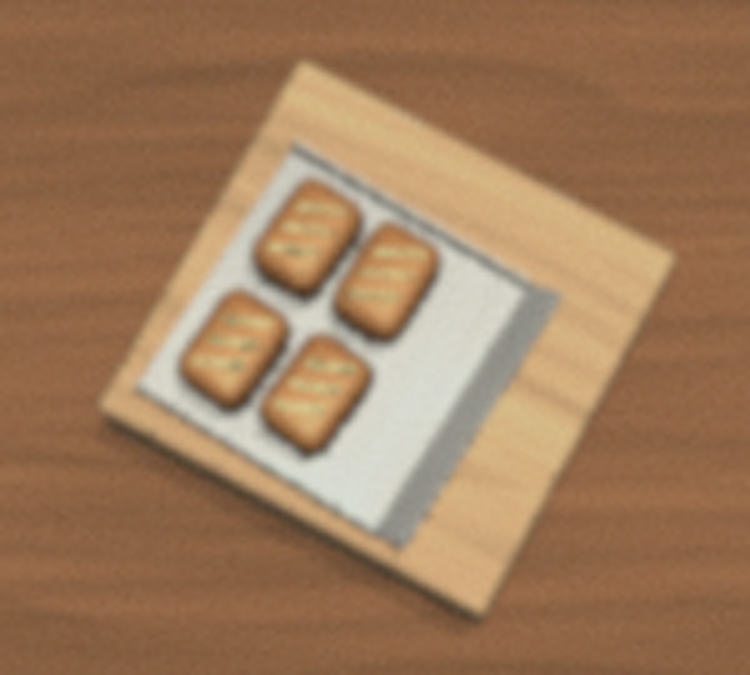

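```bash

python3 - <<'E'
from plan import *
c=cam("top"); print("oil",plane(c,[(440,136)],.21), "mug",plane(c,[(452,157)],.09),"mill",plane(c,[(199,143)],.178))
Rt=down([.856,-.5165]); plan([.6304,-.0221,.28],Rt)
E
```

```text
oil [[ 0.70207203 -0.3054305   0.21      ]] mug [[ 0.6842042  -0.37355644  0.09      ]] mill [[0.68887652 0.30302652 0.178     ]]
d units [-5.64 14.93  0.62] a units [ 2.066e+01  9.000e-02 -2.000e-02]
```

carry_out:
  commands:
    - {"ax":0,"ay":0,"az":0,"dx":-1,"dy":0,"dz":0,"fingers":0}
    - {"ax":0,"ay":0,"az":0,"dx":-1,"dy":0,"dz":0,"fingers":0}
    - {"ax":0,"ay":0,"az":0,"dx":-1,"dy":1,"dz":0,"fingers":0}
    - {"ax":0,"ay":0,"az":0,"dx":-1,"dy":1,"dz":0,"fingers":0}
    - {"ax":0,"ay":0,"az":0,"dx":-1,"dy":1,"dz":0,"fingers":0}
    - {"ax":0,"ay":0,"az":0,"dx":-0.5,"dy":1,"dz":0,"fingers":0}
    - {"ax":0,"ay":0,"az":0,"dx":0,"dy":1,"dz":0.1,"fingers":0}
    - {"ax":0,"ay":0,"az":0,"dx":0,"dy":1,"dz":0.1,"fingers":0}
    - {"ax":0,"ay":0,"az":0,"dx":0,"dy":1,"dz":0.1,"fingers":0}
    - {"ax":0,"ay":0,"az":0,"dx":0,"dy":1,"dz":0.1,"fingers":0}

```text
t: 13.4
tool_pos: [0.5688, -0.1782, 0.2645]
eef_rot: [0.111, 0.705, -0.111, 0.691]
wrist_force: [0.1, -0.3, 0.2]
finger_gap: 0.0873
```

carry_out:
  commands:
    - {"ax":0,"ay":0,"az":0,"dx":0,"dy":1,"dz":0.1,"fingers":0}
    - {"ax":0,"ay":0,"az":0,"dx":0,"dy":1,"dz":0.1,"fingers":0}
    - {"ax":0,"ay":0,"az":0,"dx":0,"dy":1,"dz":0,"fingers":0}
    - {"ax":0,"ay":0,"az":0,"dx":0,"dy":1,"dz":0,"fingers":0}
    - {"ax":0,"ay":0,"az":0,"dx":0,"dy":1,"dz":0,"fingers":0}
    - {"ax":0,"ay":0,"az":0,"dx":0,"dy":1,"dz":0,"fingers":0}
    - {"ax":1,"ay":0,"az":0,"dx":0,"dy":0.5,"dz":0,"fingers":0}
    - {"ax":1,"ay":0,"az":0,"dx":0,"dy":0,"dz":0,"fingers":0}
    - {"ax":1,"ay":0,"az":0,"dx":0,"dy":0,"dz":0,"fingers":0}
    - {"ax":1,"ay":0,"az":0,"dx":0,"dy":0,"dz":0,"fingers":0}

```text
t: 14.65
tool_pos: [0.6199, -0.0136, 0.2436]
eef_rot: [0.227, 0.684, -0.236, 0.651]
wrist_force: [0.5, -0.4, -0.7]
finger_gap: 0.0872
```

carry_out:
  commands:
    - {"ax":1,"ay":0,"az":0,"dx":0,"dy":0,"dz":0,"fingers":0}
    - {"ax":1,"ay":0,"az":0,"dx":0,"dy":0,"dz":0,"fingers":0}
    - {"ax":1,"ay":0,"az":0,"dx":0,"dy":0,"dz":0,"fingers":0}
    - {"ax":1,"ay":0,"az":0,"dx":0,"dy":0,"dz":0,"fingers":0}
    - {"ax":1,"ay":0,"az":0,"dx":0,"dy":0,"dz":0,"fingers":0}
    - {"ax":1,"ay":0,"az":0,"dx":0,"dy":0,"dz":0,"fingers":0}
    - {"ax":1,"ay":0,"az":0,"dx":0,"dy":0,"dz":0,"fingers":0}
    - {"ax":1,"ay":0,"az":0,"dx":0,"dy":0,"dz":0,"fingers":0}
    - {"ax":1,"ay":0,"az":0,"dx":0,"dy":0,"dz":0,"fingers":0}
    - {"ax":1,"ay":0,"az":0,"dx":0,"dy":0,"dz":0,"fingers":0}

```text
t: 15.9
tool_pos: [0.6128, -0.0118, 0.2243]
eef_rot: [0.48, 0.519, -0.519, 0.481]
wrist_force: [-0.2, 0.7, 0.2]
finger_gap: 0.087
```

```bash

python3 - <<'E'
from plan import *
st(); Rt=down([.856,-.5165]); plan([.6304,-.0221,.20],Rt)
E
```

```text
t 15.9 pos [ 0.6128 -0.0118  0.2243] gap 0.08697941626437572 F [-0.2  0.7  0.2]
[[-0.076  0.997  0.   ]
 [ 0.     0.001 -1.   ]
 [-0.997 -0.076 -0.   ]]
j [-0.59  0.36  0.73  1.51 -0.23  1.44  0.16]
d units [0.92 0.78 0.41] a units [6.22 0.23 0.85]
```

carry_out:
  commands:
    - {"ax":1,"ay":0,"az":0.3,"dx":0,"dy":0.2,"dz":0.1,"fingers":0}
    - {"ax":1,"ay":0,"az":0.3,"dx":0,"dy":0.2,"dz":0.1,"fingers":0}
    - {"ax":1,"ay":0,"az":0.2,"dx":0,"dy":0.2,"dz":0.1,"fingers":0}
    - {"ax":1,"ay":0,"az":0,"dx":0,"dy":0.2,"dz":0.1,"fingers":0}
    - {"ax":1,"ay":0,"az":0,"dx":0,"dy":0,"dz":0,"fingers":0}
    - {"ax":1,"ay":0,"az":0,"dx":0,"dy":0,"dz":0,"fingers":0}
    - {"ax":0,"ay":0,"az":0,"dx":0,"dy":0,"dz":0,"fingers":0}

```text
t: 16.77
tool_pos: [0.6265, -0.0236, 0.2107]
eef_rot: [-0.606, -0.349, 0.624, -0.348]
wrist_force: [-0.7, -0.2, 0.5]
finger_gap: 0.0873
```

```bash

python3 - <<'E'
from plan import *
st(); Rt=down([.856,-.5165]); plan([.6304,-.0221,.20],Rt)
c=cam("wrist");save(c,"w2.png")
E
```

```text
t 16.775 pos [ 0.6265 -0.0236  0.2107] gap 0.08731175602200723 F [-0.7 -0.2  0.5]
[[-0.024  0.858 -0.514]
 [-0.011 -0.514 -0.858]
 [-1.    -0.015  0.022]]
j [-0.65  0.38  0.83  1.54 -0.27  1.36 -0.34]
d units [ 0.42  0.11 -0.14] a units [0.04 0.25 0.17]
```

View pics/w2.png

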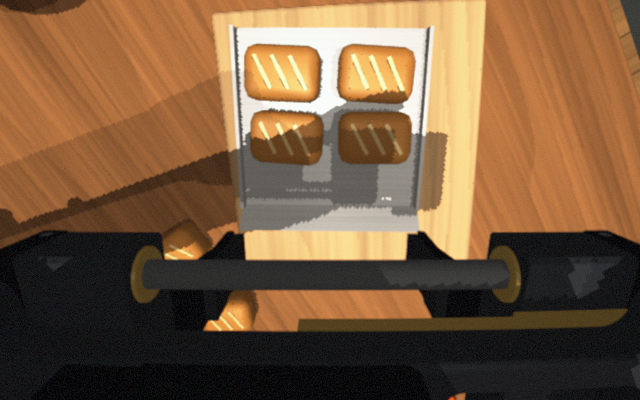

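```bash

python3 - <<'E'
from plan import *
c=cam("wrist"); q=plane(c,[(238,232),(418,232)],.076); r=plane(c,[(234,27),(434,27)],.070)
q2=plane(c,[(243,207),(415,207)],.058)
print(q,r,q2,np.linalg.norm(q[0]-q[1]),np.linalg.norm(r[0]-r[1]))
e=r.mean(0)-q.mean(0); e/=np.linalg.norm(e[:2]); print(np.degrees(np.arctan2(e[1],e[0])))
E=e[:2]; N=np.array([-E[1],E[0]])
o=q.mean(0)[:2]+.098*E; o2=r.mean(0)[:2]-.08*E; print(o,o2)
rolls=plane(c,[(287,163),(375,163)],.06)[:,:2]; print("roll near edge x_s",(rolls-o)@E,(rolls-o)@N, "root", (q2[:,:2]-o)@E)
E
```

```text
[[ 0.53282237 -0.01387011  0.076     ]
 [ 0.68042481 -0.10096967  0.076     ]] [[0.63144749 0.13648291 0.07      ]
 [0.77349154 0.05107083 0.07      ]] [[ 0.54416239  0.00209293  0.058     ]
 [ 0.69045115 -0.08448741  0.058     ]] 0.17138498373597177 0.16574599963094544
57.628767818114746
[0.65909306 0.0253506 ] [0.65963729 0.02620912]
roll near edge x_s [-0.03573015 -0.03336093] [ 0.04025306 -0.04268721] root [-0.08117756 -0.07597963]
```

carry_out:
  commands:
    - {"ax":0,"ay":0.25,"az":0.17,"dx":0.2,"dy":0.05,"dz":0,"fingers":0}
    - {"ax":0,"ay":0,"az":0,"dx":0.8,"dy":0,"dz":0,"fingers":0}
    - {"ax":0,"ay":0,"az":0,"dx":0.8,"dy":0,"dz":0,"fingers":0}
    - {"ax":0,"ay":0,"az":0,"dx":0.8,"dy":0,"dz":0,"fingers":0}
    - {"ax":0,"ay":0,"az":0,"dx":0.6,"dy":0,"dz":0,"fingers":0}
    - {"ax":0,"ay":0,"az":0,"dx":0,"dy":0,"dz":0,"fingers":0}

```text
t: 17.62
tool_pos: [0.6258, -0.0241, 0.1233]
eef_rot: [0.615, 0.35, -0.615, 0.349]
wrist_force: [0.3, -0.5, 0.2]
finger_gap: 0.0866
```

```bash

python3 - <<'E'
from plan import *
st(); a=np.radians(58.2); Rt=down([np.sin(a),-np.cos(a)]); plan([.628,-.024,.072],Rt)
E
```

```text
t 17.625 pos [ 0.6258 -0.0241  0.1233] gap 0.08659830843173769 F [ 0.3 -0.5  0.2]
[[-0.001  0.859 -0.511]
 [ 0.002 -0.511 -0.859]
 [-1.    -0.002 -0.001]]
j [-0.63  0.43  0.8   1.67 -0.33  1.18 -0.29]
d units [ 2.05  0.08 -0.04] a units [ 0.21 -0.01  0.02]
```

carry_out:
  commands:
    - {"ax":0.2,"ay":0,"az":0,"dx":0.5,"dy":0.08,"dz":0,"fingers":0}
    - {"ax":0,"ay":0,"az":0,"dx":0.5,"dy":0,"dz":0,"fingers":0}
    - {"ax":0,"ay":0,"az":0,"dx":0.5,"dy":0,"dz":0,"fingers":0}
    - {"ax":0,"ay":0,"az":0,"dx":0.35,"dy":0,"dz":0,"fingers":0}
    - {"ax":0,"ay":0,"az":0,"dx":0.1,"dy":0,"dz":0,"fingers":0}

```text
t: 18.25
tool_pos: [0.6288, -0.0251, 0.0721]
eef_rot: [0.619, 0.344, -0.617, 0.344]
wrist_force: [-0.4, -0.4, 0.8]
finger_gap: 0.0869
```

```bash

python3 - <<'E'
from plan import *
st(); a=np.radians(58.2); Rt=down([np.sin(a),-np.cos(a)]); plan([.628,-.024,.071],Rt)
c=cam("wrist");save(c,"w3.png")
c=cam("side");cv2.imwrite("pics/s3.png",cv2.resize(cv2.cvtColor(c["frame"],cv2.COLOR_RGB2BGR)[150:270,270:430],None,fx=4,fy=4))
E
```

```text
t 18.25 pos [ 0.6288 -0.0251  0.0721] gap 0.08692835472542638 F [-0.4 -0.4  0.8]
[[ 0.001  0.85  -0.527]
 [ 0.002 -0.527 -0.85 ]
 [-1.     0.    -0.002]]
j [-0.6   0.49  0.77  1.71 -0.38  1.1  -0.27]
d units [ 0.05 -0.05 -0.02] a units [-0.   -0.02 -0.  ]
```

View pics/w3.png

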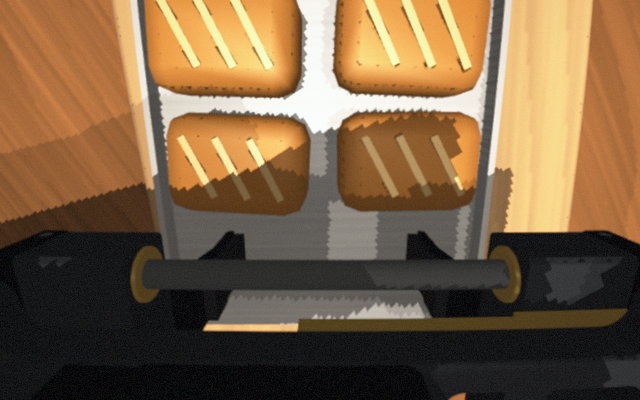

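View pics/s3.png

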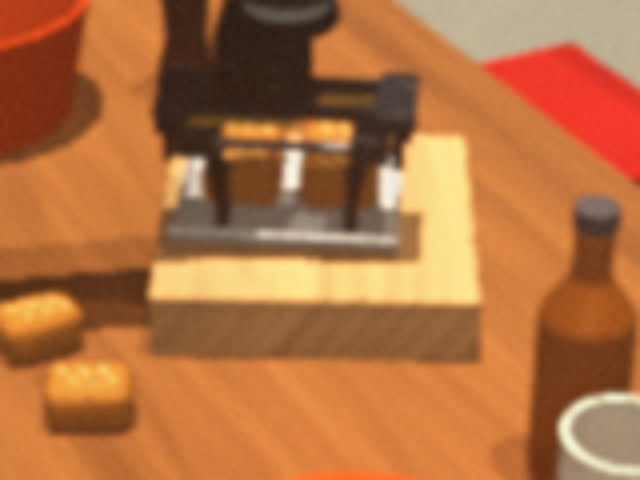

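Wrist view: both fingertips stand on the sheet between the front rolls (row about 215) and the lip. I'll push outwards gently.

carry_out:
  commands:
    - {"ax":0,"ay":0,"az":0,"dx":0.03,"dy":0,"dz":0.2,"fingers":0}
    - {"ax":0,"ay":0,"az":0,"dx":0,"dy":0,"dz":0.25,"fingers":0}
    - {"ax":0,"ay":0,"az":0,"dx":0,"dy":0.02,"dz":0.25,"fingers":0}
    - {"ax":0,"ay":0,"az":0,"dx":0,"dy":0.02,"dz":0.25,"fingers":0}
    - {"ax":0,"ay":0,"az":0,"dx":0,"dy":0.02,"dz":0.25,"fingers":0}
    - {"ax":0,"ay":0,"az":0,"dx":0,"dy":0.02,"dz":0.25,"fingers":0}
    - {"ax":0,"ay":0,"az":0,"dx":0,"dy":0.02,"dz":0.25,"fingers":0}
    - {"ax":0,"ay":0,"az":0,"dx":0,"dy":0.02,"dz":0.25,"fingers":0}

```text
t: 19.35
tool_pos: [0.6066, -0.0685, 0.0737]
eef_rot: [0.621, 0.345, -0.614, 0.344]
wrist_force: [0.7, 2.6, 0.7]
finger_gap: 0.0867
```

```bash

python3 - <<'E'
from plan import *
s,M=st(); a=np.radians(58.2); Rt=down([np.sin(a),-np.cos(a)]); plan([.628,-.024,.071],Rt)
c=cam("side");cv2.imwrite("pics/s4.png",cv2.resize(cv2.cvtColor(c["frame"],cv2.COLOR_RGB2BGR)[150:270,270:430],None,fx=4,fy=4))
E
```

```text
t 19.35 pos [ 0.6066 -0.0685  0.0737] gap 0.08672756147625305 F [0.7 2.6 0.7]
[[ 0.007  0.851 -0.526]
 [ 0.005 -0.526 -0.851]
 [-1.     0.003 -0.008]]
j [-0.56  0.45  0.79  1.76 -0.37  1.08 -0.2 ]
d units [ 0.12 -0.21 -1.96] a units [ 0.02 -0.09 -0.04]
```

View pics/s4.png

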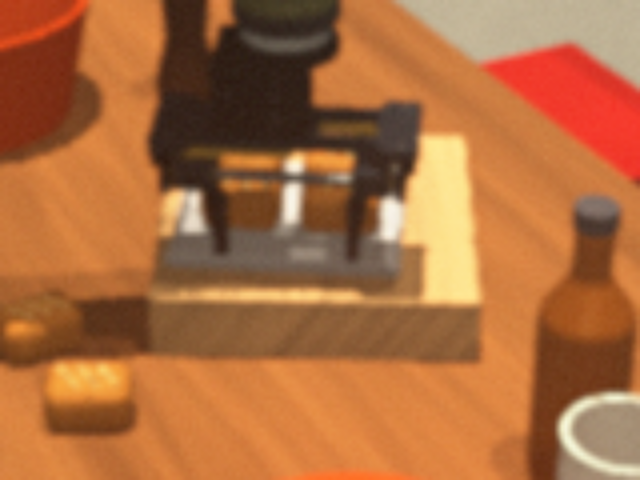

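carry_out:
  commands:
    - {"ax":0,"ay":-0.05,"az":0,"dx":0.06,"dy":0.02,"dz":0.25,"fingers":0}
    - {"ax":0,"ay":-0.04,"az":0,"dx":0.06,"dy":0.02,"dz":0.25,"fingers":0}
    - {"ax":0,"ay":0,"az":0,"dx":0.02,"dy":0.02,"dz":0.25,"fingers":0}
    - {"ax":0,"ay":0,"az":0,"dx":0.02,"dy":0.02,"dz":0.25,"fingers":0}
    - {"ax":0,"ay":0,"az":0,"dx":0.02,"dy":0.02,"dz":0.25,"fingers":0}
    - {"ax":0,"ay":0,"az":0,"dx":0.02,"dy":0.02,"dz":0.25,"fingers":0}
    - {"ax":0,"ay":0,"az":0,"dx":0.02,"dy":0.02,"dz":0.25,"fingers":0}

```text
t: 20.27
tool_pos: [0.5929, -0.1025, 0.0733]
eef_rot: [0.623, 0.346, -0.61, 0.346]
wrist_force: [2.8, 5.3, 6.2]
finger_gap: 0.0874
```

```bash

python3 - <<'E'
from plan import *
s,M=st(); a=np.radians(58.2); Rt=down([np.sin(a),-np.cos(a)]); plan([.628,-.024,.071],Rt)
p=s["tool_pos"]; print("blockx",(p[0]-.662)*.468+(p[1]+.003)*.884)
c=cam("side");cv2.imwrite("pics/s5.png",cv2.resize(cv2.cvtColor(c["frame"],cv2.COLOR_RGB2BGR)[150:270,270:430],None,fx=4,fy=4))
c=cam("top");cv2.imwrite("pics/t5.png",cv2.resize(cv2.cvtColor(c["frame"],cv2.COLOR_RGB2BGR)[100:270,250:410],None,fx=3,fy=3))
E
```

```text
t 20.275 pos [ 0.5929 -0.1025  0.0733] gap 0.08743164496489557 F [2.8 5.3 6.2]
[[ 0.016  0.853 -0.522]
 [ 0.009 -0.522 -0.853]
 [-1.     0.009 -0.016]]
j [-0.52  0.43  0.81  1.79 -0.36  1.06 -0.13]
d units [ 0.14 -0.44 -3.41] a units [ 0.07 -0.18 -0.1 ]
blockx -0.1202798462574422
```

View pics/s5.png

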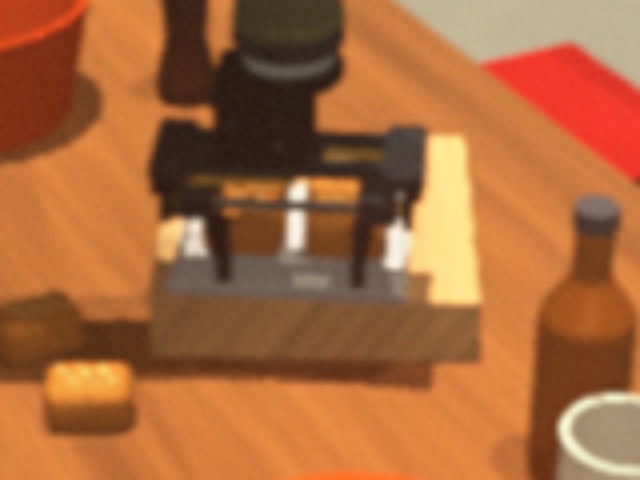

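View pics/t5.png

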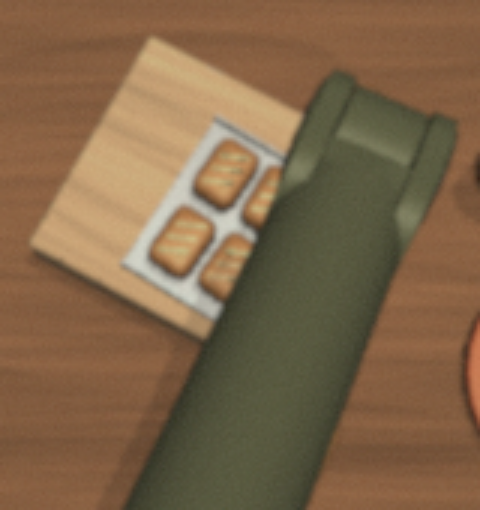

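carry_out:
  commands:
    - {"ax":0,"ay":0,"az":0,"dx":-0.04,"dy":0.02,"dz":0.25,"fingers":0}
    - {"ax":0,"ay":0,"az":0,"dx":0,"dy":0.02,"dz":0.25,"fingers":0}
    - {"ax":0,"ay":0,"az":0,"dx":0,"dy":0.02,"dz":0.25,"fingers":0}
    - {"ax":0,"ay":0,"az":0,"dx":0,"dy":0.02,"dz":0.25,"fingers":0}

```text
t: 20.88
tool_pos: [0.5801, -0.1277, 0.0737]
eef_rot: [0.623, 0.345, -0.611, 0.346]
wrist_force: [1.2, 3.6, 1.7]
finger_gap: 0.0869
```

```bash

python3 - <<'E'
from plan import *
s,M=st(); a=np.radians(58.2); Rt=down([np.sin(a),-np.cos(a)]); plan([.628,-.024,.071],Rt)
p=s["tool_pos"]; print("blockx",(p[0]-.662)*.468+(p[1]+.003)*.884)
c=cam("side");cv2.imwrite("pics/s6.png",cv2.resize(cv2.cvtColor(c["frame"],cv2.COLOR_RGB2BGR)[150:270,270:430],None,fx=4,fy=4))
E
```

```text
t 20.875 pos [ 0.5801 -0.1277  0.0737] gap 0.08692690459255467 F [1.2 3.6 1.7]
[[ 0.015  0.852 -0.523]
 [ 0.008 -0.523 -0.852]
 [-1.     0.009 -0.015]]
j [-0.49  0.41  0.82  1.81 -0.36  1.06 -0.09]
d units [ 0.17 -0.54 -4.54] a units [ 0.05 -0.17 -0.1 ]
blockx -0.14861726690016874
```

View pics/s6.png

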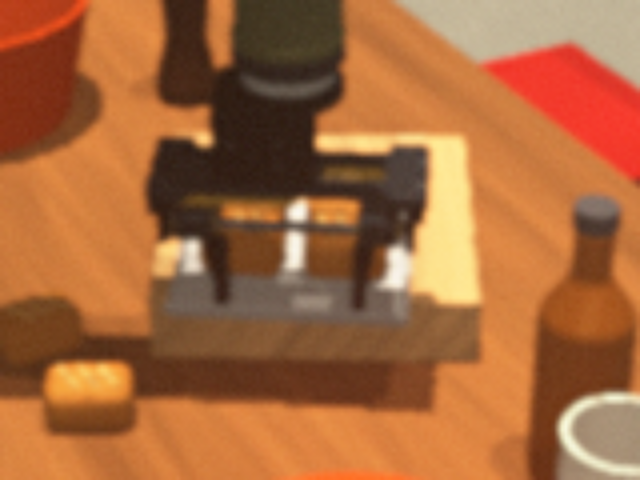

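carry_out:
  commands:
    - {"ax":0,"ay":0,"az":0,"dx":0,"dy":0.02,"dz":0.25,"fingers":0}
    - {"ax":0,"ay":0,"az":0,"dx":0,"dy":0,"dz":0,"fingers":0}
    - {"ax":0,"ay":0,"az":0,"dx":0,"dy":0,"dz":-0.2,"fingers":0}
    - {"ax":0,"ay":0,"az":0,"dx":-0.5,"dy":0,"dz":-0.1,"fingers":0}
    - {"ax":0,"ay":0,"az":0,"dx":-1,"dy":0,"dz":0,"fingers":0}
    - {"ax":0,"ay":0,"az":0,"dx":-1,"dy":0,"dz":0,"fingers":0}
    - {"ax":0,"ay":0,"az":0,"dx":-1,"dy":0,"dz":0,"fingers":0}
    - {"ax":0,"ay":0,"az":0,"dx":-1,"dy":0,"dz":0,"fingers":0}
    - {"ax":0,"ay":0,"az":0,"dx":-1,"dy":0,"dz":0,"fingers":0}

```text
t: 22.05
tool_pos: [0.5735, -0.1331, 0.2137]
eef_rot: [0.618, 0.343, -0.617, 0.344]
wrist_force: [0.3, 0.1, 0.5]
finger_gap: 0.0868
```

```bash

python3 - <<'E'
from plan import *
s,M=st()
c=cam("wrist");save(c,"w6.png");np.save("/tmp/w6z.npy",cloud(c))
c=cam("side");cv2.imwrite("pics/s7.png",cv2.resize(cv2.cvtColor(c["frame"],cv2.COLOR_RGB2BGR)[150:270,270:430],None,fx=4,fy=4))
E
```

```text
t 22.05 pos [ 0.5735 -0.1331  0.2137] gap 0.08682174354297725 F [0.3 0.1 0.5]
[[ 0.002  0.85  -0.527]
 [-0.001 -0.527 -0.85 ]
 [-1.     0.002 -0.   ]]
j [-0.57  0.26  0.89  1.66 -0.21  1.31 -0.2 ]
```

View pics/w6.png

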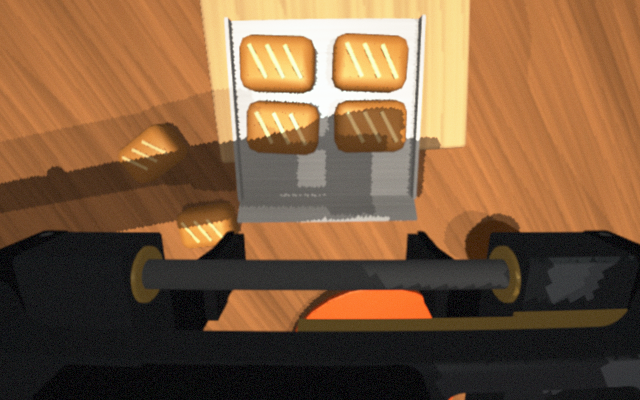

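View pics/s7.png

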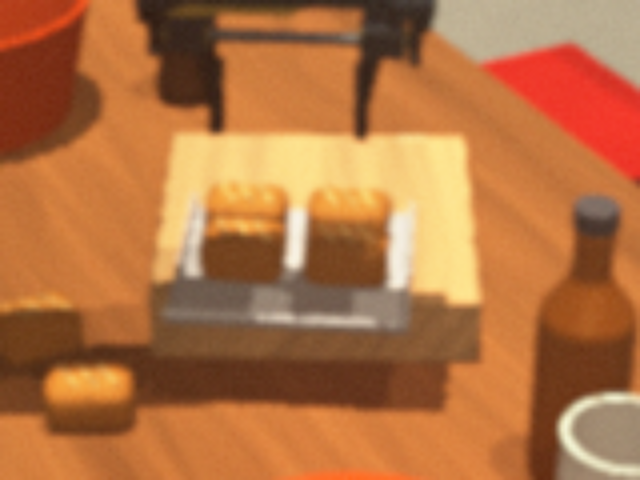

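```bash

python3 - <<'E'
from plan import *
c=cam("wrist"); q=plane(c,[(239,220),(416,220)],.076); r=plane(c,[(231,19),(424,19)],.070)
q2=plane(c,[(243,197),(413,197)],.058); b=plane(c,[(466,147),(220,150)],.055)
e=r.mean(0)-q.mean(0); e/=np.linalg.norm(e[:2]); print("yaw",np.degrees(np.arctan2(e[1],e[0])),np.linalg.norm(q[0]-q[1]),np.linalg.norm(r[0]-r[1]))
E=e[:2]; N=np.array([-E[1],E[0]])
o=q.mean(0)[:2]+.098*E; o2=r.mean(0)[:2]-.08*E; o3=q2.mean(0)[:2]+.08*E; print(o,o2,o3)
print("block edge in sheet x",(b[:,:2]-o)@E,(b[:,:2]-o)@N, b[0])
for nm,p in [("o",o),("o2",o2)]:
  d=p-np.array([.662,-.003]); print(nm,"in block",d@[.468,.884],d@[-.884,.468])
P=cloud(c)
print("lip z at tip", [P[v,u].round(4) for u,v in [(260,212),(400,212),(330,216),(330,190)]])
E
```

```text
yaw 58.22862898324774 0.16920767409916654 0.16393245892797517
[ 0.6165554  -0.07376416] [ 0.61595548 -0.07473282] [ 0.61727692 -0.07394912]
block edge in sheet x [-0.03065115 -0.03333685] [-0.13513978  0.10408876] [ 0.71530651 -0.1709777   0.055     ]
o in block -0.08382358569110854 0.007055396960249134
o2 in block -0.0849606468632567 0.007132397643563791
lip z at tip [array([ 0.5136, -0.1169,  0.0724]), array([ 0.6276, -0.1877,  0.0732]), array([ 0.5691, -0.1545,  0.077 ]), array([ 0.5804, -0.1369,  0.0579])]
```

```bash
cat >> plan.py <<'E'
E2=np.array([np.cos(np.radians(58.2)),np.sin(np.radians(58.2)),0]); ZZ=np.array([0,0,1.])
def tilt(th,e=None):
    # tool x makes angle th below horizontal (deg), in plane of e and z; tool y toward +e/up
    e=E2 if e is None else e
    t=np.radians(th); x=np.cos(t)*e-np.sin(t)*ZZ; y=np.sin(t)*e+np.cos(t)*ZZ
    return np.c_[x,y,np.cross(x,y)]
E
python3 - <<'E'
from plan import *
plan([.5478,-.1845,.20],tilt(90)); plan([.5478,-.1845,.108],tilt(45)); print(tilt(45))
E
```

```text
d units [0.55 0.17 2.31] a units [-18.     0.02  -0.06]
d units [4.23 0.15 2.31] a units [-16.97   7.06   6.97]
[[ 3.72614016e-01  3.72614016e-01  8.49892693e-01]
 [ 6.00964886e-01  6.00964886e-01 -5.26955795e-01]
 [-7.07106781e-01  7.07106781e-01  2.77555756e-17]]
```

carry_out:
  commands:
    - {"ax":-0.95,"ay":0.39,"az":0.39,"dx":0,"dy":0,"dz":0.3,"fingers":0.6}
    - {"ax":-0.95,"ay":0.39,"az":0.39,"dx":0,"dy":0,"dz":0.3,"fingers":0.6}
    - {"ax":-0.95,"ay":0.39,"az":0.39,"dx":0,"dy":0,"dz":0.3,"fingers":0.6}
    - {"ax":-0.95,"ay":0.39,"az":0.39,"dx":0,"dy":0,"dz":0.3,"fingers":0.6}
    - {"ax":-0.95,"ay":0.39,"az":0.39,"dx":0,"dy":0,"dz":0,"fingers":0.6}
    - {"ax":-0.95,"ay":0.39,"az":0.39,"dx":0,"dy":0,"dz":0,"fingers":0.6}
    - {"ax":-0.95,"ay":0.39,"az":0.39,"dx":0,"dy":0,"dz":0,"fingers":0.6}
    - {"ax":-0.95,"ay":0.39,"az":0.39,"dx":0,"dy":0,"dz":0,"fingers":0.6}
    - {"ax":-0.95,"ay":0.39,"az":0.39,"dx":0,"dy":0,"dz":0,"fingers":0.6}
    - {"ax":-0.95,"ay":0.39,"az":0.39,"dx":0,"dy":0,"dz":0,"fingers":0.6}

```text
t: 23.45
tool_pos: [0.5535, -0.1581, 0.1992]
eef_rot: [0.561, 0.516, -0.245, 0.6]
wrist_force: [-0.5, 0.5, -0.4]
finger_gap: 0.0346
```

```bash

python3 - <<'E'
from plan import *
st(); plan([.5478,-.1845,.20],tilt(45))
E
```

```text
t 23.45 pos [ 0.5535 -0.1581  0.1992] gap 0.034570239104261956 F [-0.5  0.5 -0.4]
[[ 0.348  0.872  0.343]
 [ 0.285  0.25  -0.925]
 [-0.893  0.42  -0.161]]
j [-0.39  0.05  0.91  1.93 -0.55  1.07  1.09]
d units [-0.41 -0.45  0.89] a units [-7.23  2.89  3.2 ]
```

carry_out:
  commands:
    - {"ax":-0.95,"ay":0.38,"az":0.42,"dx":0,"dy":0,"dz":0.2,"fingers":0.6}
    - {"ax":-0.95,"ay":0.38,"az":0.42,"dx":0,"dy":0,"dz":0.2,"fingers":0.6}
    - {"ax":-0.95,"ay":0.38,"az":0.42,"dx":0,"dy":0,"dz":0.2,"fingers":0.6}
    - {"ax":-0.95,"ay":0.38,"az":0.42,"dx":0,"dy":0,"dz":0,"fingers":0.6}
    - {"ax":-0.95,"ay":0.38,"az":0.42,"dx":0,"dy":0,"dz":0,"fingers":0.6}
    - {"ax":-0.95,"ay":0.38,"az":0.42,"dx":0,"dy":0,"dz":0,"fingers":0.6}
    - {"ax":-0.95,"ay":0.38,"az":0.42,"dx":0,"dy":0,"dz":0,"fingers":0.6}
    - {"ax":0,"ay":0,"az":0,"dx":0,"dy":0,"dz":0,"fingers":0.6}

```text
t: 24.45
tool_pos: [0.5528, -0.1699, 0.1847]
eef_rot: [0.45, 0.56, 0.06, 0.693]
wrist_force: [-0.1, -0.1, 0.5]
finger_gap: 0.0347
```

```bash

python3 - <<'E'
from plan import *
st(); plan([.5478,-.1845,.20],tilt(45));plan([.5478,-.1845,.108],tilt(45));
c=cam("side");save(c,"s8.png")
E
```

```text
t 24.45 pos [ 0.5528 -0.1699  0.1847] gap 0.034741909683261456 F [-0.1 -0.1  0.5]
[[ 0.366  0.42   0.83 ]
 [ 0.587  0.588 -0.556]
 [-0.722  0.691 -0.032]]
j [-0.03  0.35  0.85  1.85 -1.    1.45  2.13]
d units [-0.86 -0.01  0.14] a units [-0.54  0.02  0.24]
d units [ 1.8  -2.55  0.26] a units [-0.54  0.02  0.24]
```

View pics/s8.png

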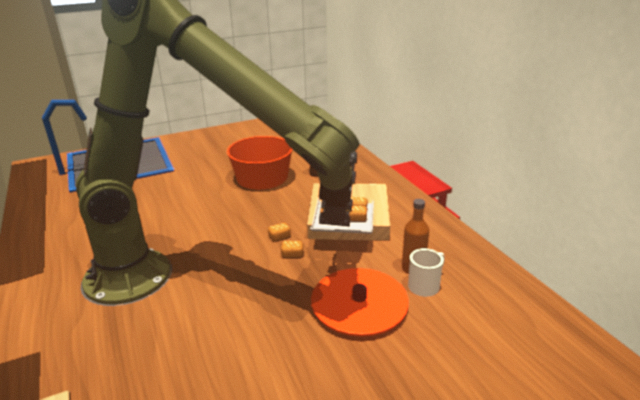

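carry_out:
  commands:
    - {"ax":-0.3,"ay":0,"az":0.12,"dx":0.3,"dy":-0.5,"dz":0.05,"fingers":0.6}
    - {"ax":-0.24,"ay":0,"az":0.12,"dx":0.3,"dy":-0.5,"dz":0.05,"fingers":0.6}
    - {"ax":0,"ay":0,"az":0,"dx":0.3,"dy":-0.5,"dz":0.05,"fingers":0.6}
    - {"ax":0,"ay":0,"az":0,"dx":0.3,"dy":-0.5,"dz":0.05,"fingers":0.6}
    - {"ax":0,"ay":0,"az":0,"dx":0.3,"dy":-0.5,"dz":0.05,"fingers":0.6}
    - {"ax":0,"ay":0,"az":0,"dx":0,"dy":0,"dz":0,"fingers":0.6}

```text
t: 25.25
tool_pos: [0.5478, -0.1861, 0.1114]
eef_rot: [0.44, 0.554, 0.08, 0.702]
wrist_force: [-0.2, -0.5, 0.8]
finger_gap: 0.035
```

```bash

python3 - <<'E'
from plan import *
st();plan([.5478,-.1845,.108],tilt(45));plan([.5699,-.1488,.066],tilt(45))
c=cam("side");cv2.imwrite("pics/s9.png",cv2.resize(cv2.cvtColor(c["frame"],cv2.COLOR_RGB2BGR)[150:310,270:430],None,fx=3.5,fy=3.5))
c=cam("wrist");save(c,"w9.png")
E
```

```text
t 25.25 pos [ 0.5478 -0.1861  0.1114] gap 0.035016821165147746 F [-0.2 -0.5  0.8]
[[ 0.373  0.376  0.848]
 [ 0.599  0.6   -0.529]
 [-0.708  0.706 -0.001]]
j [ 0.07  0.49  0.8   1.88 -1.1   1.44  2.34]
d units [ 0.13 -0.06 -0.03] a units [-0.03  0.01  0.02]
d units [ 2.51 -0.05 -0.04] a units [-0.03  0.01  0.02]
```

View pics/s9.png

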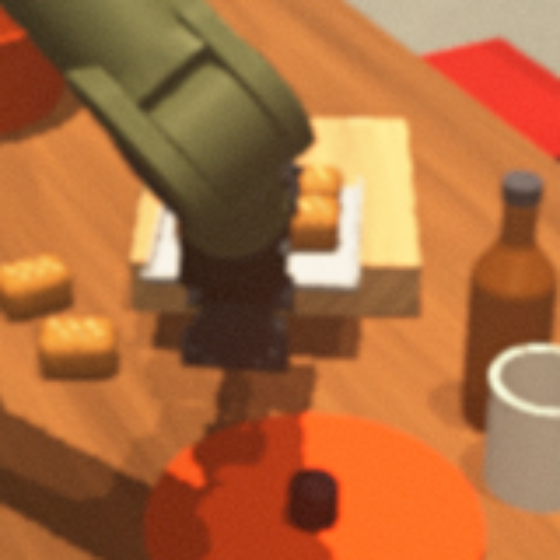

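View pics/w9.png

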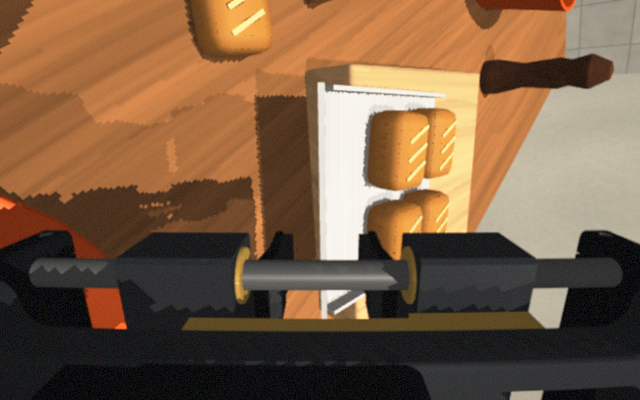

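The lip strip (column about 325 in the wrist view) lies between the fingers (275 to 370). Advancing.

carry_out:
  commands:
    - {"ax":-0.03,"ay":0,"az":0,"dx":0.5,"dy":-0.05,"dz":-0.04,"fingers":0.6}
    - {"ax":0,"ay":0,"az":0,"dx":0.5,"dy":0,"dz":0,"fingers":0.6}
    - {"ax":0,"ay":0,"az":0,"dx":0.3,"dy":0,"dz":0,"fingers":0.6}
    - {"ax":0,"ay":0,"az":0,"dx":0,"dy":0,"dz":0,"fingers":0.6}

```text
t: 25.85
tool_pos: [0.5609, -0.1646, 0.0883]
eef_rot: [0.438, 0.553, 0.082, 0.704]
wrist_force: [-1.2, -0.5, 0.7]
finger_gap: 0.0349
```

```bash

python3 - <<'E'
from plan import *
st();plan([.5699,-.1488,.066],tilt(45))
c=cam("wrist");save(c,"w10.png")
P=cloud(c); T=R.from_quat(arm.get_state()["eef_rot"]).as_matrix(); p=arm.get_state()["tool_pos"]
E

```

```text
t 25.85 pos [ 0.5609 -0.1646  0.0883] gap 0.03490544428238957 F [-1.2 -0.5  0.7]
[[ 0.375  0.369  0.851]
 [ 0.6    0.603 -0.526]
 [-0.707  0.707  0.004]]
j [ 0.04  0.51  0.77  1.91 -1.14  1.39  2.36]
d units [ 1.14 -0.12 -0.03] a units [ 0.05  0.02 -0.  ]
```

View pics/w10.png

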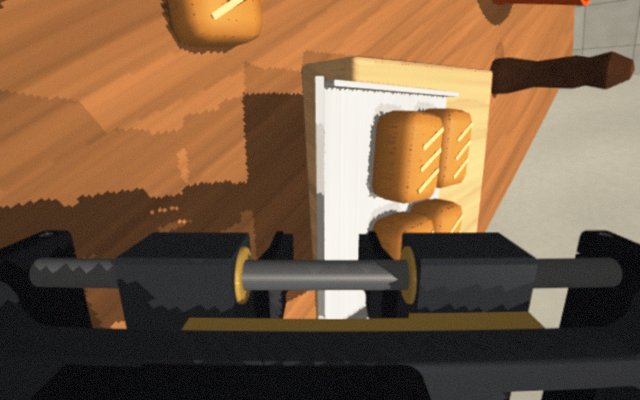

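carry_out:
  commands:
    - {"ax":0,"ay":0,"az":0,"dx":0.4,"dy":-0.08,"dz":-0.03,"fingers":0.6}
    - {"ax":0,"ay":0,"az":0,"dx":0.4,"dy":-0.02,"dz":0,"fingers":0.6}
    - {"ax":0,"ay":0,"az":0,"dx":0.25,"dy":0,"dz":0,"fingers":0.6}
    - {"ax":0,"ay":0,"az":0,"dx":0,"dy":0,"dz":0,"fingers":0.6}

```text
t: 26.4
tool_pos: [0.5698, -0.1497, 0.0669]
eef_rot: [0.438, 0.553, 0.082, 0.704]
wrist_force: [-0.1, 0.7, 1.1]
finger_gap: 0.0348
```

```bash

python3 - <<'E'
from plan import *
st();plan([.5699,-.1488,.066],tilt(45))
c=cam("side");cv2.imwrite("pics/s11.png",cv2.resize(cv2.cvtColor(c["frame"],cv2.COLOR_RGB2BGR)[150:310,270:430],None,fx=3.5,fy=3.5))
E

```

```text
t 26.4 pos [ 0.5698 -0.1497  0.0669] gap 0.03477663836372772 F [-0.1  0.7  1.1]
[[ 0.375  0.369  0.85 ]
 [ 0.599  0.603 -0.526]
 [-0.707  0.707  0.005]]
j [ 0.03  0.54  0.75  1.92 -1.18  1.35  2.38]
d units [ 0.05 -0.   -0.01] a units [0.05 0.04 0.  ]
```

View pics/s11.png

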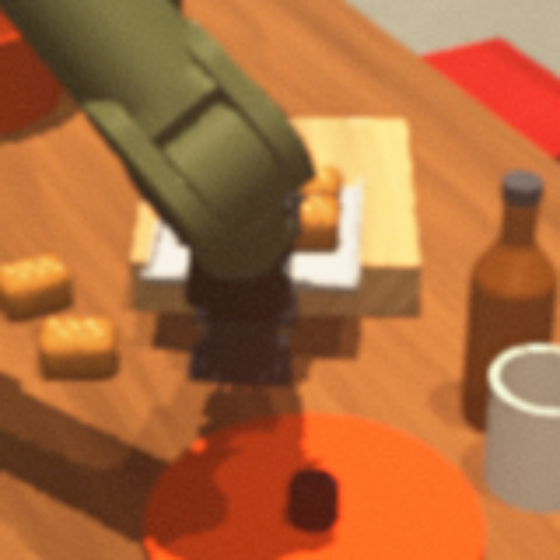

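carry_out:
  commands:
    - {"ax":0,"ay":0,"az":0,"dx":0,"dy":0,"dz":0,"fingers":1}
    - {"ax":0,"ay":0,"az":0,"dx":0,"dy":0,"dz":0,"fingers":1}
    - {"ax":0,"ay":0,"az":0,"dx":0,"dy":0,"dz":0,"fingers":1}
    - {"ax":0,"ay":0,"az":0,"dx":0,"dy":0,"dz":0,"fingers":1}
    - {"ax":0,"ay":0,"az":0,"dx":0,"dy":0,"dz":0,"fingers":1}
  squeeze: 60

```text
t: 27.08
tool_pos: [0.5701, -0.1508, 0.068]
eef_rot: [0.438, 0.552, 0.082, 0.705]
wrist_force: [0.5, -0.1, 0.5]
finger_gap: 0.0035
```

```bash

python3 - <<'E'
from plan import *
from m2 import circ
s,M=st(); print(s["ft_torque"])
c=cam("side");cv2.imwrite("pics/s12.png",cv2.resize(cv2.cvtColor(c["frame"],cv2.COLOR_RGB2BGR)[150:310,270:430],None,fx=3.5,fy=3.5))
c=cam("top");save(c,"t12.png"); P=cloud(c);Z=P[...,2];v,u=np.mgrid[0:400,0:640]
hsv=cv2.cvtColor(c["frame"],cv2.COLOR_RGB2HSV).astype(int)
red=(u>100)&(u<240)&(v>165)&(v<270)&((hsv[...,0]<10)|(hsv[...,0]>172))&(hsv[...,1]>150)
m=cv2.morphologyEx(red.astype(np.uint8),cv2.MORPH_CLOSE,np.ones((5,5)))
print(circ(c,m,.115))
rim=(u>100)&(u<240)&(v>165)&(v<270)&(Z>.108)&(Z<.122); q=P[rim][:,:2]; print(len(q))
from m2 import fitc; print(fitc(q))
E

```

```text
t 27.075 pos [ 0.5701 -0.1508  0.068 ] gap 0.0035057851409989894 F [ 0.5 -0.1  0.5]
[[ 0.377  0.369  0.85 ]
 [ 0.598  0.603 -0.527]
 [-0.707  0.707  0.007]]
j [ 0.03  0.54  0.75  1.92 -1.18  1.36  2.38]
[-0.59453609  0.3860546   0.17173519]
(array([0.5097, 0.377 ]), np.float64(0.1144))
775
(array([0.50993169, 0.37754888]), np.float64(0.11058956851732973))
```

View pics/s12.png

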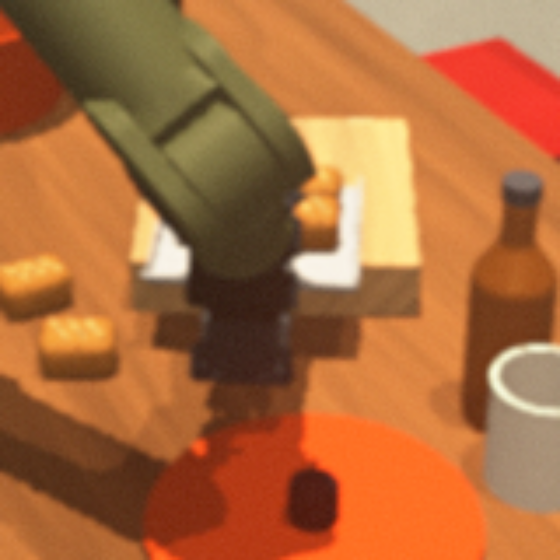

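View pics/t12.png

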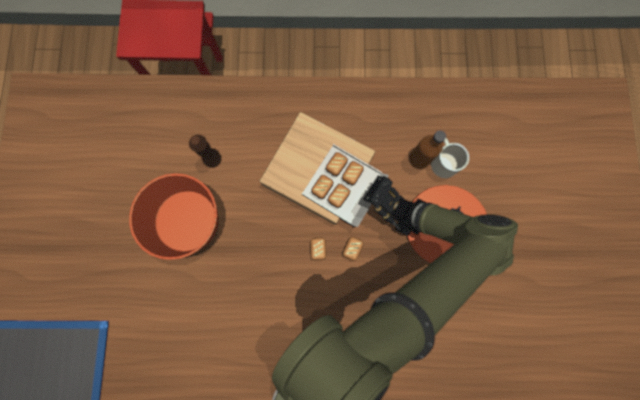

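The lip is pinched (gap 3.5 mm against a 4 mm lip). Now a small test lift.

carry_out:
  commands:
    - {"ax":0,"ay":0,"az":0,"dx":-0.2,"dy":0.2,"dz":0,"fingers":1}
    - {"ax":0,"ay":0,"az":0,"dx":-0.3,"dy":0.3,"dz":0,"fingers":1}
    - {"ax":0,"ay":0,"az":0,"dx":-0.4,"dy":0.4,"dz":0,"fingers":1}
    - {"ax":0,"ay":0,"az":0,"dx":-0.4,"dy":0.4,"dz":0,"fingers":1}
    - {"ax":0,"ay":0,"az":0,"dx":-0.2,"dy":0.2,"dz":0,"fingers":1}
    - {"ax":0,"ay":0,"az":0,"dx":0,"dy":0,"dz":0,"fingers":1}

```text
t: 27.92
tool_pos: [0.5685, -0.1518, 0.123]
eef_rot: [0.437, 0.553, 0.079, 0.705]
wrist_force: [-0.5, 1.4, -3.3]
finger_gap: 0.0038
```

```bash

python3 - <<'E'
from plan import *
s,M=st(); print(s["ft_torque"]); plan([.5701,-.1508,.25],tilt(45))
c=cam("side");cv2.imwrite("pics/s13.png",cv2.resize(cv2.cvtColor(c["frame"],cv2.COLOR_RGB2BGR)[130:310,250:430],None,fx=3.3,fy=3.3))
c=cam("top"); P=cloud(c)
for px in [(316,183),(335,150),(345,205),(325,172)]:
    print(px,P[px[1],px[0]].round(3))
E

```

```text
t 27.925 pos [ 0.5685 -0.1518  0.123 ] gap 0.003753998276096619 F [-0.5  1.4 -3.3]
[[ 0.375  0.372  0.849]
 [ 0.595  0.606 -0.528]
 [-0.711  0.703  0.006]]
j [-0.01  0.44  0.79  1.9  -1.1   1.39  2.28]
[-1.52296499  0.86063219 -0.00382611]
d units [-3.56  3.62  0.07] a units [0.04 0.06 0.06]
(316, 183) [0.594 0.002 0.145]
(335, 150) [ 0.684 -0.048  0.146]
(345, 205) [ 0.543 -0.076  0.109]
(325, 172) [ 0.624 -0.022  0.145]
```

View pics/s13.png

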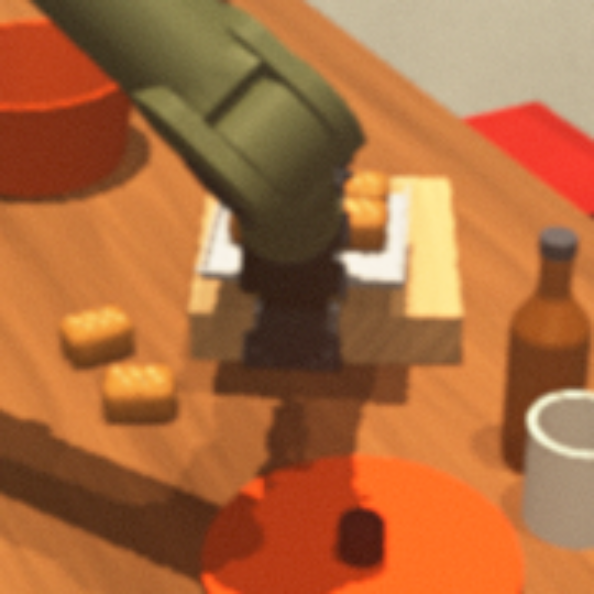

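The sheet came up level: roll tops are at 0.145–0.146 m across. Lifting on.

carry_out:
  commands:
    - {"ax":0,"ay":0,"az":0,"dx":-0.4,"dy":0.4,"dz":0,"fingers":1}
    - {"ax":0,"ay":0,"az":0,"dx":-0.5,"dy":0.5,"dz":0,"fingers":1}
    - {"ax":0,"ay":0,"az":0,"dx":-0.5,"dy":0.5,"dz":0,"fingers":1}
    - {"ax":0,"ay":0,"az":0,"dx":-0.5,"dy":0.5,"dz":0,"fingers":1}
    - {"ax":0,"ay":0,"az":0,"dx":-0.5,"dy":0.5,"dz":0,"fingers":1}
    - {"ax":0,"ay":0,"az":0,"dx":-0.5,"dy":0.5,"dz":0,"fingers":1}
    - {"ax":0,"ay":0,"az":0,"dx":-0.4,"dy":0.4,"dz":0,"fingers":1}
    - {"ax":0,"ay":0,"az":0,"dx":-0.2,"dy":0.2,"dz":0,"fingers":1}

```text
t: 29.02
tool_pos: [0.5675, -0.1505, 0.2549]
eef_rot: [0.437, 0.554, 0.079, 0.704]
wrist_force: [-0.1, -0.5, -4.0]
finger_gap: 0.0034
```

```bash

python3 - <<'E'
from plan import *
s,M=st(); print(s["ft_torque"]); plan([.44,.25,.25],tilt(45))
E

```

```text
t 29.025 pos [ 0.5675 -0.1505  0.2549] gap 0.0033761304198046973 F [-0.1 -0.5 -4. ]
[[ 0.374  0.373  0.849]
 [ 0.596  0.605 -0.528]
 [-0.711  0.704  0.004]]
j [-0.09  0.26  0.86  1.79 -0.96  1.48  2.04]
[-1.46049665  0.90463109 -0.00920103]
d units [  7.78   7.66 -12.79] a units [0.02 0.04 0.06]
```

carry_out:
  commands:
    - {"ax":-0.35,"ay":0.35,"az":0,"dx":0.25,"dy":0.25,"dz":-0.3,"fingers":1}
    - {"ax":-0.7,"ay":0.7,"az":0,"dx":0.45,"dy":0.45,"dz":-0.5,"fingers":1}
    - {"ax":-0.7,"ay":0.7,"az":0,"dx":0.5,"dy":0.5,"dz":-0.5,"fingers":1}
    - {"ax":-0.7,"ay":0.7,"az":0,"dx":0.5,"dy":0.5,"dz":-0.4,"fingers":1}
    - {"ax":-0.7,"ay":0.7,"az":0,"dx":0.5,"dy":0.5,"dz":-0.3,"fingers":1}
    - {"ax":-0.7,"ay":0.7,"az":0,"dx":0.5,"dy":0.5,"dz":-0.3,"fingers":1}
    - {"ax":-0.7,"ay":0.7,"az":0,"dx":0.5,"dy":0.5,"dz":-0.2,"fingers":1}

```text
t: 29.9
tool_pos: [0.5404, -0.0145, 0.2523]
eef_rot: [0.256, 0.66, 0.281, 0.648]
wrist_force: [0.7, -0.6, -3.6]
finger_gap: 0.0034
```

```bash

python3 - <<'E'
from plan import *
s,M=st(); print(s["ft_torque"]); plan([.506,.22,.255],tilt(45,np.array([0,1.,0])))
E

```

```text
t 29.9 pos [ 0.5404 -0.0145  0.2523] gap 0.0034171026708843338 F [ 0.7 -0.6 -3.6]
[[-0.029 -0.026  0.999]
 [ 0.703  0.71   0.039]
 [-0.711  0.703 -0.002]]
j [-0.17  0.35  0.71  1.68 -0.85  1.71  2.28]
[-1.64710494 -0.08006997 -0.02884553]
d units [ 6.56  6.77 -1.01] a units [ 0.3  -0.33  0.06]
```

carry_out:
  commands:
    - {"ax":0,"ay":0,"az":0,"dx":0.6,"dy":0.6,"dz":-0.1,"fingers":1}
    - {"ax":0,"ay":0,"az":0,"dx":0.6,"dy":0.6,"dz":-0.1,"fingers":1}
    - {"ax":0,"ay":0,"az":0,"dx":0.6,"dy":0.6,"dz":-0.1,"fingers":1}
    - {"ax":0,"ay":0,"az":0,"dx":0.6,"dy":0.6,"dz":-0.1,"fingers":1}
    - {"ax":0,"ay":0,"az":0,"dx":0.6,"dy":0.6,"dz":-0.1,"fingers":1}
    - {"ax":0,"ay":0,"az":0,"dx":0.6,"dy":0.6,"dz":-0.1,"fingers":1}

```text
t: 30.65
tool_pos: [0.5181, 0.1211, 0.2519]
eef_rot: [0.256, 0.66, 0.282, 0.647]
wrist_force: [0.6, 0.7, -3.5]
finger_gap: 0.0035
```

```bash

python3 - <<'E'
from plan import *
s,M=st(); print(s["ft_torque"]); plan([.506,.22,.255],tilt(45,np.array([0,1.,0])))
E

```

```text
t 30.65 pos [0.5181 0.1211 0.2519] gap 0.0035477832720258442 F [ 0.6  0.7 -3.5]
[[-0.03  -0.027  0.999]
 [ 0.703  0.71   0.041]
 [-0.71   0.704 -0.003]]
j [-0.38  0.17  0.64  1.84 -0.84  1.5   2.09]
[-1.61869256 -0.10630033 -0.06960689]
d units [ 2.71  2.91 -0.32] a units [ 0.31 -0.35  0.05]
```

```bash

python3 - <<'E'
from plan import *
s,M=st(); h=np.array([-.04,.999,0]); h/=np.linalg.norm(h)
plan([.512,.19,.235],tilt(75,h)); plan([.512,.235,.24],tilt(95,h)); 
E

```

```text
t 30.65 pos [0.5181 0.1211 0.2519] gap 0.0035477832720258442 F [ 0.6  0.7 -3.5]
[[-0.03  -0.027  0.999]
 [ 0.703  0.71   0.041]
 [-0.71   0.704 -0.003]]
j [-0.38  0.17  0.64  1.84 -0.84  1.5   2.09]
d units [ 2.42  1.49 -0.13] a units [-0.01 -0.03 -5.95]
d units [ 3.55  2.91 -0.06] a units [-0.   -0.03 -9.95]
```

carry_out:
  commands:
    - {"ax":0,"ay":0,"az":0,"dx":0.5,"dy":0.5,"dz":-0.05,"fingers":1}
    - {"ax":0,"ay":0,"az":0,"dx":0.5,"dy":0.5,"dz":-0.05,"fingers":1}
    - {"ax":0,"ay":0,"az":-0.6,"dx":0.3,"dy":0.2,"dz":0,"fingers":1}
    - {"ax":0,"ay":0,"az":-0.8,"dx":0.2,"dy":0.1,"dz":0,"fingers":1}
    - {"ax":0,"ay":0,"az":-0.8,"dx":0.1,"dy":0,"dz":0,"fingers":1}
    - {"ax":0,"ay":0,"az":-0.8,"dx":0.1,"dy":0,"dz":0,"fingers":1}
    - {"ax":0,"ay":0,"az":-0.8,"dx":0,"dy":0,"dz":0,"fingers":1}

```text
t: 31.52
tool_pos: [0.5104, 0.1797, 0.2423]
eef_rot: [0.141, 0.695, 0.168, 0.684]
wrist_force: [0.3, -0.3, -3.0]
finger_gap: 0.0036
```

```bash
cat >> plan.py <<'E'
def pour():
    s=arm.get_state(); M=R.from_quat(s["eef_rot"]).as_matrix()
    # sheet axes from tool: tool x=(f-u)/√2, y=(f+u)/√2
    f=(M[:,0]+M[:,1])/2**.5; u=(M[:,1]-M[:,0])/2**.5
    p=s["tool_pos"]+.1696*f-.010*u; print("pour",p.round(4),"tilt",np.degrees(np.arcsin(-f[2])).round(1)); return p
E
python3 - <<'E'
from plan import *
s,M=st(); h=np.array([-.04,.999,0]); h/=np.linalg.norm(h); pour()
plan([.512,.194,.214],tilt(75,h)); plan([.512,.235,.24],tilt(95,h)); 
c=cam("side");cv2.imwrite("pics/s14.png",cv2.resize(cv2.cvtColor(c["frame"],cv2.COLOR_RGB2BGR)[40:220,200:400],None,fx=3,fy=3))
E

```

```text
t 31.525 pos [0.5104 0.1797 0.2423] gap 0.003631768775242751 F [ 0.3 -0.3 -3. ]
[[-0.024 -0.034  0.999]
 [ 0.426  0.904  0.04 ]
 [-0.904  0.427 -0.007]]
j [-0.6   0.05  0.52  1.82 -0.49  1.3   1.67]
pour [0.5036 0.3358 0.1756] tilt 19.7
d units [1.27 0.03 0.09] a units [-0.02 -0.08 -2.05]
d units [1.02 1.96 0.15] a units [-0.01 -0.08 -6.05]
```

View pics/s14.png

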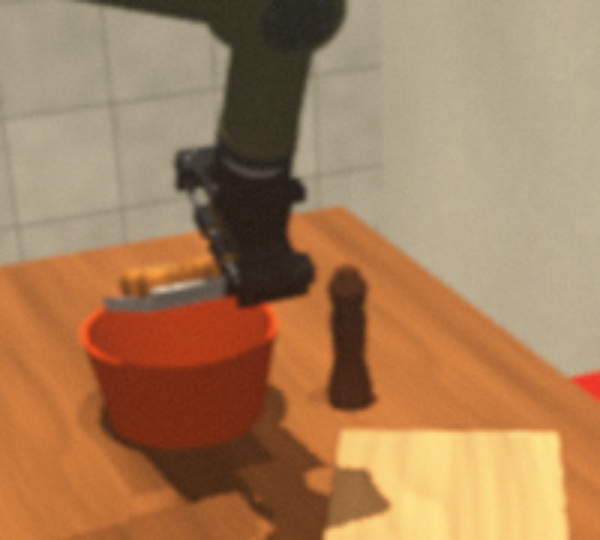

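carry_out:
  commands:
    - {"ax":0,"ay":0,"az":-0.6,"dx":0.3,"dy":0,"dz":0,"fingers":1}
    - {"ax":0,"ay":0,"az":-0.7,"dx":0.4,"dy":0.1,"dz":0,"fingers":1}
    - {"ax":0,"ay":0,"az":-0.7,"dx":0.3,"dy":0.1,"dz":0,"fingers":1}
    - {"ax":0,"ay":0,"az":0,"dx":0,"dy":0,"dz":0,"fingers":1}

```text
t: 32.08
tool_pos: [0.5075, 0.1987, 0.2211]
eef_rot: [0.079, 0.706, 0.109, 0.695]
wrist_force: [-0.6, 0.2, -3.1]
finger_gap: 0.0035
```

```bash

python3 - <<'E'
from plan import *
s,M=st(); h=np.array([-.04,.999,0]); h/=np.linalg.norm(h); pour()
plan([.513,.235,.245],tilt(95,h)); 
E

```

```text
t 32.075 pos [0.5075 0.1987 0.2211] gap 0.0035107213767572166 F [-0.6  0.2 -3.1]
[[-0.021 -0.04   0.999]
 [ 0.264  0.964  0.044]
 [-0.964  0.265 -0.01 ]]
j [-0.69  0.06  0.46  1.81 -0.31  1.25  1.48]
pour [0.5003 0.3409 0.1285] tilt 29.7
d units [-0.54  1.64  0.28] a units [ 0.04 -0.12 -4.07]
```

carry_out:
  commands:
    - {"ax":0,"ay":0,"az":-0.8,"dx":0,"dy":0.25,"dz":0.14,"fingers":1}
    - {"ax":0,"ay":0,"az":-0.8,"dx":-0.05,"dy":0.3,"dz":0.14,"fingers":1}
    - {"ax":0,"ay":0,"az":-0.8,"dx":-0.15,"dy":0.35,"dz":0,"fingers":1}
    - {"ax":0,"ay":0,"az":-0.8,"dx":-0.15,"dy":0.35,"dz":0,"fingers":1}
    - {"ax":0,"ay":0,"az":-0.8,"dx":-0.15,"dy":0.3,"dz":0,"fingers":1}
    - {"ax":0,"ay":0,"az":0,"dx":0,"dy":0,"dz":0,"fingers":1}

```text
t: 32.83
tool_pos: [0.5128, 0.2335, 0.239]
eef_rot: [-0.038, 0.712, -0.016, 0.701]
wrist_force: [-0.2, 0.1, -1.4]
finger_gap: 0.0036
```

```bash

python3 - <<'E'
from plan import *
s,M=st(); h=np.array([-.04,.999,0]); h/=np.linalg.norm(h); pour()
plan([.515,.235,.245],tilt(95,h)); 
c=cam("side");cv2.imwrite("pics/s15.png",cv2.resize(cv2.cvtColor(c["frame"],cv2.COLOR_RGB2BGR)[40:220,200:400],None,fx=3,fy=3))
E

```

```text
t 32.825 pos [0.5128 0.2335 0.239 ] gap 0.003595028913651633 F [-0.2  0.1 -1.4]
[[-0.016 -0.033  0.999]
 [-0.077  0.997  0.031]
 [-0.997 -0.076 -0.018]]
j [-0.84  0.17  0.38  1.63 -0.    1.4   1.13]
pour [0.5071 0.3362 0.1038] tilt 49.4
d units [-0.24  0.04  0.09] a units [-0.08 -0.21 -0.13]
```

View pics/s15.png

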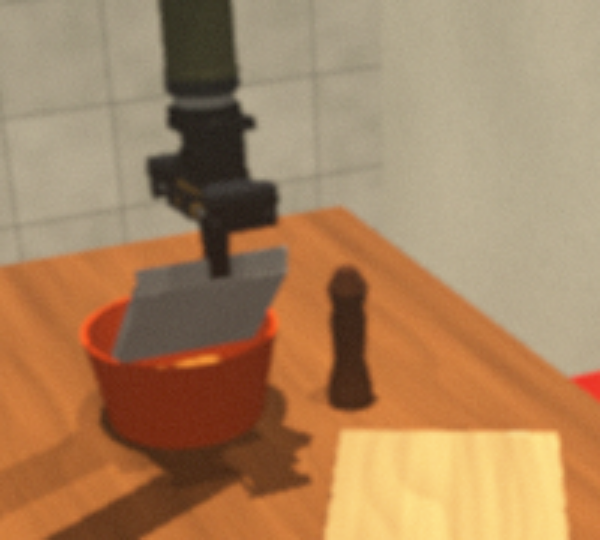

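carry_out:
  commands:
    - {"ax":0,"ay":0,"az":-0.5,"dx":-0.1,"dy":0,"dz":0,"fingers":1}
    - {"ax":0,"ay":0,"az":-0.5,"dx":-0.1,"dy":0,"dz":0,"fingers":1}
    - {"ax":0,"ay":0,"az":0,"dx":0,"dy":0,"dz":0,"fingers":1}
    - {"ax":0,"ay":0,"az":0,"dx":0,"dy":0,"dz":0,"fingers":1}

```text
t: 33.38
tool_pos: [0.5158, 0.2308, 0.2457]
eef_rot: [-0.065, 0.709, -0.049, 0.701]
wrist_force: [1.1, 1.8, -2.2]
finger_gap: 0.0035
```

```bash

python3 - <<'E'
from plan import *
s,M=st(); pour()
c=cam("top");save(c,"t16.png")
c=cam("wrist");save(c,"w16.png")
E

```

```text
t 33.375 pos [0.5158 0.2308 0.2457] gap 0.0035004122816124613 F [ 1.1  1.8 -2.2]
[[-0.009 -0.024  1.   ]
 [-0.162  0.987  0.022]
 [-0.987 -0.161 -0.013]]
j [-0.87  0.2   0.37  1.59  0.07  1.45  1.08]
pour [0.5119 0.3216 0.1022] tilt 54.3
```

View pics/t16.png

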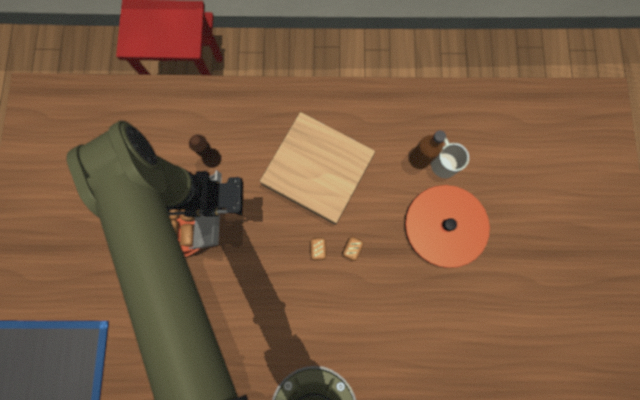

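View pics/w16.png

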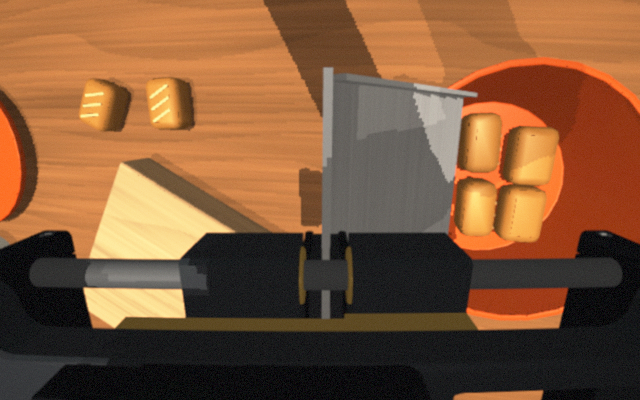

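All four rolls lie in the crock (wrist view, around (500,175)), and the sheet is empty. Now I level the sheet and carry it back.

carry_out:
  commands:
    - {"ax":0,"ay":0,"az":0.7,"dx":-0.4,"dy":0,"dz":0,"fingers":1}
    - {"ax":0,"ay":0,"az":1,"dx":-0.5,"dy":0,"dz":0,"fingers":1}
    - {"ax":0,"ay":0,"az":1,"dx":-0.5,"dy":0,"dz":0,"fingers":1}
    - {"ax":0,"ay":0,"az":1,"dx":-0.5,"dy":-0.3,"dz":0,"fingers":1}
    - {"ax":0,"ay":0,"az":1,"dx":-0.2,"dy":-0.5,"dz":0,"fingers":1}
    - {"ax":0,"ay":0,"az":1,"dx":-0.3,"dy":-0.6,"dz":0,"fingers":1}
    - {"ax":0,"ay":0,"az":1,"dx":-0.4,"dy":-0.6,"dz":0,"fingers":1}
    - {"ax":0,"ay":0,"az":1,"dx":-0.5,"dy":-0.6,"dz":0,"fingers":1}
    - {"ax":0,"ay":0,"az":1,"dx":-0.5,"dy":-0.6,"dz":0,"fingers":1}
    - {"ax":0,"ay":0,"az":1,"dx":-0.6,"dy":-0.6,"dz":0.1,"fingers":1}

```text
t: 34.72
tool_pos: [0.5108, 0.1088, 0.3113]
eef_rot: [0.232, 0.681, 0.248, 0.648]
wrist_force: [0.0, 0.4, -2.7]
finger_gap: 0.0032
```

```bash

python3 - <<'E'
from plan import *
s,M=st(); pour(); B=np.array([.468,.884,0]); plan([.55,-.10,.24],tilt(45,B/np.linalg.norm(B)))
E

```

```text
t 34.725 pos [0.5108 0.1088 0.3113] gap 0.0031700537408063736 F [ 0.   0.4 -2.7]
[[-0.051 -0.005  0.999]
 [ 0.638  0.769  0.037]
 [-0.768  0.639 -0.036]]
j [-0.44  0.1   0.66  1.74 -0.72  1.57  1.91]
pour [0.5036 0.2766 0.2859] tilt 5.2
d units [-3.22 -8.26  1.36] a units [ 4.16 -4.35  1.13]
```

carry_out:
  commands:
    - {"ax":0.4,"ay":-0.4,"az":0.15,"dx":-0.4,"dy":-0.6,"dz":0.1,"fingers":1}
    - {"ax":0.6,"ay":-0.6,"az":0.2,"dx":-0.4,"dy":-0.8,"dz":0.2,"fingers":1}
    - {"ax":0.6,"ay":-0.65,"az":0.2,"dx":-0.4,"dy":-0.8,"dz":0.2,"fingers":1}
    - {"ax":0.6,"ay":-0.65,"az":0.2,"dx":-0.4,"dy":-0.8,"dz":0.3,"fingers":1}
    - {"ax":0.6,"ay":-0.65,"az":0.2,"dx":-0.4,"dy":-0.8,"dz":0.35,"fingers":1}
    - {"ax":0.6,"ay":-0.65,"az":0.1,"dx":-0.4,"dy":-0.8,"dz":0.4,"fingers":1}
    - {"ax":0.6,"ay":-0.65,"az":0,"dx":-0.3,"dy":-0.8,"dz":0.45,"fingers":1}
    - {"ax":0,"ay":0,"az":0,"dx":-0.3,"dy":-0.7,"dz":0.4,"fingers":1}

```text
t: 35.72
tool_pos: [0.53, -0.0766, 0.2587]
eef_rot: [0.425, 0.566, 0.096, 0.7]
wrist_force: [-0.0, 0.2, -1.8]
finger_gap: 0.0032
```

```bash
cat >> plan.py <<'E'
B=np.array([.468,.884,0]); B/=np.linalg.norm(B)
E
python3 - <<'E'
from plan import *
s,M=st(); pour(); plan([.5943,-.1308,.14],tilt(45,B));plan([.5943,-.1308,.07],tilt(45,B))
E

```

```text
t 35.725 pos [ 0.53   -0.0766  0.2587] gap 0.0031551267862563095 F [-0.   0.2 -1.8]
[[ 0.342  0.347  0.874]
 [ 0.614  0.621 -0.487]
 [-0.711  0.703 -0.001]]
j [-0.23  0.07  0.85  1.93 -0.85  1.38  1.95]
pour [0.6125 0.0715 0.2477] tilt 0.3
d units [ 2.93 -3.79  3.3 ] a units [-0.18  0.17  0.07]
d units [ 4.92 -5.76  3.31] a units [-0.18  0.17  0.07]
```

carry_out:
  commands:
    - {"ax":-0.1,"ay":0.1,"az":0.07,"dx":0.4,"dy":-0.5,"dz":0.55,"fingers":1}
    - {"ax":-0.08,"ay":0.07,"az":0,"dx":0.5,"dy":-0.65,"dz":0.55,"fingers":1}
    - {"ax":0,"ay":0,"az":0,"dx":0.5,"dy":-0.65,"dz":0.55,"fingers":1}
    - {"ax":0,"ay":0,"az":0,"dx":0.5,"dy":-0.65,"dz":0.55,"fingers":1}
    - {"ax":0,"ay":0,"az":0,"dx":0.5,"dy":-0.65,"dz":0.55,"fingers":1}
    - {"ax":0,"ay":0,"az":0,"dx":0.5,"dy":-0.65,"dz":0.55,"fingers":1}
    - {"ax":0,"ay":0,"az":0,"dx":0,"dy":0,"dz":0,"fingers":1}

```text
t: 36.6
tool_pos: [0.5969, -0.139, 0.1359]
eef_rot: [0.426, 0.563, 0.098, 0.702]
wrist_force: [0.0, 0.5, -1.4]
finger_gap: 0.0034
```

```bash

python3 - <<'E'
from plan import *
s,M=st(); pour(); plan([.5943,-.1308,.09],tilt(45,B));plan([.5943,-.1308,.07],tilt(45,B))
c=cam("top"); P=cloud(c); save(c,"t17.png")
z=P[100:240,250:400]; 
E

```

```text
t 36.6 pos [ 0.5969 -0.139   0.1359] gap 0.003374961186075468 F [ 0.   0.5 -1.4]
[[ 0.347  0.342  0.873]
 [ 0.617  0.618 -0.487]
 [-0.707  0.708  0.004]]
j [-0.04  0.49  0.81  1.82 -1.12  1.44  2.26]
pour [0.6796 0.0091 0.126 ] tilt -0.0
d units [ 1.46 -1.13 -0.26] a units [-0.15  0.21 -0.01]
d units [ 2.03 -1.7  -0.26] a units [-0.15  0.21 -0.01]
```

View pics/t17.png

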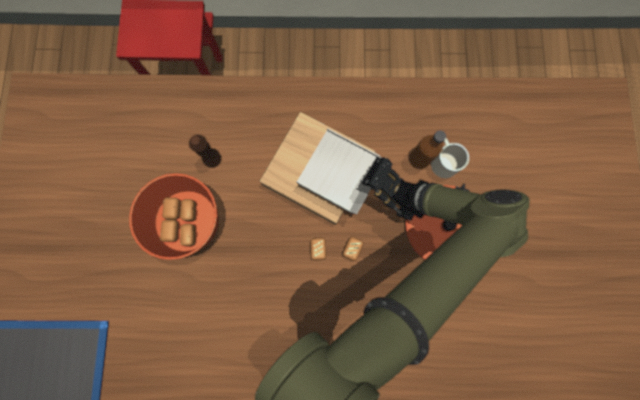

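carry_out:
  commands:
    - {"ax":-0.08,"ay":0.1,"az":0,"dx":0.5,"dy":-0.35,"dz":-0.13,"fingers":1}
    - {"ax":-0.07,"ay":0.1,"az":0,"dx":0.5,"dy":-0.35,"dz":-0.13,"fingers":1}
    - {"ax":0,"ay":0,"az":0,"dx":0.45,"dy":-0.4,"dz":0,"fingers":1}
    - {"ax":0,"ay":0,"az":0,"dx":0.3,"dy":-0.3,"dz":0,"fingers":1}
    - {"ax":0,"ay":0,"az":0,"dx":0.1,"dy":-0.1,"dz":0,"fingers":1}
    - {"ax":0,"ay":0,"az":0,"dx":0,"dy":0,"dz":0,"fingers":1}

```text
t: 37.4
tool_pos: [0.5945, -0.1291, 0.0758]
eef_rot: [0.42, 0.567, 0.107, 0.7]
wrist_force: [0.2, 0.3, -1.2]
finger_gap: 0.0031
```

```bash

python3 - <<'E'
from plan import *
s,M=st(); pour(); plan([.5943,-.1308,.068],tilt(45,B))
E

```

```text
t 37.4 pos [ 0.5945 -0.1291  0.0758] gap 0.0030671416577829316 F [ 0.2  0.3 -1.2]
[[ 0.334  0.327  0.884]
 [ 0.626  0.624 -0.467]
 [-0.705  0.71   0.004]]
j [-0.02  0.58  0.76  1.86 -1.19  1.4   2.36]
pour [0.6737 0.0209 0.0664] tilt -0.2
d units [ 0.18 -0.27  0.02] a units [ 0.04  0.03 -0.04]
```

carry_out:
  commands:
    - {"ax":0,"ay":0,"az":0,"dx":0.1,"dy":-0.1,"dz":0,"fingers":1}
    - {"ax":0,"ay":0,"az":0,"dx":0.08,"dy":-0.1,"dz":0,"fingers":1}
    - {"ax":0,"ay":0,"az":0,"dx":0.05,"dy":-0.05,"dz":0,"fingers":1}
    - {"ax":0,"ay":0,"az":0,"dx":0,"dy":0,"dz":0,"fingers":1}

```text
t: 37.9
tool_pos: [0.5951, -0.13, 0.0682]
eef_rot: [0.42, 0.566, 0.107, 0.701]
wrist_force: [-0.8, 0.3, -2.0]
finger_gap: 0.0034
```

```bash

python3 - <<'E'
from plan import *
s,M=st(); print(s["ft_torque"]); pour(); plan([.5943,-.1308,.068],tilt(45,B))
c=cam("side");cv2.imwrite("pics/s18.png",cv2.resize(cv2.cvtColor(c["frame"],cv2.COLOR_RGB2BGR)[130:310,250:430],None,fx=3.3,fy=3.3))
c=cam("top"); P=cloud(c)
for px in [(310,170),(318,150),(325,160),(345,170),(330,190)]: print(px,P[px[1],px[0]].round(4))
E

```

```text
t 37.9 pos [ 0.5951 -0.13    0.0682] gap 0.0033830668049516536 F [-0.8  0.3 -2. ]
[[ 0.336  0.325  0.884]
 [ 0.626  0.625 -0.467]
 [-0.704  0.71   0.007]]
j [-0.01  0.59  0.76  1.86 -1.2   1.39  2.38]
[-1.14836323  0.53408854  0.06370671]
pour [0.6744 0.0199 0.0589] tilt -0.2
d units [-0.02 -0.04 -0.01] a units [ 0.06  0.05 -0.05]
(310, 170) [0.6519 0.0194 0.0577]
(318, 150) [ 0.7111 -0.0028  0.0585]
(325, 160) [ 0.6818 -0.0231  0.0578]
(345, 170) [ 0.6519 -0.0798  0.0616]
(330, 190) [ 0.5943 -0.0377  0.0582]
```

View pics/s18.png

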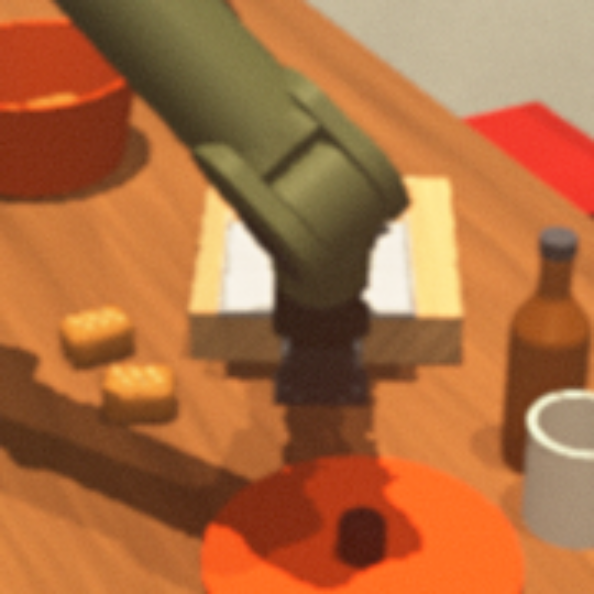

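carry_out:
  commands:
    - {"ax":0,"ay":0,"az":0,"dx":0.04,"dy":-0.04,"dz":0,"fingers":1}
    - {"ax":0,"ay":0,"az":0,"dx":0,"dy":0,"dz":0,"fingers":0.6}
    - {"ax":0,"ay":0,"az":0,"dx":0,"dy":0,"dz":0,"fingers":0.6}
    - {"ax":0,"ay":0,"az":0,"dx":0,"dy":0,"dz":0,"fingers":0.6}
    - {"ax":0,"ay":0,"az":0,"dx":0,"dy":0,"dz":0,"fingers":0.6}
    - {"ax":0,"ay":0,"az":0,"dx":-0.5,"dy":0,"dz":0,"fingers":0.6}
    - {"ax":0,"ay":0,"az":0,"dx":-1,"dy":0,"dz":0,"fingers":0.6}
    - {"ax":0,"ay":0,"az":0,"dx":-1,"dy":0,"dz":0,"fingers":0.6}
    - {"ax":0,"ay":0,"az":0,"dx":-1,"dy":0.3,"dz":0,"fingers":0.6}
    - {"ax":0,"ay":0,"az":0,"dx":-0.5,"dy":1,"dz":0,"fingers":0.6}

```text
t: 39.25
tool_pos: [0.5694, -0.179, 0.1675]
eef_rot: [0.421, 0.565, 0.106, 0.702]
wrist_force: [-0.1, -0.4, 0.7]
finger_gap: 0.0348
```

```bash

python3 - <<'E'
from plan import *
s,M=st(); Bn=np.array([B[1],-B[0],0])
plan([.56,-.17,.2],down(Bn))
c=cam("side");cv2.imwrite("pics/s19.png",cv2.resize(cv2.cvtColor(c["frame"],cv2.COLOR_RGB2BGR)[130:310,250:430],None,fx=3.3,fy=3.3))
E

```

```text
t 39.25 pos [ 0.5694 -0.179   0.1675] gap 0.034810804909677945 F [-0.1 -0.4  0.7]
[[ 0.34   0.327  0.882]
 [ 0.624  0.623 -0.472]
 [-0.704  0.711  0.008]]
j [ 0.02  0.47  0.84  1.78 -1.07  1.53  2.28]
d units [-0.82  1.03 -0.49] a units [16.95 -7.   -7.16]
```

View pics/s19.png

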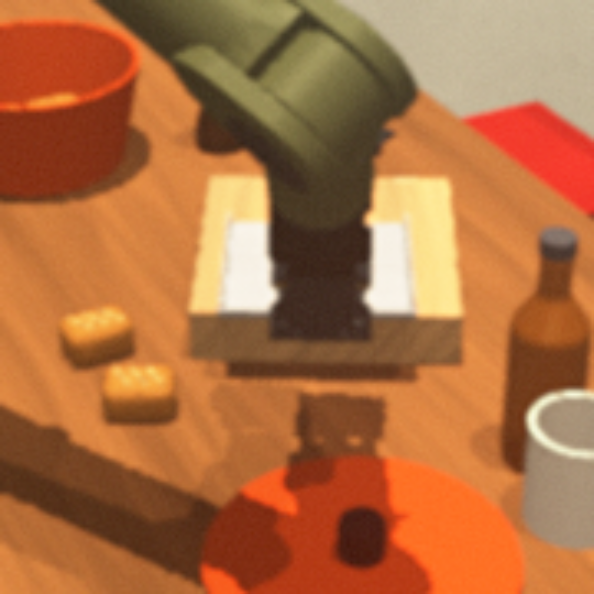

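carry_out:
  commands:
    - {"ax":0.95,"ay":-0.39,"az":-0.4,"dx":-0.2,"dy":0.2,"dz":0,"fingers":0}
    - {"ax":0.95,"ay":-0.39,"az":-0.4,"dx":-0.2,"dy":0.2,"dz":0,"fingers":0}
    - {"ax":0.95,"ay":-0.39,"az":-0.4,"dx":-0.2,"dy":0,"dz":0,"fingers":0}
    - {"ax":0.95,"ay":-0.39,"az":-0.4,"dx":-0.2,"dy":0,"dz":0,"fingers":0}
    - {"ax":0.95,"ay":-0.39,"az":-0.4,"dx":0,"dy":0,"dz":0,"fingers":0}
    - {"ax":0.95,"ay":-0.39,"az":-0.4,"dx":0,"dy":0,"dz":0,"fingers":0}
    - {"ax":0.95,"ay":-0.39,"az":-0.4,"dx":0,"dy":0,"dz":0,"fingers":0}
    - {"ax":0.95,"ay":-0.39,"az":-0.4,"dx":0,"dy":0,"dz":0,"fingers":0}
    - {"ax":0.95,"ay":-0.39,"az":-0.4,"dx":0,"dy":0,"dz":0,"fingers":0}
    - {"ax":0.95,"ay":-0.39,"az":-0.4,"dx":0,"dy":0,"dz":0,"fingers":0}

```text
t: 40.55
tool_pos: [0.565, -0.1952, 0.2109]
eef_rot: [0.588, 0.485, -0.326, 0.56]
wrist_force: [-0.3, 0.4, 1.4]
finger_gap: 0.087
```

carry_out:
  commands:
    - {"ax":0.95,"ay":-0.39,"az":-0.4,"dx":0,"dy":0,"dz":0,"fingers":0}
    - {"ax":0.95,"ay":-0.39,"az":-0.4,"dx":0,"dy":0,"dz":0,"fingers":0}
    - {"ax":0.95,"ay":-0.39,"az":-0.4,"dx":0,"dy":0,"dz":0,"fingers":0}
    - {"ax":0.95,"ay":-0.39,"az":-0.4,"dx":0,"dy":0,"dz":0,"fingers":0}
    - {"ax":0.95,"ay":-0.39,"az":-0.4,"dx":0,"dy":0,"dz":0,"fingers":0}
    - {"ax":0.95,"ay":-0.39,"az":-0.4,"dx":0,"dy":0,"dz":0,"fingers":0}
    - {"ax":0.95,"ay":-0.39,"az":-0.4,"dx":0,"dy":0,"dz":0,"fingers":0}
    - {"ax":0,"ay":0,"az":0,"dx":0,"dy":0,"dz":0,"fingers":0}

```text
t: 41.55
tool_pos: [0.5629, -0.2012, 0.2219]
eef_rot: [0.625, 0.362, -0.586, 0.367]
wrist_force: [0.8, -0.2, -0.4]
finger_gap: 0.0874
```

```bash

python3 - <<'E'
from plan import *
s,M=st(); Bn=np.array([B[1],-B[0],0])
plan([.56,-.17,.2],down(Bn))
c=cam("wrist");save(c,"w20.png")
E

```

```text
t 41.55 pos [ 0.5629 -0.2012  0.2219] gap 0.08738701887722972 F [ 0.8 -0.2 -0.4]
[[ 0.05   0.883 -0.467]
 [ 0.021 -0.468 -0.883]
 [-0.999  0.035 -0.042]]
j [-0.64  0.34  1.18  1.67 -0.37  1.32  0.12]
d units [ 0.89 -0.72 -1.01] a units [ 0.   -0.48 -0.4 ]
```

View pics/w20.png

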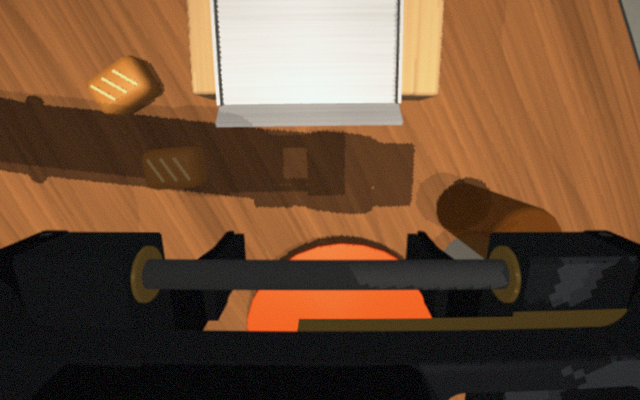

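```bash

python3 - <<'E'
from plan import *
c=cam("wrist"); q=plane(c,[(217,126),(402,124)],.076)[:,:2]; r=plane(c,[(216,104),(402,102)],.059)[:,:2]
b=plane(c,[(192,95),(441,95)],.055)[:,:2]
Bc=np.array([.662,-.003]);Bx=B[:2];By=np.array([-Bx[1],Bx[0]])
for n,p in [("tip",q),("root",r),("blk",b)]: print(n,((p-Bc)@Bx).round(4),((p-Bc)@By).round(4),p.mean(0).round(4),np.linalg.norm(p[0]-p[1]))
E

```

```text
tip [-0.1542 -0.1527] [ 0.0879 -0.0812] [ 0.5872 -0.1371] 0.16915433576382177
root [-0.1336 -0.1317] [ 0.0925 -0.0849] [ 0.5966 -0.1184] 0.1773851285896008
blk [-0.1247 -0.1243] [ 0.1161 -0.1243] [ 0.6074 -0.115 ] 0.24039152986634074
```

carry_out:
  commands:
    - {"ax":0,"ay":-0.24,"az":-0.2,"dx":0.3,"dy":-0.2,"dz":-0.4,"fingers":0}
    - {"ax":0,"ay":-0.24,"az":-0.2,"dx":0.5,"dy":-0.2,"dz":-0.4,"fingers":0}
    - {"ax":0,"ay":0,"az":0,"dx":0.8,"dy":0,"dz":0,"fingers":0}
    - {"ax":0,"ay":0,"az":0,"dx":0.8,"dy":0,"dz":0,"fingers":0}
    - {"ax":0,"ay":0,"az":0,"dx":0.8,"dy":0,"dz":0,"fingers":0}
    - {"ax":0,"ay":0,"az":0,"dx":0.5,"dy":0,"dz":0,"fingers":0}
    - {"ax":0,"ay":0,"az":0,"dx":0,"dy":0,"dz":0,"fingers":0}

```text
t: 42.52
tool_pos: [0.5605, -0.1775, 0.1215]
eef_rot: [-0.605, -0.366, 0.607, -0.363]
wrist_force: [-1.3, -0.3, 0.9]
finger_gap: 0.087
```

```bash

python3 - <<'E'
from plan import *
s,M=st(); Bn=np.array([B[1],-B[0],0])
plan([.570,-.1694,.071],down(Bn))
E

```

```text
t 42.525 pos [ 0.5605 -0.1775  0.1215] gap 0.08697787235092361 F [-1.3 -0.3  0.9]
[[-0.005  0.883 -0.468]
 [ 0.003 -0.468 -0.883]
 [-1.    -0.006  0.   ]]
j [-0.61  0.46  1.1   1.77 -0.44  1.19  0.13]
d units [ 2.02  0.2  -0.46] a units [-0.01  0.    0.07]
```

carry_out:
  commands:
    - {"ax":0,"ay":0,"az":0.07,"dx":0.5,"dy":0.1,"dz":-0.1,"fingers":0}
    - {"ax":0,"ay":0,"az":0,"dx":0.5,"dy":0.1,"dz":-0.1,"fingers":0}
    - {"ax":0,"ay":0,"az":0,"dx":0.5,"dy":0,"dz":0,"fingers":0}
    - {"ax":0,"ay":0,"az":0,"dx":0.4,"dy":0,"dz":0,"fingers":0}
    - {"ax":0,"ay":0,"az":0,"dx":0.05,"dy":0,"dz":0,"fingers":0}
    - {"ax":0,"ay":0,"az":0,"dx":0,"dy":0,"dz":0,"fingers":0}

```text
t: 43.28
tool_pos: [0.5688, -0.176, 0.0704]
eef_rot: [0.607, 0.364, -0.605, 0.365]
wrist_force: [0.3, -0.1, -0.3]
finger_gap: 0.0869
```

```bash

python3 - <<'E'
from plan import *
s,M=st(); Bn=np.array([B[1],-B[0],0]); p=s["tool_pos"]
print("blockx",(p[0]-.662)*B[0]+(p[1]+.003)*B[1], "by",-(p[0]-.662)*B[1]+(p[1]+.003)*B[0])
plan([.570,-.1694,.0705],down(Bn))
E

```

```text
t 43.275 pos [ 0.5688 -0.176   0.0704] gap 0.08690097174795859 F [ 0.3 -0.1 -0.3]
[[ 0.003  0.883 -0.469]
 [-0.001 -0.469 -0.883]
 [-1.     0.003 -0.   ]]
j [-0.56  0.52  1.04  1.8  -0.5   1.11  0.16]
blockx -0.1964834776749074 by 0.0014908280285629433
d units [-0.01 -0.08 -0.25] a units [-0.01 -0.   -0.03]
```

carry_out:
  commands:
    - {"ax":0,"ay":0,"az":0,"dx":0,"dy":0,"dz":-0.3,"fingers":0}
    - {"ax":0,"ay":0,"az":0,"dx":0,"dy":0,"dz":-0.3,"fingers":0}
    - {"ax":0,"ay":0,"az":0,"dx":0,"dy":0,"dz":-0.3,"fingers":0}
    - {"ax":0,"ay":0,"az":0,"dx":0,"dy":0,"dz":-0.25,"fingers":0}
    - {"ax":0,"ay":0,"az":0,"dx":0,"dy":0,"dz":-0.25,"fingers":0}

```text
t: 43.9
tool_pos: [0.5869, -0.1431, 0.0715]
eef_rot: [0.607, 0.363, -0.605, 0.366]
wrist_force: [-0.5, -0.5, 0.2]
finger_gap: 0.0868
```

```bash
cat >> plan.py <<'E'
def bl():
    p=arm.get_state()["tool_pos"]; print("blockx",(p[0]-.662)*B[0]+(p[1]+.003)*B[1], "by",-(p[0]-.662)*B[1]+(p[1]+.003)*B[0])
E
python3 - <<'E'
from plan import *
s,M=st(); bl()
c=cam("side");cv2.imwrite("pics/s21.png",cv2.resize(cv2.cvtColor(c["frame"],cv2.COLOR_RGB2BGR)[130:310,250:430],None,fx=3.3,fy=3.3))
E

```

```text
t 43.9 pos [ 0.5869 -0.1431  0.0715] gap 0.08676786839780523 F [-0.5 -0.5  0.2]
[[ 0.005  0.883 -0.468]
 [-0.001 -0.468 -0.883]
 [-1.     0.005 -0.001]]
j [-0.61  0.54  1.03  1.78 -0.51  1.12  0.11]
blockx -0.1589422126546779 by 0.0007750084616270358
```

View pics/s21.png

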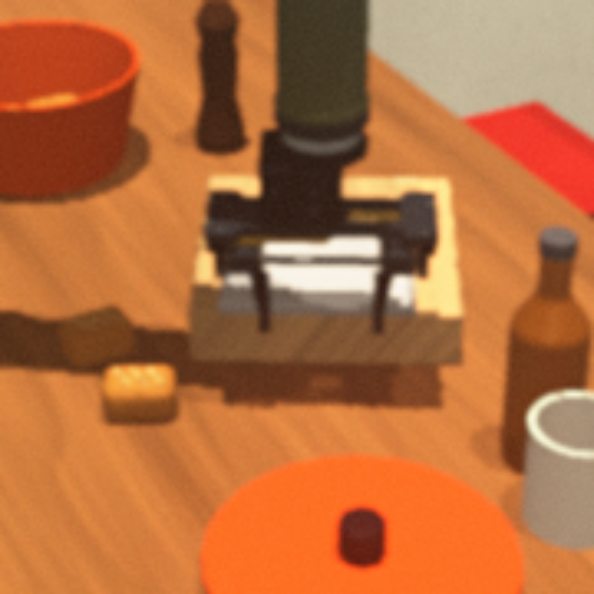

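carry_out:
  commands:
    - {"ax":0,"ay":0,"az":0,"dx":0.02,"dy":0,"dz":-0.25,"fingers":0}
    - {"ax":0,"ay":0,"az":0,"dx":0,"dy":0,"dz":-0.25,"fingers":0}
    - {"ax":0,"ay":0,"az":0,"dx":0,"dy":0,"dz":-0.25,"fingers":0}
    - {"ax":0,"ay":0,"az":0,"dx":0,"dy":0,"dz":-0.25,"fingers":0}
    - {"ax":0,"ay":0,"az":0,"dx":0,"dy":0,"dz":-0.25,"fingers":0}
    - {"ax":0,"ay":0,"az":0,"dx":0,"dy":0,"dz":-0.25,"fingers":0}
    - {"ax":0,"ay":0,"az":0,"dx":0,"dy":0,"dz":0,"fingers":0}

```text
t: 44.82
tool_pos: [0.6062, -0.1077, 0.0712]
eef_rot: [0.607, 0.363, -0.605, 0.366]
wrist_force: [-0.2, -0.4, -0.1]
finger_gap: 0.0871
```

```bash
python3 - <<'E'
from plan import *
s,M=st(); bl()
c=cam("side");cv2.imwrite("pics/s22.png",cv2.resize(cv2.cvtColor(c["frame"],cv2.COLOR_RGB2BGR)[130:310,250:430],None,fx=3.3,fy=3.3))
c=cam("wrist");save(c,"w22.png")
E

```

```text
t 44.825 pos [ 0.6062 -0.1077  0.0712] gap 0.08712219424285272 F [-0.2 -0.4 -0.1]
[[ 0.005  0.884 -0.468]
 [-0.002 -0.468 -0.884]
 [-1.     0.005 -0.   ]]
j [-0.65  0.56  1.02  1.75 -0.52  1.13  0.04]
blockx -0.11864987133870612 by 0.00030930684353445287
```

View pics/s22.png

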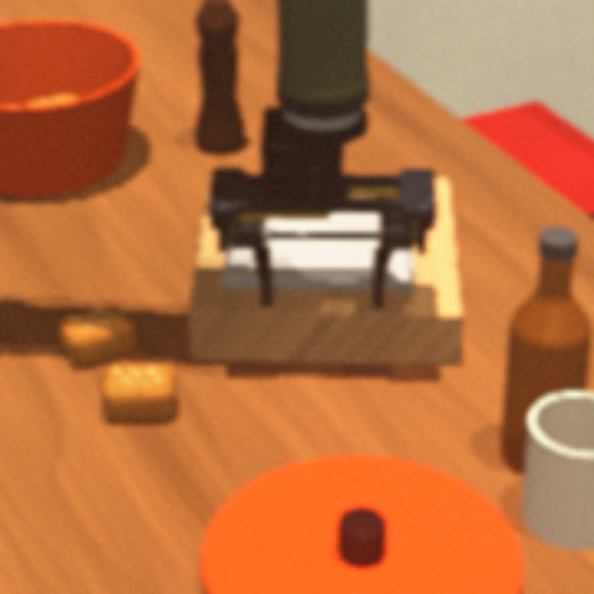

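View pics/w22.png

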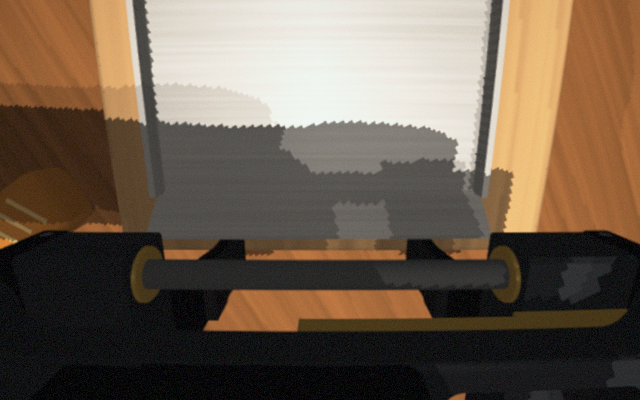

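```bash
python3 - <<'E'
from plan import *
c=cam("wrist"); q=plane(c,[(150,238),(490,236)],.076)[:,:2]; b=plane(c,[(120,205),(542,205)],.055)[:,:2]
Bc=np.array([.662,-.003]);Bx=B[:2];By=np.array([-Bx[1],Bx[0]])
for n,p in [("tip",q),("blk",b)]: print(n,((p-Bc)@Bx).round(4),((p-Bc)@By).round(4))
c=cam("top");P=cloud(c); cv2.imwrite("pics/t23.png",cv2.resize(cv2.cvtColor(c["frame"],cv2.COLOR_RGB2BGR)[90:280,240:400],None,fx=3.5,fy=3))
E

```

```text
tip [-0.1071 -0.1065] [ 0.0874 -0.0821]
blk [-0.0958 -0.0963] [ 0.1139 -0.1213]
```

View pics/t23.png

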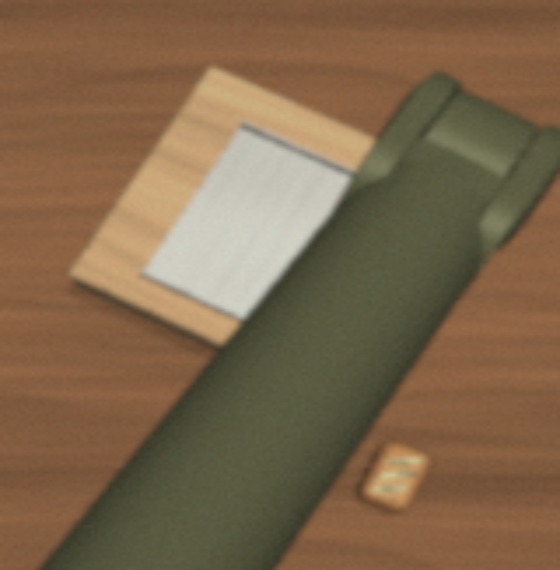

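carry_out:
  commands:
    - {"ax":0,"ay":0,"az":0,"dx":0,"dy":0,"dz":-0.25,"fingers":0}
    - {"ax":0,"ay":0,"az":0,"dx":0,"dy":0,"dz":-0.22,"fingers":0}
    - {"ax":0,"ay":0,"az":0,"dx":0,"dy":0,"dz":0,"fingers":0}
    - {"ax":0,"ay":0,"az":0,"dx":0,"dy":0,"dz":0.4,"fingers":0}
    - {"ax":0,"ay":0,"az":0,"dx":-0.5,"dy":0,"dz":0.4,"fingers":0}
    - {"ax":0,"ay":0,"az":0,"dx":-1,"dy":0,"dz":0,"fingers":0}
    - {"ax":0,"ay":0,"az":0,"dx":-1,"dy":0,"dz":0,"fingers":0}
    - {"ax":0,"ay":0,"az":0,"dx":-1,"dy":0,"dz":0,"fingers":0}
    - {"ax":0,"ay":0,"az":0,"dx":-1,"dy":0,"dz":0,"fingers":0}
    - {"ax":0,"ay":0,"az":0,"dx":-0.5,"dy":-0.5,"dz":0,"fingers":0}

```text
t: 46.28
tool_pos: [0.5874, -0.1161, 0.2034]
eef_rot: [0.609, 0.36, -0.606, 0.363]
wrist_force: [0.4, 0.6, 0.3]
finger_gap: 0.0866
```

```bash
python3 - <<'E'
from plan import *
st()
c=cam("wrist");save(c,"w24.png")
c=cam("top"); save(c,"t24.png")
E

```

```text
t 46.275 pos [ 0.5874 -0.1161  0.2034] gap 0.08662413750872565 F [0.4 0.6 0.3]
[[ 0.006  0.879 -0.477]
 [-0.002 -0.477 -0.879]
 [-1.     0.006 -0.001]]
j [-0.76  0.39  1.15  1.66 -0.37  1.32 -0.05]
```

View pics/w24.png

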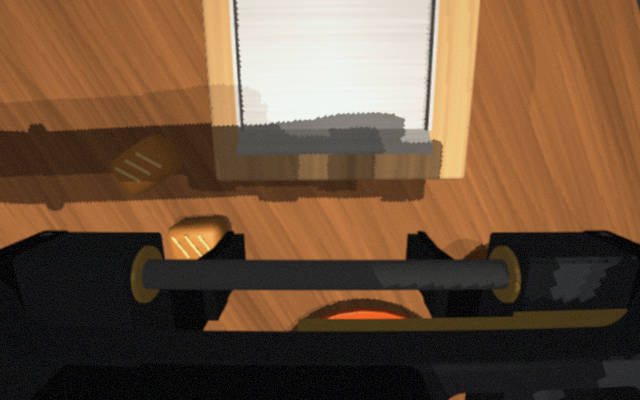

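View pics/t24.png

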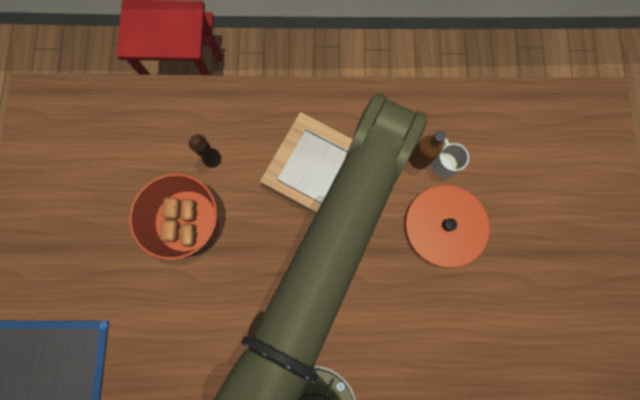

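The sheet sits well inside the block outline. Now I measure the strays, part-hidden in the wrist view at (145,165) and (200,240).

```bash
cat > stray.py <<'E'
from plan import *
def strays(name):
    c=cam(name); P=cloud(c); Z=P[...,2]; X,Y=P[...,0],P[...,1]
    m=(c["range_z"]>0)&(Z>.018)&(Z<.045)&(X>.3)&(X<.56)&(Y>-.22)&(Y<.2)
    Bc=np.array([.662,-.003]); bx=(X-Bc[0])*B[0]+(Y-Bc[1])*B[1]; by=-(X-Bc[0])*B[1]+(Y-Bc[1])*B[0]
    m&=~((abs(bx)<.135)&(abs(by)<.13))
    m=cv2.morphologyEx(m.astype(np.uint8),cv2.MORPH_OPEN,np.ones((3,3)))
    n,l,s,ce=cv2.connectedComponentsWithStats(m)
    for i in range(1,n):
        if s[i,4]>80:
            q=P[l==i]; r=cv2.minAreaRect((q[:,:2]*1000).astype(np.float32)); print(name,s[i,4],ce[i].round(),"c",np.round(r[0],1),"sz",np.round(r[1],1),"ang",round(r[2],1),"ztop",np.percentile(q[:,2],98).round(3))
if __name__=="__main__":
    for n in ["wrist","side","top"]: strays(n)
E
python3 stray.py
```

```text
wrist 2572 [145. 166.] c [433.7  -7. ] sz [60.9 45. ] ang 2.8 ztop 0.038
wrist 1666 [194. 238.] c [ 436.8 -101.5] sz [36.4 59.3] ang 66.5 ztop 0.038
side 243 [278. 230.] c [429.5 -11.1] sz [60.1 45.5] ang 4.9 ztop 0.039
side 275 [291. 247.] c [ 432.1 -110.2] sz [45.1 59.1] ang 68.3 ztop 0.039
```

carry_out:
  commands:
    - {"ax":1,"ay":0,"az":0,"dx":0,"dy":-0.5,"dz":0,"fingers":0}
    - {"ax":1,"ay":0,"az":0,"dx":0,"dy":-0.5,"dz":0,"fingers":0}
    - {"ax":1,"ay":0,"az":0,"dx":0,"dy":-0.5,"dz":0,"fingers":0}
    - {"ax":1,"ay":0,"az":0,"dx":0,"dy":-0.5,"dz":0,"fingers":0}
    - {"ax":1,"ay":0,"az":0,"dx":0,"dy":-0.5,"dz":0.2,"fingers":0}
    - {"ax":1,"ay":0,"az":0,"dx":0,"dy":-0.5,"dz":0.3,"fingers":0}
    - {"ax":1,"ay":0,"az":0,"dx":0,"dy":-0.5,"dz":0.4,"fingers":0}
    - {"ax":1,"ay":0,"az":0,"dx":0,"dy":-0.5,"dz":0.5,"fingers":0}
    - {"ax":1,"ay":0,"az":0,"dx":0,"dy":-0.4,"dz":0.5,"fingers":0}
    - {"ax":1,"ay":0,"az":0,"dx":0,"dy":-0.4,"dz":0.5,"fingers":0}

```text
t: 47.78
tool_pos: [0.4538, -0.0512, 0.1938]
eef_rot: [-0.701, -0.057, 0.708, -0.064]
wrist_force: [0.8, 0.7, 0.5]
finger_gap: 0.0867
```

```bash
python3 - <<'E'
from plan import *
st(); a=np.radians(-87.2); plan([.4325,-.007,.15],down([np.cos(a),np.sin(a)]))
E

```

```text
t 47.775 pos [ 0.4538 -0.0512  0.1938] gap 0.08668474804660356 F [0.8 0.7 0.5]
[[-0.008  0.169 -0.986]
 [-0.011 -0.986 -0.169]
 [-1.     0.009  0.01 ]]
j [-1.1  -0.21  1.05  1.98  0.2   1.28 -1.53]
d units [ 1.74 -1.9   0.53] a units [ 1.39  0.11 -0.11]
```

carry_out:
  commands:
    - {"ax":0.5,"ay":0,"az":0,"dx":0.6,"dy":-0.4,"dz":0,"fingers":0}
    - {"ax":0.5,"ay":0,"az":0,"dx":0.6,"dy":-0.5,"dz":0,"fingers":0}
    - {"ax":0.4,"ay":0.1,"az":-0.1,"dx":0.6,"dy":-0.5,"dz":0.1,"fingers":0}
    - {"ax":0,"ay":0,"az":0,"dx":0.6,"dy":-0.4,"dz":0.1,"fingers":0}
    - {"ax":0,"ay":0,"az":0,"dx":0.4,"dy":-0.1,"dz":0.1,"fingers":0}
    - {"ax":0,"ay":0,"az":0,"dx":0,"dy":0,"dz":0,"fingers":0}

```text
t: 48.52
tool_pos: [0.4389, -0.0043, 0.1193]
eef_rot: [-0.706, -0.015, 0.708, -0.016]
wrist_force: [-0.0, -0.2, 0.0]
finger_gap: 0.0868
```

```bash
python3 - <<'E'
from plan import *
st(); a=np.radians(-87.2); plan([.4325,-.007,.02],down([np.cos(a),np.sin(a)]))
import stray; stray.strays("side")
c=cam("wrist");save(c,"w25.png")
E

```

```text
t 48.525 pos [ 0.4389 -0.0043  0.1193] gap 0.08676650050381299 F [-0.  -0.2  0. ]
[[-0.002  0.043 -0.999]
 [-0.001 -0.999 -0.043]
 [-1.     0.001  0.002]]
j [-1.12 -0.14  1.03  2.11  0.13  1.1  -1.68]
d units [3.97 0.09 0.25] a units [-0.06  0.03 -0.01]
side 239 [278. 230.] c [430.2 -10.3] sz [50.6 61.6] ang 85.9 ztop 0.04
side 278 [291. 247.] c [ 432.4 -108.7] sz [45.8 60.4] ang 64.1 ztop 0.039
```

View pics/w25.png

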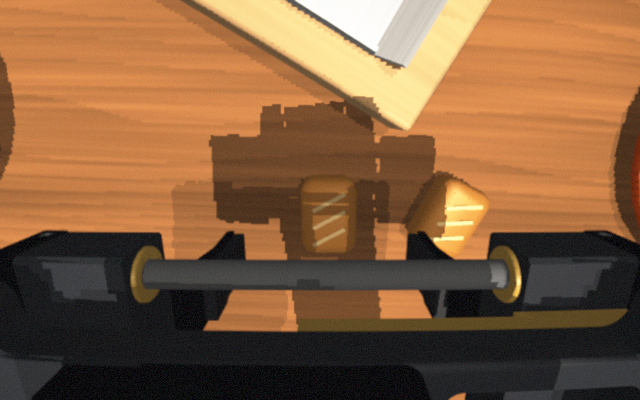

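carry_out:
  commands:
    - {"ax":0,"ay":0,"az":0,"dx":0.7,"dy":0.09,"dz":0.25,"fingers":0}
    - {"ax":0,"ay":0,"az":0,"dx":0.8,"dy":0,"dz":0,"fingers":0}
    - {"ax":0,"ay":0,"az":0,"dx":0.8,"dy":0,"dz":0,"fingers":0}
    - {"ax":0,"ay":0,"az":0,"dx":0.7,"dy":0,"dz":0,"fingers":0}
    - {"ax":0,"ay":0,"az":0,"dx":0.5,"dy":0,"dz":0,"fingers":0}
    - {"ax":0,"ay":0,"az":0,"dx":0.25,"dy":0,"dz":0,"fingers":0}
    - {"ax":0,"ay":0,"az":0,"dx":0,"dy":0,"dz":0,"fingers":0}

```text
t: 49.5
tool_pos: [0.4403, -0.0074, 0.0286]
eef_rot: [0.711, 0.016, -0.703, 0.014]
wrist_force: [0.8, 0.1, 0.4]
finger_gap: 0.0872
```

```bash
python3 - <<'E'
from plan import *
st(); a=np.radians(-87.2); plan([.4325,-.007,.02],down([np.cos(a),np.sin(a)]))
E

```

```text
t 49.5 pos [ 0.4403 -0.0074  0.0286] gap 0.08723740545177718 F [0.8 0.1 0.4]
[[ 0.011  0.042 -0.999]
 [ 0.002 -0.999 -0.042]
 [-1.    -0.002 -0.011]]
j [-1.09  0.13  1.11  2.2  -0.16  0.87 -1.41]
d units [ 0.34 -0.03  0.32] a units [-0.07 -0.12  0.02]
```

carry_out:
  commands:
    - {"ax":0,"ay":-0.1,"az":0,"dx":0.34,"dy":0,"dz":0.3,"fingers":0}
    - {"ax":0,"ay":0,"az":0,"dx":0,"dy":0,"dz":0,"fingers":0}
    - {"ax":0,"ay":0,"az":0,"dx":0,"dy":0,"dz":0,"fingers":1}
    - {"ax":0,"ay":0,"az":0,"dx":0,"dy":0,"dz":0,"fingers":1}
    - {"ax":0,"ay":0,"az":0,"dx":0,"dy":0,"dz":0,"fingers":1}
    - {"ax":0,"ay":0,"az":0,"dx":0,"dy":0,"dz":0,"fingers":1}
    - {"ax":0,"ay":0,"az":0,"dx":0,"dy":0,"dz":0,"fingers":1}
    - {"ax":0,"ay":0,"az":0,"dx":0,"dy":0,"dz":0,"fingers":1}
  squeeze: 15

```text
t: 50.5
tool_pos: [0.4339, -0.0071, 0.021]
eef_rot: [0.708, 0.017, -0.705, 0.014]
wrist_force: [-0.7, -0.2, 0.3]
finger_gap: 0.0439
```

carry_out:
  commands:
    - {"ax":0,"ay":0,"az":0,"dx":-0.5,"dy":0,"dz":-0.1,"fingers":1}
    - {"ax":0,"ay":0,"az":0,"dx":-0.8,"dy":-0.4,"dz":-0.1,"fingers":1}
    - {"ax":0,"ay":0,"az":0,"dx":-0.8,"dy":-0.8,"dz":-0.1,"fingers":1}
    - {"ax":0,"ay":0,"az":0,"dx":-0.8,"dy":-1,"dz":-0.1,"fingers":1}
    - {"ax":0,"ay":0,"az":0,"dx":-0.8,"dy":-1,"dz":-0.2,"fingers":1}
    - {"ax":0,"ay":0,"az":0,"dx":-0.8,"dy":-1,"dz":-0.2,"fingers":1}
    - {"ax":0,"ay":0,"az":0,"dx":-0.8,"dy":-1,"dz":-0.2,"fingers":1}
    - {"ax":0,"ay":0,"az":0,"dx":-0.6,"dy":-1,"dz":-0.3,"fingers":1}

```text
t: 51.5
tool_pos: [0.4581, 0.1503, 0.172]
eef_rot: [-0.707, -0.015, 0.707, -0.011]
wrist_force: [0.5, -0.9, -0.6]
finger_gap: 0.0439
```

```bash
python3 - <<'E'
from plan import *
st(); plan([.50,.43,.18],lev()); plan([.50,.43,.132],lev())
E

```

```text
t 51.5 pos [0.4581 0.1503 0.172 ] gap 0.04392204750032725 F [ 0.5 -0.9 -0.6]
[[-0.     0.037 -0.999]
 [ 0.005 -0.999 -0.037]
 [-1.    -0.005 -0.   ]]
j [-1.33 -0.04  0.96  1.96  0.03  1.2  -1.92]
d units [ -0.27 -11.12  -2.08] a units [-0.   -0.    0.05]
d units [  1.65 -11.11  -2.08] a units [-0.   -0.    0.05]
```

carry_out:
  commands:
    - {"ax":0,"ay":0,"az":0,"dx":-0.1,"dy":-1,"dz":-0.2,"fingers":1}
    - {"ax":0,"ay":0,"az":0,"dx":-0.1,"dy":-1,"dz":-0.2,"fingers":1}
    - {"ax":0,"ay":0,"az":0,"dx":-0.1,"dy":-1,"dz":-0.2,"fingers":1}
    - {"ax":0,"ay":0,"az":0,"dx":0,"dy":-1,"dz":-0.2,"fingers":1}
    - {"ax":0,"ay":0,"az":0,"dx":0,"dy":-1,"dz":-0.2,"fingers":1}
    - {"ax":0,"ay":0,"az":0,"dx":0,"dy":-1,"dz":-0.2,"fingers":1}
    - {"ax":0,"ay":0,"az":0,"dx":0,"dy":-1,"dz":-0.2,"fingers":1}
    - {"ax":0,"ay":0,"az":0,"dx":0,"dy":-1,"dz":-0.2,"fingers":1}
    - {"ax":0,"ay":0,"az":0,"dx":0,"dy":-1,"dz":-0.2,"fingers":1}
    - {"ax":0,"ay":0,"az":0,"dx":0,"dy":-0.9,"dz":-0.2,"fingers":1}

```text
t: 52.75
tool_pos: [0.4992, 0.4084, 0.1795]
eef_rot: [-0.707, -0.015, 0.707, -0.013]
wrist_force: [-0.2, 0.2, 0.3]
finger_gap: 0.0443
```

```bash
python3 - <<'E'
from plan import *
st(); plan([.50,.43,.132],lev())
c=cam("side");cv2.imwrite("pics/s26.png",cv2.resize(cv2.cvtColor(c["frame"],cv2.COLOR_RGB2BGR)[40:260,180:400],None,fx=2.7,fy=2.7))
c=cam("top");save(c,"t26.png")
E

```

```text
t 52.75 pos [0.4992 0.4084 0.1795] gap 0.04426165925548265 F [-0.2  0.2  0.3]
[[-0.001  0.038 -0.999]
 [ 0.003 -0.999 -0.038]
 [-1.    -0.003  0.001]]
j [-1.35  0.43  0.82  1.56 -0.32  1.3  -2.02]
d units [ 1.9  -0.86 -0.07] a units [0.   0.01 0.03]
```

View pics/t26.png

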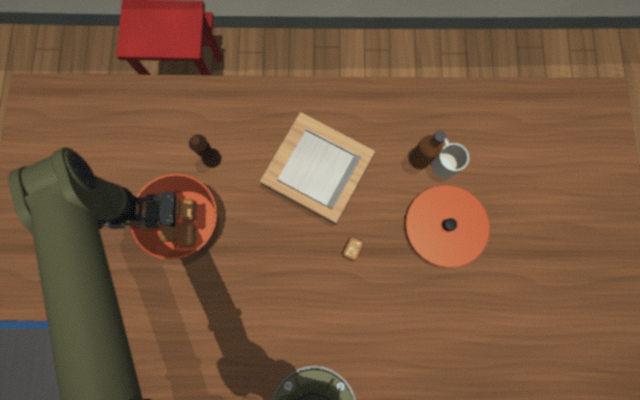

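View pics/s26.png

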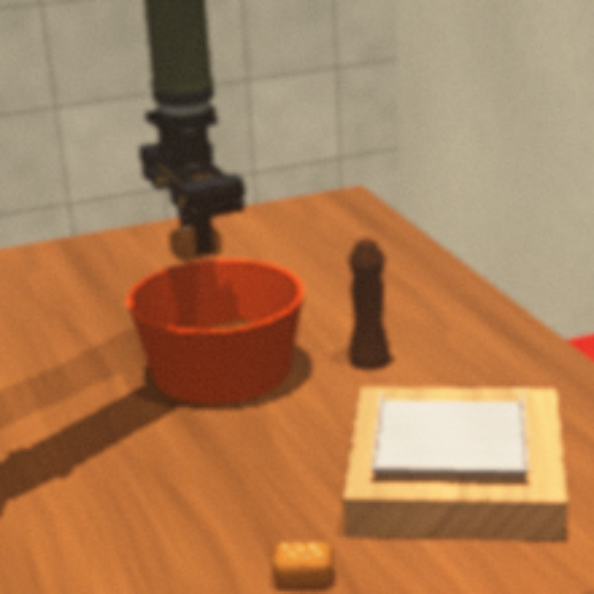

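carry_out:
  commands:
    - {"ax":0,"ay":0,"az":0,"dx":0.6,"dy":-0.3,"dz":0,"fingers":1}
    - {"ax":0,"ay":0,"az":0,"dx":0.7,"dy":-0.2,"dz":0,"fingers":1}
    - {"ax":0,"ay":0,"az":0,"dx":0.6,"dy":0,"dz":0,"fingers":1}
    - {"ax":0,"ay":0,"az":0,"dx":0,"dy":0,"dz":0,"fingers":1}
    - {"ax":0,"ay":0,"az":0,"dx":0,"dy":0,"dz":0,"fingers":0}
    - {"ax":0,"ay":0,"az":0,"dx":0,"dy":0,"dz":0,"fingers":0}
    - {"ax":0,"ay":0,"az":0,"dx":0,"dy":0,"dz":0,"fingers":0}
    - {"ax":0,"ay":0,"az":0,"dx":-0.6,"dy":0,"dz":0,"fingers":0}
    - {"ax":0,"ay":0,"az":0,"dx":-1,"dy":0.6,"dz":0,"fingers":0}
    - {"ax":0,"ay":0,"az":0,"dx":-0.3,"dy":1,"dz":0.15,"fingers":0}

```text
t: 54.1
tool_pos: [0.4961, 0.3811, 0.1791]
eef_rot: [-0.707, -0.015, 0.707, -0.014]
wrist_force: [-0.2, 0.1, 0.2]
finger_gap: 0.086
```

```bash
python3 - <<'E'
from plan import *
import stray
st(); a=np.radians(-111.7); plan([.434,-.104,.13],down([np.cos(a),np.sin(a)])); stray.strays("top"); stray.strays("side")
c=cam("top");save(c,"t27.png")
E

```

```text
t 54.1 pos [0.4961 0.3811 0.1791] gap 0.08603847776160994 F [-0.2  0.1  0.2]
[[-0.     0.041 -0.999]
 [ 0.002 -0.999 -0.041]
 [-1.    -0.002  0.   ]]
j [-1.36  0.38  0.84  1.61 -0.3   1.28 -2.  ]
d units [ 1.92 19.29  3.28] a units [4.81 0.01 0.03]
top 332 [353. 248.] c [ 434.2 -103.1] sz [43.8 61.7] ang 66.8 ztop 0.041
side 274 [291. 247.] c [ 432.3 -109.4] sz [47.  58.8] ang 67.3 ztop 0.039
```

View pics/t27.png

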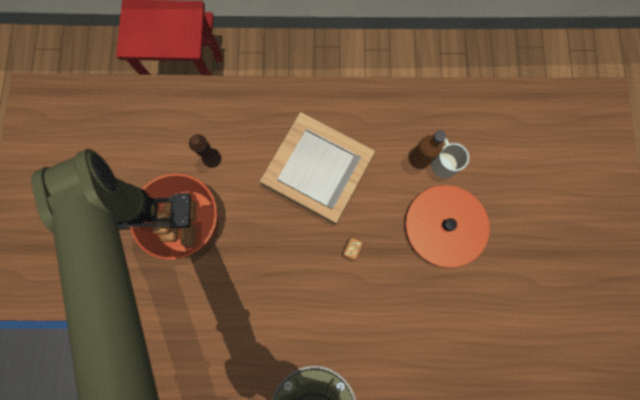

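carry_out:
  commands:
    - {"ax":0,"ay":0,"az":0,"dx":0,"dy":1,"dz":0.1,"fingers":0}
    - {"ax":0,"ay":0,"az":0,"dx":0,"dy":1,"dz":0.1,"fingers":0}
    - {"ax":0,"ay":0,"az":0,"dx":0,"dy":1,"dz":0.1,"fingers":0}
    - {"ax":0,"ay":0,"az":0,"dx":0,"dy":1,"dz":0.1,"fingers":0}
    - {"ax":0,"ay":0,"az":0,"dx":0,"dy":1,"dz":0.1,"fingers":0}
    - {"ax":0,"ay":0,"az":0,"dx":0,"dy":1,"dz":0.1,"fingers":0}
    - {"ax":0,"ay":0,"az":0,"dx":0.1,"dy":1,"dz":0.1,"fingers":0}
    - {"ax":0.3,"ay":0,"az":0,"dx":0.1,"dy":1,"dz":0.1,"fingers":0}
    - {"ax":0.3,"ay":0,"az":0,"dx":0.1,"dy":1,"dz":0.1,"fingers":0}
    - {"ax":0.4,"ay":0,"az":0,"dx":0.1,"dy":1,"dz":0.1,"fingers":0}

```text
t: 55.5
tool_pos: [0.4781, 0.1265, 0.1663]
eef_rot: [-0.707, 0.014, 0.707, 0.018]
wrist_force: [0.2, 0.2, -0.4]
finger_gap: 0.0874
```

```bash
python3 - <<'E'
from plan import *
st(); a=np.radians(-112.5); plan([.433,-.105,.13],down([np.cos(a),np.sin(a)]))
c=cam("top");save(c,"t28.png");cv2.imwrite("pics/t28.png",cv2.resize(cv2.cvtColor(c["frame"],cv2.COLOR_RGB2BGR)[150:290,90:400],None,fx=2.5,fy=2.5))
E

```

```text
t 55.5 pos [0.4781 0.1265 0.1663] gap 0.08735142479701609 F [ 0.2  0.2 -0.4]
[[-0.    -0.045 -0.999]
 [ 0.005 -0.999  0.045]
 [-1.    -0.005  0.001]]
j [-1.29  0.02  1.01  1.94 -0.02  1.19 -1.89]
d units [1.41 9.34 1.38] a units [3.98 0.02 0.06]
```

View pics/t28.png

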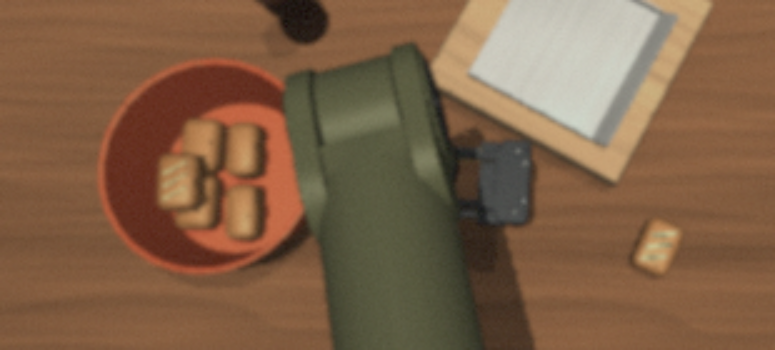

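carry_out:
  commands:
    - {"ax":0.3,"ay":0,"az":0,"dx":0.2,"dy":1,"dz":0.1,"fingers":0}
    - {"ax":0.3,"ay":0,"az":0,"dx":0.2,"dy":1,"dz":0.1,"fingers":0}
    - {"ax":0.4,"ay":0,"az":0,"dx":0.2,"dy":1,"dz":0,"fingers":0}
    - {"ax":0.5,"ay":0,"az":0,"dx":0.2,"dy":1,"dz":-0.1,"fingers":0}
    - {"ax":0.5,"ay":0,"az":0,"dx":0.2,"dy":1,"dz":-0.1,"fingers":0}
    - {"ax":0.5,"ay":0,"az":0,"dx":0.2,"dy":1,"dz":-0.1,"fingers":0}
    - {"ax":0.5,"ay":0,"az":0,"dx":0.2,"dy":1,"dz":-0.1,"fingers":0}
    - {"ax":0.5,"ay":0,"az":0,"dx":0.1,"dy":1,"dz":-0.1,"fingers":0}
    - {"ax":0.4,"ay":0,"az":0,"dx":0,"dy":0.8,"dz":0,"fingers":0}
    - {"ax":0,"ay":0,"az":0,"dx":0,"dy":0,"dz":0,"fingers":0}

```text
t: 56.8
tool_pos: [0.4386, -0.1126, 0.1245]
eef_rot: [-0.691, 0.147, 0.692, 0.149]
wrist_force: [0.6, 0.4, 0.3]
finger_gap: 0.0867
```

```bash
python3 - <<'E'
from plan import *
st(); a=np.radians(-112.5); plan([.433,-.105,.12],down([np.cos(a),np.sin(a)]));plan([.433,-.105,.02],down([np.cos(a),np.sin(a)]))
E

```

```text
t 56.8 pos [ 0.4386 -0.1126  0.1245] gap 0.0867176630220318 F [0.6 0.4 0.3]
[[-0.002 -0.409 -0.913]
 [ 0.004 -0.913  0.409]
 [-1.    -0.003  0.003]]
j [-1.02 -0.12  1.18  2.08  0.12  1.11 -1.89]
d units [ 0.18 -0.18  0.33] a units [-0.32  0.04  0.03]
d units [ 4.18 -0.17  0.31] a units [-0.32  0.04  0.03]
```

carry_out:
  commands:
    - {"ax":-1,"ay":0,"az":0,"dx":0,"dy":0,"dz":0,"fingers":0}
    - {"ax":-1,"ay":0,"az":0,"dx":0,"dy":0,"dz":0,"fingers":0}
    - {"ax":-1,"ay":0,"az":0,"dx":0,"dy":0,"dz":0,"fingers":0}
    - {"ax":-1,"ay":0,"az":0,"dx":0,"dy":0,"dz":0,"fingers":0}
    - {"ax":-1,"ay":0,"az":0,"dx":0,"dy":0,"dz":0,"fingers":0}
    - {"ax":-1,"ay":0,"az":0,"dx":0,"dy":0,"dz":0,"fingers":0}
    - {"ax":-1,"ay":0,"az":0,"dx":0,"dy":0,"dz":0,"fingers":0}
    - {"ax":-1,"ay":0,"az":0,"dx":0,"dy":0,"dz":0,"fingers":0}
    - {"ax":-1,"ay":0,"az":0,"dx":0,"dy":0,"dz":0,"fingers":0}
    - {"ax":-1,"ay":0,"az":0,"dx":0,"dy":0,"dz":0,"fingers":0}

```text
t: 58.05
tool_pos: [0.4424, -0.1021, 0.1258]
eef_rot: [0.687, 0.177, -0.684, 0.172]
wrist_force: [1.0, -0.2, 0.1]
finger_gap: 0.0867
```

carry_out:
  commands:
    - {"ax":-1,"ay":0,"az":0,"dx":0,"dy":0,"dz":0,"fingers":0}
    - {"ax":-1,"ay":0,"az":0,"dx":0,"dy":0,"dz":0,"fingers":0}
    - {"ax":-1,"ay":0,"az":0,"dx":0,"dy":0,"dz":0,"fingers":0}
    - {"ax":-1,"ay":0,"az":0,"dx":0,"dy":0,"dz":0,"fingers":0}
    - {"ax":-1,"ay":0,"az":0,"dx":0,"dy":0,"dz":0,"fingers":0}
    - {"ax":-1,"ay":0,"az":0,"dx":0,"dy":0,"dz":0,"fingers":0}
    - {"ax":-1,"ay":0,"az":0,"dx":0,"dy":0,"dz":0,"fingers":0}
    - {"ax":-1,"ay":0,"az":0,"dx":0,"dy":0,"dz":0,"fingers":0}
    - {"ax":-1,"ay":0,"az":0,"dx":0,"dy":0,"dz":0,"fingers":0}
    - {"ax":-1,"ay":0,"az":0,"dx":0,"dy":0,"dz":0,"fingers":0}

```text
t: 59.3
tool_pos: [0.4464, -0.0903, 0.1274]
eef_rot: [0.541, 0.462, -0.532, 0.46]
wrist_force: [0.4, 0.2, -0.1]
finger_gap: 0.087
```

```bash
python3 - <<'E'
from plan import *
st(); a=np.radians(67.5); plan([.433,-.105,.12],down([np.cos(a),np.sin(a)]))
E

```

```text
t 59.3 pos [ 0.4464 -0.0903  0.1274] gap 0.08702642768171674 F [ 0.4  0.2 -0.1]
[[ 0.007  0.989 -0.15 ]
 [ 0.011 -0.15  -0.989]
 [-1.     0.005 -0.012]]
j [-1.12 -0.16  1.22  2.08  0.15  1.12 -0.12]
d units [ 0.28 -0.44  0.66] a units [-15.22  -0.08  -0.14]
```

carry_out:
  commands:
    - {"ax":0,"ay":0,"az":0,"dx":-0.1,"dy":0.7,"dz":-0.2,"fingers":0}
    - {"ax":0,"ay":0,"az":0,"dx":-0.1,"dy":0.8,"dz":-0.2,"fingers":0}
    - {"ax":0,"ay":0,"az":0,"dx":-0.1,"dy":0.8,"dz":-0.2,"fingers":0}

```text
t: 59.68
tool_pos: [0.5074, -0.0785, 0.1355]
eef_rot: [0.541, 0.467, -0.527, 0.46]
wrist_force: [0.1, -1.4, 0.5]
finger_gap: 0.0868
```

```bash
python3 - <<'E'
from plan import *
st()
E

```

```text
t 59.675 pos [ 0.5074 -0.0785  0.1355] gap 0.08677899463185493 F [ 0.1 -1.4  0.5]
[[ 0.009  0.99  -0.141]
 [ 0.019 -0.141 -0.99 ]
 [-1.     0.006 -0.02 ]]
j [-0.98  0.19  1.21  1.94 -0.22  1.14  0.17]
```

carry_out:
  commands:
    - {"ax":-1,"ay":0,"az":0,"dx":0,"dy":0,"dz":0,"fingers":0}
    - {"ax":-1,"ay":0,"az":0,"dx":0,"dy":0,"dz":0,"fingers":0}
    - {"ax":-1,"ay":0,"az":0,"dx":0,"dy":0,"dz":0,"fingers":0}
    - {"ax":-1,"ay":0,"az":0,"dx":0,"dy":0,"dz":0,"fingers":0}

```text
t: 60.18
tool_pos: [0.5103, -0.0732, 0.1345]
eef_rot: [0.445, 0.555, -0.434, 0.553]
wrist_force: [0.3, 0.5, 1.5]
finger_gap: 0.0869
```

```bash
python3 - <<'E'
from plan import *
st()
E

```

```text
t 60.175 pos [ 0.5103 -0.0732  0.1345] gap 0.08692926461285716 F [0.3 0.5 1.5]
[[ 0.008  0.974  0.227]
 [ 0.015  0.226 -0.974]
 [-1.     0.011 -0.012]]
j [-0.93  0.18  1.13  1.94 -0.19  1.13  0.51]
```

carry_out:
  commands:
    - {"ax":-1,"ay":0,"az":0,"dx":0,"dy":0,"dz":0,"fingers":0}
    - {"ax":-1,"ay":0,"az":0,"dx":0,"dy":0,"dz":0,"fingers":0}
    - {"ax":-1,"ay":0,"az":0,"dx":0,"dy":0,"dz":0,"fingers":0}
    - {"ax":-1,"ay":0,"az":0,"dx":0,"dy":0,"dz":0,"fingers":0}
    - {"ax":-1,"ay":0,"az":0,"dx":0,"dy":0,"dz":0,"fingers":0}
    - {"ax":-1,"ay":0,"az":0,"dx":0,"dy":0,"dz":0,"fingers":0}
    - {"ax":-1,"ay":0,"az":0,"dx":0,"dy":0,"dz":0,"fingers":0}
    - {"ax":-1,"ay":0,"az":0,"dx":0,"dy":0,"dz":0,"fingers":0}
    - {"ax":-1,"ay":0,"az":0,"dx":0,"dy":0,"dz":0,"fingers":0}
    - {"ax":-1,"ay":0,"az":0,"dx":0,"dy":0,"dz":0,"fingers":0}

```text
t: 61.42
tool_pos: [0.5133, -0.0583, 0.1329]
eef_rot: [0.153, 0.691, -0.139, 0.693]
wrist_force: [-0.6, 0.8, 1.1]
finger_gap: 0.0872
```

```bash
python3 - <<'E'
from plan import *
import stray
st(); a=np.radians(67.5); plan([.433,-.105,.10],down([np.cos(a),np.sin(a)])); stray.strays("side")
E

```

```text
t 61.425 pos [ 0.5133 -0.0583  0.1329] gap 0.08718053156003194 F [-0.6  0.8  1.1]
[[ 0.007  0.404  0.915]
 [ 0.018  0.914 -0.404]
 [-1.     0.019 -0.001]]
j [-0.83  0.15  0.98  1.93 -0.16  1.13  1.37]
d units [ 1.26 -3.03 -2.18] a units [-0.27 -0.01 -0.22]
side 272 [292. 247.] c [ 431.8 -109.1] sz [43.8 61.3] ang 62.1 ztop 0.039
```

carry_out:
  commands:
    - {"ax":-0.1,"ay":0,"az":-0.1,"dx":0.2,"dy":-0.75,"dz":-0.55,"fingers":0}
    - {"ax":-0.1,"ay":0,"az":-0.1,"dx":0.3,"dy":-0.75,"dz":-0.55,"fingers":0}
    - {"ax":0,"ay":0,"az":0,"dx":0.3,"dy":-0.75,"dz":-0.55,"fingers":0}
    - {"ax":0,"ay":0,"az":0,"dx":0.3,"dy":-0.7,"dz":-0.5,"fingers":0}
    - {"ax":0,"ay":0,"az":0,"dx":0,"dy":0,"dz":0,"fingers":0}

```text
t: 62.1
tool_pos: [0.435, -0.1011, 0.104]
eef_rot: [0.139, 0.693, -0.137, 0.694]
wrist_force: [0.3, -0.2, 0.7]
finger_gap: 0.0873
```

```bash
python3 - <<'E'
from plan import *
st(); a=np.radians(67.5); plan([.433,-.105,.02],down([np.cos(a),np.sin(a)]))
c=cam("wrist");save(c,"w30.png")
E

```

```text
t 62.1 pos [ 0.435  -0.1011  0.104 ] gap 0.08728423534448536 F [ 0.3 -0.2  0.7]
[[ 0.001  0.382  0.924]
 [ 0.002  0.924 -0.382]
 [-1.     0.002  0.   ]]
j [-0.84 -0.06  1.01  2.12  0.06  1.06  1.31]
d units [ 3.36 -0.18 -0.02] a units [ 0.    0.   -0.02]
```

View pics/w30.png

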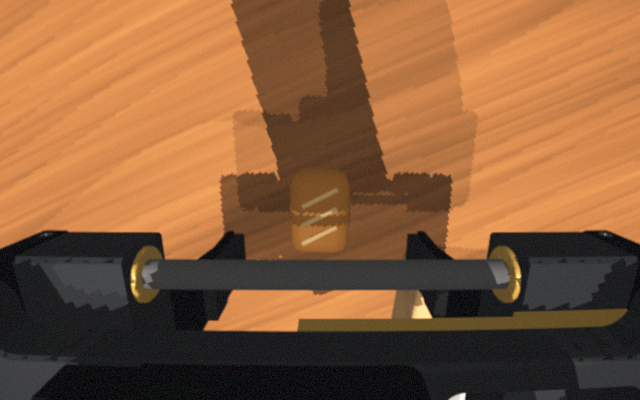

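carry_out:
  commands:
    - {"ax":0,"ay":0,"az":0,"dx":0.7,"dy":-0.15,"dz":0,"fingers":0}
    - {"ax":0,"ay":0,"az":0,"dx":0.8,"dy":0,"dz":0,"fingers":0}
    - {"ax":0,"ay":0,"az":0,"dx":0.8,"dy":0,"dz":0,"fingers":0}
    - {"ax":0,"ay":0,"az":0,"dx":0.7,"dy":0,"dz":0,"fingers":0}
    - {"ax":0,"ay":0,"az":0,"dx":0.3,"dy":0,"dz":0,"fingers":0}
    - {"ax":0,"ay":0,"az":0,"dx":0,"dy":0,"dz":0,"fingers":0}

```text
t: 62.9
tool_pos: [0.4452, -0.0991, 0.0227]
eef_rot: [0.135, 0.69, -0.135, 0.698]
wrist_force: [0.2, -0.6, 0.3]
finger_gap: 0.0869
```

```bash
python3 - <<'E'
from plan import *
st(); a=np.radians(67.5); plan([.433,-.105,.02],down([np.cos(a),np.sin(a)]))
E

```

```text
t 62.9 pos [ 0.4452 -0.0991  0.0227] gap 0.08694863968482237 F [ 0.2 -0.6  0.3]
[[ 0.012  0.375  0.927]
 [-0.002  0.927 -0.375]
 [-1.     0.003  0.012]]
j [-0.78  0.19  1.02  2.17 -0.21  0.87  1.55]
d units [ 0.1  -0.4  -0.37] a units [ 0.1   0.13 -0.03]
```

Correct the offset, close, lift, then head for the crock.

carry_out:
  commands:
    - {"ax":0,"ay":0.1,"az":0,"dx":0.1,"dy":-0.4,"dz":-0.37,"fingers":0}
    - {"ax":0,"ay":0,"az":0,"dx":0,"dy":0,"dz":0,"fingers":0}
    - {"ax":0,"ay":0,"az":0,"dx":0,"dy":0,"dz":0,"fingers":1}
    - {"ax":0,"ay":0,"az":0,"dx":0,"dy":0,"dz":0,"fingers":1}
    - {"ax":0,"ay":0,"az":0,"dx":0,"dy":0,"dz":0,"fingers":1}
    - {"ax":0,"ay":0,"az":0,"dx":0,"dy":0,"dz":0,"fingers":1}
    - {"ax":0,"ay":0,"az":0,"dx":0,"dy":0,"dz":0,"fingers":1}
    - {"ax":0,"ay":0,"az":0,"dx":0,"dy":0,"dz":0,"fingers":1}
  squeeze: 15

```text
t: 63.9
tool_pos: [0.4341, -0.1049, 0.0218]
eef_rot: [0.137, 0.692, -0.133, 0.696]
wrist_force: [-1.6, 0.2, 0.4]
finger_gap: 0.0439
```

carry_out:
  commands:
    - {"ax":0,"ay":0,"az":0,"dx":-0.6,"dy":0,"dz":0,"fingers":1}
    - {"ax":0,"ay":0,"az":0,"dx":-0.8,"dy":0.3,"dz":-0.1,"fingers":1}
    - {"ax":0,"ay":0,"az":0,"dx":-0.8,"dy":0.8,"dz":-0.2,"fingers":1}
    - {"ax":0,"ay":0,"az":0,"dx":-0.8,"dy":0.9,"dz":-0.2,"fingers":1}
    - {"ax":0,"ay":0,"az":0,"dx":-0.8,"dy":0.9,"dz":-0.2,"fingers":1}
    - {"ax":0,"ay":0,"az":0,"dx":-0.8,"dy":0.9,"dz":-0.2,"fingers":1}
    - {"ax":0,"ay":0,"az":0,"dx":-0.8,"dy":1,"dz":-0.3,"fingers":1}
    - {"ax":0,"ay":0,"az":0,"dx":-0.6,"dy":1,"dz":-0.3,"fingers":1}
    - {"ax":0,"ay":0,"az":0,"dx":0,"dy":1,"dz":-0.3,"fingers":1}
    - {"ax":0,"ay":0,"az":0,"dx":0,"dy":1,"dz":-0.3,"fingers":1}

```text
t: 65.15
tool_pos: [0.4571, 0.0993, 0.1756]
eef_rot: [0.139, 0.692, -0.136, 0.695]
wrist_force: [-0.1, 1.4, -0.8]
finger_gap: 0.0443
```

```bash
python3 - <<'E'
from plan import *
st(); plan([.515,.36,.18],lev())
E

```

```text
t 65.15 pos [0.4571 0.0993 0.1756] gap 0.04433865595251238 F [-0.1  1.4 -0.8]
[[ 0.005  0.381  0.924]
 [ 0.004  0.924 -0.381]
 [-1.     0.006  0.003]]
j [-1.08 -0.08  0.79  1.99  0.06  1.21  0.86]
d units [-0.12 10.52 -1.83] a units [-0.    0.03 -0.07]
```

carry_out:
  commands:
    - {"ax":0,"ay":0,"az":0,"dx":0,"dy":1,"dz":-0.18,"fingers":1}
    - {"ax":0,"ay":0,"az":0,"dx":0,"dy":1,"dz":-0.18,"fingers":1}
    - {"ax":0,"ay":0,"az":0,"dx":0,"dy":1,"dz":-0.18,"fingers":1}
    - {"ax":0,"ay":0,"az":0,"dx":0,"dy":1,"dz":-0.18,"fingers":1}
    - {"ax":0,"ay":0,"az":0,"dx":0,"dy":1,"dz":-0.18,"fingers":1}
    - {"ax":0,"ay":0,"az":0,"dx":0,"dy":1,"dz":-0.18,"fingers":1}
    - {"ax":0,"ay":0,"az":0,"dx":0,"dy":1,"dz":-0.18,"fingers":1}
    - {"ax":0,"ay":0,"az":0,"dx":0,"dy":1,"dz":-0.18,"fingers":1}
    - {"ax":0,"ay":0,"az":0,"dx":0,"dy":1,"dz":-0.1,"fingers":1}
    - {"ax":0,"ay":0,"az":0,"dx":0,"dy":0.6,"dz":0,"fingers":1}

```text
t: 66.4
tool_pos: [0.5082, 0.3498, 0.1605]
eef_rot: [0.132, 0.696, -0.141, 0.691]
wrist_force: [0.5, -0.2, -0.3]
finger_gap: 0.0441
```

```bash
python3 - <<'E'
from plan import *
st(); plan([.51,.345,.132],lev())
c=cam("top");cv2.imwrite("pics/t31.png",cv2.resize(cv2.cvtColor(c["frame"],cv2.COLOR_RGB2BGR)[150:290,90:400],None,fx=2.5,fy=2.5))
E

```

```text
t 66.4 pos [0.5082 0.3498 0.1605] gap 0.044077000919638 F [ 0.5 -0.2 -0.3]
[[-0.01   0.378  0.926]
 [-0.011  0.926 -0.379]
 [-1.    -0.014 -0.005]]
j [-1.18  0.35  0.66  1.64 -0.22  1.25  0.71]
d units [ 1.14 -0.13  0.14] a units [-0.   -0.05  0.16]
```

View pics/t31.png

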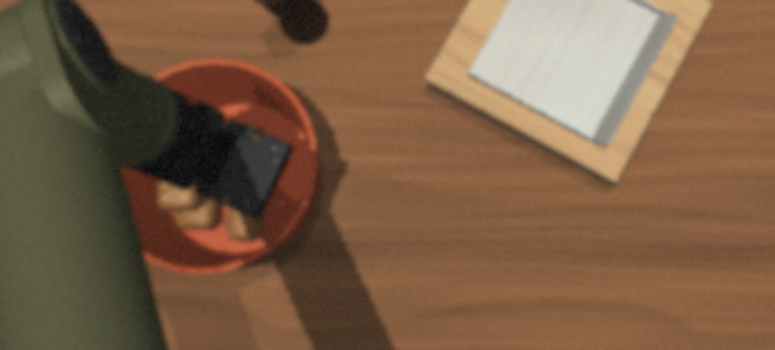

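carry_out:
  commands:
    - {"ax":0,"ay":0,"az":0,"dx":0.5,"dy":-0.1,"dz":0.1,"fingers":1}
    - {"ax":0,"ay":0,"az":0,"dx":0.5,"dy":0,"dz":0,"fingers":1}
    - {"ax":0,"ay":0,"az":0,"dx":0.1,"dy":0,"dz":0,"fingers":1}
    - {"ax":0,"ay":0,"az":0,"dx":0,"dy":0,"dz":0,"fingers":0}
    - {"ax":0,"ay":0,"az":0,"dx":0,"dy":0,"dz":0,"fingers":0}
    - {"ax":0,"ay":0,"az":0,"dx":0,"dy":0,"dz":0,"fingers":0}
    - {"ax":0,"ay":0,"az":0,"dx":-0.7,"dy":0,"dz":0,"fingers":0}
    - {"ax":0,"ay":0,"az":0,"dx":-1,"dy":0,"dz":0,"fingers":0}
    - {"ax":0,"ay":0,"az":0,"dx":-1,"dy":-0.5,"dz":0.2,"fingers":0}

```text
t: 67.58
tool_pos: [0.5095, 0.3321, 0.2011]
eef_rot: [0.131, 0.697, -0.142, 0.691]
wrist_force: [1.1, -0.3, 0.0]
finger_gap: 0.0859
```

carry_out:
  commands:
    - {"ax":0,"ay":0,"az":0,"dx":-0.3,"dy":-0.93,"dz":0.38,"fingers":0}
    - {"ax":0,"ay":0,"az":0,"dx":-0.2,"dy":-0.93,"dz":0.38,"fingers":0}
    - {"ax":0,"ay":0,"az":0,"dx":0,"dy":-0.93,"dz":0.38,"fingers":0}
    - {"ax":0,"ay":0,"az":0,"dx":0,"dy":-0.93,"dz":0.38,"fingers":0}
    - {"ax":0,"ay":0,"az":0,"dx":0,"dy":-0.93,"dz":0.38,"fingers":0}
    - {"ax":0,"ay":0,"az":0,"dx":0,"dy":-0.93,"dz":0.38,"fingers":0}
    - {"ax":0,"ay":0,"az":0,"dx":0,"dy":-0.93,"dz":0.38,"fingers":0}
    - {"ax":0,"ay":0,"az":0,"dx":0,"dy":-0.93,"dz":0.38,"fingers":0}
    - {"ax":0,"ay":0,"az":0,"dx":0,"dy":-0.93,"dz":0.38,"fingers":0}
    - {"ax":0,"ay":0,"az":0,"dx":0,"dy":-0.93,"dz":0.38,"fingers":0}

```text
t: 68.82
tool_pos: [0.5107, 0.0669, 0.2213]
eef_rot: [0.134, 0.695, -0.14, 0.692]
wrist_force: [-0.5, -0.1, 0.7]
finger_gap: 0.0869
```

```bash
python3 - <<'E'
from plan import *
st(); plan([.502,-.374,.20],lev())
c=cam("top");save(c,"t32.png"); P=cloud(c); q=P[160:275,125:225]; m=(np.hypot(q[...,0]-.508,q[...,1]-.376)<.1)&(q[...,2]>.02); print("max z in crock",np.percentile(q[m][:,2],[50,90,99]))
k=P[...,2]; mm=(k>.048)&(np.hypot(P[...,0]-.502,P[...,1]+.374)<.035); print("knob",P[mm].mean(0),mm.sum())
E

```

```text
t 68.825 pos [0.5107 0.0669 0.2213] gap 0.08690487194958135 F [-0.5 -0.1  0.7]
[[-0.006  0.379  0.925]
 [-0.008  0.925 -0.379]
 [-1.    -0.009 -0.002]]
j [-1.    0.03  0.84  1.81 -0.02  1.31  1.03]
d units [  0.99 -16.44   6.37] a units [-0.   -0.03  0.11]
max z in crock [0.04765653 0.07648145 0.08264914]
knob [ 0.50211477 -0.36874008  0.05736762] 139
```

View pics/t32.png

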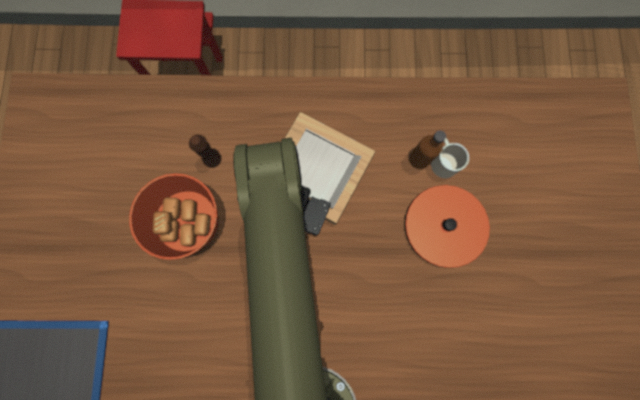

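All six rolls are in the crock (top at 0.083 m, below the plug), and the worktop is clear. Now the lid.

carry_out:
  commands:
    - {"ax":0,"ay":0,"az":0,"dx":0,"dy":-1,"dz":0.41,"fingers":0}
    - {"ax":0,"ay":0,"az":0,"dx":0,"dy":-1,"dz":0.41,"fingers":0}
    - {"ax":0,"ay":0,"az":0,"dx":0,"dy":-1,"dz":0.41,"fingers":0}
    - {"ax":0,"ay":0,"az":0,"dx":0,"dy":-1,"dz":0.41,"fingers":0}
    - {"ax":0,"ay":0,"az":0,"dx":0,"dy":-1,"dz":0.41,"fingers":0}
    - {"ax":0,"ay":0,"az":0,"dx":0,"dy":-1,"dz":0.41,"fingers":0}
    - {"ax":0,"ay":0,"az":0,"dx":0,"dy":-1,"dz":0.41,"fingers":0}
    - {"ax":0,"ay":0,"az":0,"dx":0,"dy":-1,"dz":0.41,"fingers":0}
    - {"ax":0,"ay":0,"az":0,"dx":0,"dy":-1,"dz":0.41,"fingers":0}
    - {"ax":0,"ay":0,"az":0,"dx":0,"dy":-1,"dz":0.41,"fingers":0}

```text
t: 70.12
tool_pos: [0.5076, -0.2204, 0.2239]
eef_rot: [0.134, 0.695, -0.14, 0.693]
wrist_force: [-0.3, 0.5, 0.4]
finger_gap: 0.087
```

carry_out:
  commands:
    - {"ax":0,"ay":0,"az":0,"dx":0,"dy":-1,"dz":0.41,"fingers":0}
    - {"ax":0,"ay":0,"az":0,"dx":0,"dy":-1,"dz":0.41,"fingers":0}
    - {"ax":0,"ay":0,"az":0,"dx":0,"dy":-1,"dz":0.41,"fingers":0}
    - {"ax":0,"ay":0,"az":0,"dx":0,"dy":-1,"dz":0.41,"fingers":0}
    - {"ax":0,"ay":0,"az":0,"dx":0,"dy":-0.8,"dz":0.3,"fingers":0}
    - {"ax":0,"ay":0,"az":0,"dx":0,"dy":0,"dz":0,"fingers":0}

```text
t: 70.88
tool_pos: [0.5034, -0.3586, 0.2243]
eef_rot: [0.135, 0.695, -0.141, 0.692]
wrist_force: [-0.1, 0.6, 0.9]
finger_gap: 0.0869
```

```bash
python3 - <<'E'
from plan import *
st(); plan([.502,-.372,.10],lev()); plan([.502,-.372,.04],lev())
E

```

```text
t 70.875 pos [ 0.5034 -0.3586  0.2243] gap 0.08685826100277282 F [-0.1  0.6  0.9]
[[-0.006  0.383  0.924]
 [-0.009  0.924 -0.383]
 [-1.    -0.01  -0.003]]
j [-0.25  0.4   1.06  1.57 -0.34  1.37  2.02]
d units [ 4.98 -0.46  0.17] a units [-0.   -0.03  0.12]
d units [ 7.38 -0.44  0.17] a units [-0.   -0.03  0.12]
```

carry_out:
  commands:
    - {"ax":0,"ay":0,"az":0.1,"dx":0.7,"dy":-0.3,"dz":0.1,"fingers":0}
    - {"ax":0,"ay":0,"az":0,"dx":1,"dy":-0.15,"dz":0.07,"fingers":0}
    - {"ax":0,"ay":0,"az":0,"dx":1,"dy":0,"dz":0,"fingers":0}
    - {"ax":0,"ay":0,"az":0,"dx":1,"dy":0,"dz":0,"fingers":0}
    - {"ax":0,"ay":0,"az":0,"dx":0.9,"dy":0,"dz":0,"fingers":0}
    - {"ax":0,"ay":0,"az":0,"dx":0.4,"dy":0,"dz":0,"fingers":0}
    - {"ax":0,"ay":0,"az":0,"dx":0,"dy":0,"dz":0,"fingers":0}

```text
t: 71.75
tool_pos: [0.5021, -0.365, 0.0892]
eef_rot: [0.138, 0.696, -0.133, 0.692]
wrist_force: [0.5, 0.8, 0.1]
finger_gap: 0.0869
```

```bash
python3 - <<'E'
from plan import *
st(); plan([.502,-.372,.04],lev())
c=cam("wrist");save(c,"w33.png")
E

```

```text
t 71.75 pos [ 0.5021 -0.365   0.0892] gap 0.0868538450329821 F [0.5 0.8 0.1]
[[-0.005  0.376  0.926]
 [ 0.007  0.926 -0.376]
 [-1.     0.005 -0.008]]
j [-0.15  0.53  0.97  1.71 -0.47  1.16  2.13]
d units [ 1.97 -0.27  0.12] a units [ 0.   -0.09 -0.05]
```

View pics/w33.png

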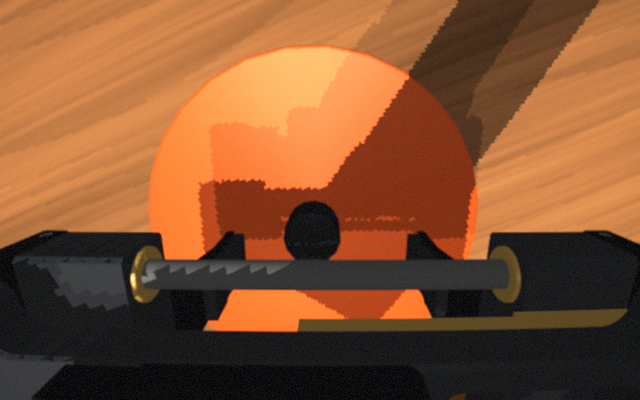

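carry_out:
  commands:
    - {"ax":0,"ay":-0.09,"az":-0.05,"dx":0.5,"dy":-0.27,"dz":0.12,"fingers":0}
    - {"ax":0,"ay":0,"az":0,"dx":0.7,"dy":0,"dz":0,"fingers":0}
    - {"ax":0,"ay":0,"az":0,"dx":0.55,"dy":0,"dz":0,"fingers":0}
    - {"ax":0,"ay":0,"az":0,"dx":0.15,"dy":0,"dz":0,"fingers":0}
    - {"ax":0,"ay":0,"az":0,"dx":0,"dy":0,"dz":0,"fingers":0}

```text
t: 72.42
tool_pos: [0.5034, -0.3737, 0.0401]
eef_rot: [0.135, 0.693, -0.136, 0.695]
wrist_force: [-0.3, 0.6, 0.4]
finger_gap: 0.087
```

```bash
python3 - <<'E'
from plan import *
st(); plan([.502,-.373,.04],lev())
E

```

```text
t 72.425 pos [ 0.5034 -0.3737  0.0401] gap 0.08699469683733756 F [-0.3  0.6  0.4]
[[ 0.003  0.376  0.927]
 [-0.002  0.927 -0.376]
 [-1.    -0.     0.004]]
j [-0.11  0.59  0.92  1.74 -0.53  1.08  2.18]
d units [ 0.    0.   -0.06] a units [0.   0.04 0.  ]
```

carry_out:
  commands:
    - {"ax":0,"ay":0,"az":0,"dx":0,"dy":0,"dz":-0.05,"fingers":1}
    - {"ax":0,"ay":0,"az":0,"dx":0,"dy":0,"dz":0,"fingers":1}
    - {"ax":0,"ay":0,"az":0,"dx":0,"dy":0,"dz":0,"fingers":1}
    - {"ax":0,"ay":0,"az":0,"dx":0,"dy":0,"dz":0,"fingers":1}
    - {"ax":0,"ay":0,"az":0,"dx":0,"dy":0,"dz":0,"fingers":1}
    - {"ax":0,"ay":0,"az":0,"dx":0,"dy":0,"dz":0,"fingers":1}
    - {"ax":0,"ay":0,"az":0,"dx":0,"dy":0,"dz":0,"fingers":1}
  squeeze: 40

```text
t: 73.3
tool_pos: [0.503, -0.3738, 0.0416]
eef_rot: [0.135, 0.692, -0.136, 0.696]
wrist_force: [-0.1, 0.3, -0.2]
finger_gap: 0.0354
```

carry_out:
  commands:
    - {"ax":0,"ay":0,"az":0,"dx":-0.3,"dy":0,"dz":0,"fingers":1}
    - {"ax":0,"ay":0,"az":0,"dx":-0.6,"dy":0,"dz":0,"fingers":1}
    - {"ax":0,"ay":0,"az":0,"dx":-0.9,"dy":0,"dz":0,"fingers":1}
    - {"ax":0,"ay":0,"az":0,"dx":-0.9,"dy":0,"dz":0,"fingers":1}
    - {"ax":0,"ay":0,"az":0,"dx":-0.9,"dy":0,"dz":0,"fingers":1}
    - {"ax":0,"ay":0,"az":0,"dx":-0.9,"dy":0,"dz":0,"fingers":1}
    - {"ax":0,"ay":0,"az":0,"dx":-0.9,"dy":0,"dz":0,"fingers":1}
    - {"ax":0,"ay":0,"az":0,"dx":-0.9,"dy":0.3,"dz":-0.1,"fingers":1}
    - {"ax":0,"ay":0,"az":0,"dx":-0.6,"dy":0.7,"dz":-0.28,"fingers":1}
    - {"ax":0,"ay":0,"az":0,"dx":-0.3,"dy":0.93,"dz":-0.38,"fingers":1}

```text
t: 74.55
tool_pos: [0.4999, -0.3223, 0.2367]
eef_rot: [0.137, 0.69, -0.139, 0.697]
wrist_force: [-0.2, 0.3, -3.9]
finger_gap: 0.0353
```

```bash
python3 - <<'E'
from plan import *
st(); plan([.508,.376,.21],lev())
E

```

```text
t 74.55 pos [ 0.4999 -0.3223  0.2367] gap 0.03525842773169008 F [-0.2  0.3 -3.9]
[[ 0.008  0.383  0.924]
 [-0.004  0.924 -0.383]
 [-1.    -0.     0.009]]
j [-0.36  0.32  1.09  1.62 -0.29  1.37  1.95]
d units [  0.97  25.93 -10.4 ] a units [0.  0.1 0. ]
```

carry_out:
  commands:
    - {"ax":0,"ay":0,"az":0,"dx":0,"dy":1,"dz":-0.4,"fingers":1}
    - {"ax":0,"ay":0,"az":0,"dx":0,"dy":1,"dz":-0.4,"fingers":1}
    - {"ax":0,"ay":0,"az":0,"dx":0,"dy":1,"dz":-0.4,"fingers":1}
    - {"ax":0,"ay":0,"az":0,"dx":0,"dy":1,"dz":-0.4,"fingers":1}
    - {"ax":0,"ay":0,"az":0,"dx":0,"dy":1,"dz":-0.4,"fingers":1}
    - {"ax":0,"ay":0,"az":0,"dx":0,"dy":1,"dz":-0.4,"fingers":1}
    - {"ax":0,"ay":0,"az":0,"dx":0,"dy":1,"dz":-0.4,"fingers":1}
    - {"ax":0,"ay":0,"az":0,"dx":0,"dy":1,"dz":-0.4,"fingers":1}
    - {"ax":0,"ay":0,"az":0,"dx":0,"dy":1,"dz":-0.4,"fingers":1}
    - {"ax":0,"ay":0,"az":0,"dx":0,"dy":1,"dz":-0.4,"fingers":1}

```text
t: 75.8
tool_pos: [0.5005, -0.0458, 0.2469]
eef_rot: [0.145, 0.688, -0.137, 0.698]
wrist_force: [0.8, -0.7, -4.8]
finger_gap: 0.0354
```

carry_out:
  commands:
    - {"ax":0,"ay":0,"az":0,"dx":0,"dy":1,"dz":-0.4,"fingers":1}
    - {"ax":0,"ay":0,"az":0,"dx":0,"dy":1,"dz":-0.4,"fingers":1}
    - {"ax":0,"ay":0,"az":0,"dx":0,"dy":1,"dz":-0.4,"fingers":1}
    - {"ax":0,"ay":0,"az":0,"dx":0,"dy":1,"dz":-0.4,"fingers":1}
    - {"ax":0,"ay":0,"az":0,"dx":0,"dy":1,"dz":-0.4,"fingers":1}
    - {"ax":0,"ay":0,"az":0,"dx":0,"dy":1,"dz":-0.4,"fingers":1}
    - {"ax":0,"ay":0,"az":0,"dx":0,"dy":1,"dz":-0.4,"fingers":1}
    - {"ax":0,"ay":0,"az":0,"dx":0,"dy":1,"dz":-0.4,"fingers":1}
    - {"ax":0,"ay":0,"az":0,"dx":0,"dy":1,"dz":-0.4,"fingers":1}
    - {"ax":0,"ay":0,"az":0,"dx":0,"dy":1,"dz":-0.4,"fingers":1}

```text
t: 77.05
tool_pos: [0.505, 0.2293, 0.2593]
eef_rot: [0.152, 0.687, -0.137, 0.697]
wrist_force: [0.4, -0.1, -4.0]
finger_gap: 0.0349
```

```bash
python3 - <<'E'
from plan import *
st(); plan([.508,.376,.21],lev())
E

```

```text
t 77.05 pos [0.505  0.2293 0.2593] gap 0.03494126675371601 F [ 0.4 -0.1 -4. ]
[[ 0.018  0.4    0.916]
 [ 0.019  0.916 -0.4  ]
 [-1.     0.025  0.009]]
j [-1.13  0.09  0.71  1.69 -0.07  1.36  0.75]
d units [ 2.08  5.38 -2.26] a units [-0.    0.11 -0.28]
```

carry_out:
  commands:
    - {"ax":0,"ay":0.1,"az":-0.15,"dx":0.1,"dy":0.95,"dz":-0.4,"fingers":1}
    - {"ax":0,"ay":0,"az":-0.13,"dx":0.2,"dy":0.95,"dz":-0.4,"fingers":1}
    - {"ax":0,"ay":0,"az":0,"dx":0.2,"dy":0.95,"dz":-0.4,"fingers":1}
    - {"ax":0,"ay":0,"az":0,"dx":0.2,"dy":0.95,"dz":-0.4,"fingers":1}
    - {"ax":0,"ay":0,"az":0,"dx":0.2,"dy":0.9,"dz":-0.4,"fingers":1}
    - {"ax":0,"ay":0,"az":0,"dx":0.2,"dy":0.4,"dz":-0.2,"fingers":1}
    - {"ax":0,"ay":0,"az":0,"dx":0,"dy":0,"dz":0,"fingers":1}
    - {"ax":0,"ay":0,"az":0,"dx":0,"dy":0,"dz":0,"fingers":1}

```text
t: 78.05
tool_pos: [0.5039, 0.3812, 0.2292]
eef_rot: [0.141, 0.693, -0.145, 0.692]
wrist_force: [-0.2, -0.2, -4.2]
finger_gap: 0.0351
```

```bash
python3 - <<'E'
from plan import *
st(); plan([.507,.376,.17],lev()); plan([.507,.376,.141],lev())
c=cam("side");save(c,"s35.png")
E

```

```text
t 78.05 pos [0.5039 0.3812 0.2292] gap 0.0351176929951203 F [-0.2 -0.2 -4.2]
[[-0.001  0.396  0.918]
 [-0.005  0.918 -0.396]
 [-1.    -0.005  0.001]]
j [-1.2   0.32  0.64  1.52 -0.19  1.37  0.62]
d units [ 2.37 -0.13  0.19] a units [0.   0.01 0.06]
d units [ 3.53 -0.12  0.19] a units [0.   0.01 0.06]
```

View pics/s35.png

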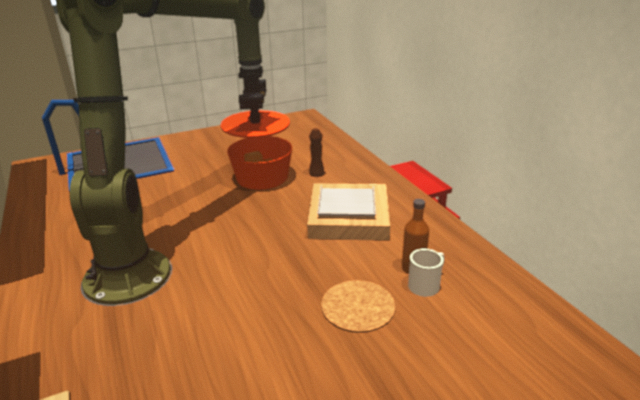

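carry_out:
  commands:
    - {"ax":0,"ay":0,"az":0.06,"dx":0.5,"dy":-0.12,"dz":0.19,"fingers":1}
    - {"ax":0,"ay":0,"az":0,"dx":0.7,"dy":0,"dz":0,"fingers":1}
    - {"ax":0,"ay":0,"az":0,"dx":0.7,"dy":0,"dz":0,"fingers":1}
    - {"ax":0,"ay":0,"az":0,"dx":0.5,"dy":0,"dz":0,"fingers":1}
    - {"ax":0,"ay":0,"az":0,"dx":0.2,"dy":0,"dz":0,"fingers":1}
    - {"ax":0,"ay":0,"az":0,"dx":0,"dy":0,"dz":0,"fingers":1}

```text
t: 78.85
tool_pos: [0.5075, 0.3731, 0.1591]
eef_rot: [0.144, 0.692, -0.144, 0.692]
wrist_force: [-0.4, 0.3, -4.4]
finger_gap: 0.0355
```

```bash
python3 - <<'E'
from plan import *
st(); plan([.507,.376,.1406],lev())
E

```

```text
t 78.85 pos [0.5075 0.3731 0.1591] gap 0.03551830842527514 F [-0.4  0.3 -4.4]
[[-0.001  0.399  0.917]
 [-0.001  0.917 -0.399]
 [-1.    -0.001 -0.   ]]
j [-1.18  0.36  0.63  1.62 -0.22  1.24  0.65]
d units [ 0.74  0.1  -0.06] a units [-0.   -0.    0.01]
```

carry_out:
  commands:
    - {"ax":0,"ay":0,"az":0,"dx":0.25,"dy":0.1,"dz":-0.06,"fingers":1}
    - {"ax":0,"ay":0,"az":0,"dx":0.25,"dy":0,"dz":0,"fingers":1}
    - {"ax":0,"ay":0,"az":0,"dx":0.15,"dy":0,"dz":0,"fingers":1}
    - {"ax":0,"ay":0,"az":0,"dx":0.08,"dy":0,"dz":0,"fingers":1}
    - {"ax":0,"ay":0,"az":0,"dx":0.05,"dy":0,"dz":0,"fingers":1}
    - {"ax":0,"ay":0,"az":0,"dx":0,"dy":0,"dz":0,"fingers":1}

```text
t: 79.6
tool_pos: [0.5079, 0.3774, 0.1408]
eef_rot: [0.145, 0.692, -0.143, 0.693]
wrist_force: [0.1, -0.5, -4.3]
finger_gap: 0.035
```

```bash
python3 - <<'E'
from plan import *
st(); plan([.507,.376,.1406],lev())
E

```

```text
t 79.6 pos [0.5079 0.3774 0.1408] gap 0.03500486326559217 F [ 0.1 -0.5 -4.3]
[[ 0.001  0.399  0.917]
 [ 0.002  0.917 -0.399]
 [-1.     0.002  0.001]]
j [-1.17  0.38  0.62  1.63 -0.23  1.2   0.66]
d units [ 0.01 -0.06 -0.01] a units [-0.    0.01 -0.03]
```

Lower a last bit, release, and lift away.

carry_out:
  commands:
    - {"ax":0,"ay":0,"az":0,"dx":0.06,"dy":0,"dz":0,"fingers":1}
    - {"ax":0,"ay":0,"az":0,"dx":0.05,"dy":0,"dz":0,"fingers":1}
    - {"ax":0,"ay":0,"az":0,"dx":0,"dy":0,"dz":0,"fingers":0}
    - {"ax":0,"ay":0,"az":0,"dx":0,"dy":0,"dz":0,"fingers":0}
    - {"ax":0,"ay":0,"az":0,"dx":0,"dy":0,"dz":0,"fingers":0}
    - {"ax":0,"ay":0,"az":0,"dx":0,"dy":0,"dz":0,"fingers":0}
    - {"ax":0,"ay":0,"az":0,"dx":-0.5,"dy":0,"dz":0,"fingers":0}
    - {"ax":0,"ay":0,"az":0,"dx":-1,"dy":0,"dz":0,"fingers":0}
    - {"ax":0,"ay":0,"az":0,"dx":-1,"dy":0,"dz":0,"fingers":0}
    - {"ax":0,"ay":0,"az":0,"dx":-1,"dy":0,"dz":0,"fingers":0}

```text
t: 80.85
tool_pos: [0.5088, 0.3774, 0.2319]
eef_rot: [0.146, 0.691, -0.142, 0.693]
wrist_force: [0.6, 0.1, -1.0]
finger_gap: 0.0868
```

carry_out:
  commands:
    - {"ax":0,"ay":0,"az":0,"dx":-1,"dy":0,"dz":-0.5,"fingers":0}
    - {"ax":0,"ay":0,"az":0,"dx":-0.5,"dy":0.5,"dz":-1,"fingers":0}
    - {"ax":0,"ay":0,"az":0,"dx":0,"dy":0.5,"dz":-1,"fingers":0}
    - {"ax":0,"ay":0,"az":0,"dx":0,"dy":0.5,"dz":-1,"fingers":0}
    - {"ax":0,"ay":0,"az":0,"dx":0,"dy":0.5,"dz":-1,"fingers":0}
    - {"ax":0,"ay":0,"az":0,"dx":0,"dy":0,"dz":0,"fingers":0}

```text
t: 81.6
tool_pos: [0.4263, 0.4708, 0.2804]
eef_rot: [0.151, 0.689, -0.14, 0.695]
wrist_force: [0.9, -0.5, -0.6]
finger_gap: 0.0873
```

```bash
python3 - <<'E'
from plan import *
from m2 import circ
st()
v,u=np.mgrid[0:400,0:640]
c=cam("top");save(c,"t36.png");P=cloud(c);Z=P[...,2];hsv=cv2.cvtColor(c["frame"],cv2.COLOR_RGB2HSV).astype(int)
m=(u>100)&(u<240)&(v>160)&(v<275)&((hsv[...,0]<10)|(hsv[...,0]>172))&(hsv[...,1]>150)
m=cv2.morphologyEx(m.astype(np.uint8),cv2.MORPH_CLOSE,np.ones((9,9))); print("lid circle",circ(c,m,.125))
q=P[(np.hypot(P[...,0]-.507,P[...,1]-.376)<.1)&(np.hypot(P[...,0]-.507,P[...,1]-.376)>.04)&(abs(Z-.125)<.03)]
A=np.c_[q[:,:2]-[.507,.376],np.ones(len(q))]; print("lid plane",np.linalg.lstsq(A,q[:,2],rcond=None)[0].round(4),len(q))
# sheet
s=(u>250)&(u<390)&(v>105)&(v<230)&(hsv[...,1]<55)&(Z>.05); s=cv2.morphologyEx(s.astype(np.uint8),cv2.MORPH_OPEN,np.ones((3,3)))
k=np.argwhere(s)[:,::-1]; xy=plane(c,k,.062)[:,:2]; print("sheet rect",cv2.minAreaRect((xy*1000).astype(np.float32)))
d=xy-np.array([.662,-.003]); bx=d@B[:2]; by=d@np.array([-B[1],B[0]]); print("block frame",np.percentile(bx,[.3,99.7]),np.percentile(by,[.3,99.7]))
pts=P[s>0]; A=np.c_[pts[:,:2]-pts[:,:2].mean(0),np.ones(len(pts))]; w=pts[:,2]<.0625; print("floor plane",np.linalg.lstsq(A[w],pts[w,2],rcond=None)[0].round(4))
c=cam("side");save(c,"s36.png")
E

```

```text
t 81.6 pos [0.4263 0.4708 0.2804] gap 0.08726309499148069 F [ 0.9 -0.5 -0.6]
[[ 0.012  0.402  0.916]
 [ 0.013  0.916 -0.402]
 [-1.     0.017  0.006]]
j [-1.35  0.28  0.59  1.45 -0.16  1.44  0.4 ]
lid circle (array([0.5074, 0.3776]), np.float64(0.1177))
lid plane [-0.0002  0.0008  0.1259] 3864
sheet rect ((657.5377197265625, -5.117164611816406), (177.5247039794922, 172.6726837158203), 61.981014251708984)
block frame [-0.09229438  0.08417227] [-0.08216662  0.08857266]
floor plane [-0.0006  0.0001  0.0585]
```

View pics/t36.png

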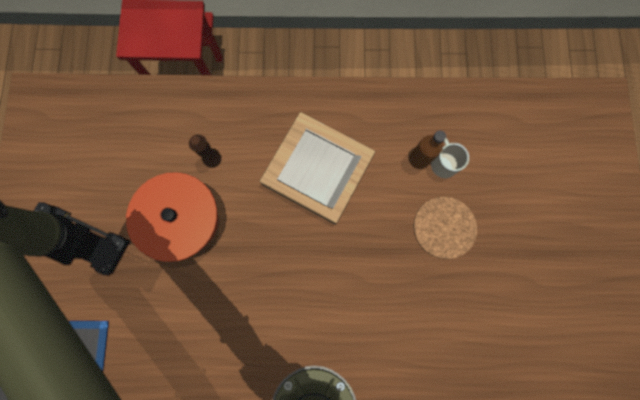

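View pics/s36.png

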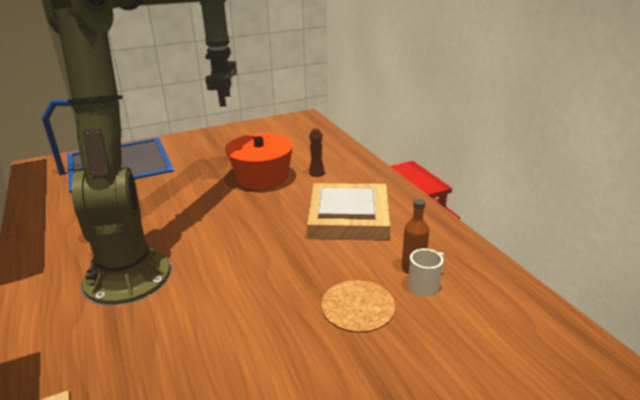

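The lid is seated level: its top plane is at 0.126 m, its slope is under 0.001 and its circle is centred at (0.507, 0.378). The sheet is flat, within 7 mm of the block's middle, and the worktop is clear.

```bash
python3 -c "
from station import arm
print(arm.job_done())"
```

```text
the job is handed in; nothing more can be done
None
```

The job is done and handed in at about 82 s. I laid the lid on the trivet and pushed the sheet out flat until its lip cleared the block. I then pinched the lip, tipped the four rolls into the crock, and laid the sheet back and pushed it to the middle of the block. The two stray rolls went in one at a time, then the lid went back on.

**Rolls:** the last picture before the lid went on showed all six rolls in the crock, the highest at 0.083 m, below the lid's plug. After the lid went on, nothing was left on the worktop.

**Lid:** its top is at 0.126 m with a slope under 0.001, centred at (0.507, 0.378).

**Sheet:** flat, with about 33–41 mm of block showing on every side. It sits up to 7 mm off the exact centre.

**Mill, bottle and mug:** they appear unmoved in the pictures; I did not measure their positions again.

**Disagreements:** top and side camera readings of the stray rolls differed by about 4–9 mm. Joint 3 came within about 0.02 rad of its range once, at about 59 s, and I swung it back. I saw no roll knocked aside.

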